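Put the cutting wheels away in the dryer

TASK

Put the glass-cutting wheels that lie on the bench into the wheel dryer: pull its drop-down door fully open, draw the carriage all the way out, and thread the wheels (two to four of them) hub up onto the carriage's post, the largest first and each smaller one on top, every one fully home. Then push the carriage right back in under the roof and push the door up shut. Do not move the carriage with the door up, and leave the bowl and the tumbler where they stand.

Things in the scene. Friction and masses are not known exactly. Their poses are not given: they have to be found in the camera images.
- dryer: the wheel dryer, a fixed grey box 165 mm deep, 180 wide, 156 high (blower at the rear of the roof: 200). Origin on the table below the middle of its front (the door's plane); x points into the box, y left, z up. Inside 160 mm wide. The clear roof starts 45 mm behind the front, underside 150 mm above the table; ahead of it the box is open above
- door (a joint): angle of the drop-down front door, hinged along its bottom edge: 0 shut (upright), 1.57 fully open (level, its top towards the robot, -x of the dryer). A stiff hinge: it stays where it is left. Starts between shut and 0.3 rad ajar
- hinge (a point): middle of the door's hinge line, 40 mm above the table; the line runs along the dryer's y
- door_bar (a point): middle of the door's grab bar: a round steel bar of 12 mm diameter and 100 mm length along the dryer's y, 155 mm from the hinge in the plane of the door and 34 mm clear beyond the door's top edge; can be pinched from above, shut or open. Door panel 10 mm thick, 170 mm wide
- carriage (a joint): how far the carriage is drawn out of the box (m): 0 fully in, 0.14 fully out over the open door. Stiff slide: stays where it is left
- carriage_grip (a point): grip point on the carriage's handle, an upright black tab 14 mm (dryer x) by 16 mm (dryer y), at the carriage's front, 80 mm ahead (-x of the dryer) of the post; the tab's top is 13 mm above this point, which is 112 mm above the table
- post_foot (a point): foot of the upright steel post on the carriage, on its axis at the plate on which the lowest wheel rests, 60 mm above the table; z up along the post. The post is 14 mm in diameter, 72 mm tall with a 6 mm tapered tip
- post_tip (a point): top of the same post
- wheel1: cutting wheel: grey stone disc 100 mm in diameter and 8 mm thick with a round aluminium hub of 34 mm diameter standing 11 mm above the disc (19 mm high in all), bore 19 mm right through. Lies flat, hub up. Origin at the centre of its underside, z up through the hub. May be absent
- wheel2: cutting wheel: grey stone disc 84 mm in diameter and 8 mm thick with a round aluminium hub of 34 mm diameter standing 11 mm above the disc (19 mm high in all), bore 19 mm right through. Lies flat, hub up. Origin at the centre of its underside, z up through the hub. May be absent
- wheel3: cutting wheel: grey stone disc 68 mm in diameter and 8 mm thick with a round aluminium hub of 34 mm diameter standing 11 mm above the disc (19 mm high in all), bore 19 mm right through. Lies flat, hub up. Origin at the centre of its underside, z up through the hub. May be absent
- wheel4: cutting wheel: grey stone disc 52 mm in diameter and 8 mm thick with a round aluminium hub of 34 mm diameter standing 11 mm above the disc (19 mm high in all), bore 19 mm right through. Lies flat, hub up. Origin at the centre of its underside, z up through the hub. May be absent
- bowl: pink cut-glass bowl, 110 mm wide and 60 high, a bystander; origin at the centre of its underside
- tumbler: blue glass tumbler, 76 mm wide and 90 high, a bystander; origin at the centre of its underside

How it is judged (in metres and radians):
On the way, in this order (a step that is already met when the one before it is completed fails the run):
1. the door is pulled down open (at least 1.4 rad) (value of joint door above 1.4 rad), for 0.2 s.
2. the carriage is drawn out to its stop (at least 0.132 m) over the open door (value of joint carriage above 0.132 m and value of joint door above 1.4 rad), for 0.2 s.
3. carriage still out (0.12 m or more), wheels released: every wheel present is on the post, hub up, largest lowest, in order of size, level, fully home without gaps (within 3 mm) (value of joint carriage above 0.12 m and horizontal distance between each of wheel1, wheel2, wheel3, wheel4 and post_foot below 0.004 m and angle between each of wheel1, wheel2, wheel3, wheel4's own z axis and vertical below 0.07 rad and z of wheel1 in the frame of post_foot below 0.003 m and (z of wheel2 in the frame of post_foot below 0.003 m or z of wheel2 in the frame of wheel1 below 0.022 m) and z of each of wheel2, wheel3, wheel4 in the frame of wheel1 above 0.012 m and (z of wheel3 in the frame of post_foot below 0.003 m or z of wheel3 in the frame of wheel1 below 0.022 m or z of wheel3 in the frame of wheel2 below 0.022 m) and z of each of wheel3, wheel4 in the frame of wheel2 above 0.012 m and (z of wheel4 in the frame of post_foot below 0.003 m or z of wheel4 in the frame of wheel1 below 0.022 m or z of wheel4 in the frame of wheel2 below 0.022 m or z of wheel4 in the frame of wheel3 below 0.022 m) and z of wheel4 in the frame of wheel3 above 0.012 m and contact force between each of wheel1, wheel2, wheel3, wheel4 and the fingers below 0.2 N), for 0.3 s.
4. the carriage with the wheels is pushed back in to its stop (within 6 mm), the door still open (value of joint carriage below 0.006 m and value of joint door above 1 rad), for 0.2 s.
5. the door is pushed up shut (within 0.05 rad) (value of joint door below 0.05 rad), for 0.2 s.
At the end, for the whole second after the job is handed in: Door shut (within 0.05 rad), carriage fully in (within 6 mm), all at rest; every wheel present is on the post, hub up, largest lowest, in order of size, level, fully home without gaps (within 3 mm of the plate or the wheel below, 4 mm of the axis) (horizontal distance between each of wheel1, wheel2, wheel3, wheel4 and post_foot below 0.004 m and angle between each of wheel1, wheel2, wheel3, wheel4's own z axis and vertical below 0.07 rad and z of wheel1 in the frame of post_foot below 0.003 m and (z of wheel2 in the frame of post_foot below 0.003 m or z of wheel2 in the frame of wheel1 below 0.022 m) and z of each of wheel2, wheel3, wheel4 in the frame of wheel1 above 0.012 m and (z of wheel3 in the frame of post_foot below 0.003 m or z of wheel3 in the frame of wheel1 below 0.022 m or z of wheel3 in the frame of wheel2 below 0.022 m) and z of each of wheel3, wheel4 in the frame of wheel2 above 0.012 m and (z of wheel4 in the frame of post_foot below 0.003 m or z of wheel4 in the frame of wheel1 below 0.022 m or z of wheel4 in the frame of wheel2 below 0.022 m or z of wheel4 in the frame of wheel3 below 0.022 m) and z of wheel4 in the frame of wheel3 above 0.012 m and value of joint carriage below 0.006 m and value of joint door below 0.05 rad and linear speed of each of wheel1, wheel2, wheel3, wheel4 below 0.02 m/s); the robot touches nothing.
It fails at once if the carriage is drawn out more than 30 mm while the door stands higher than 1 rad (value of joint carriage above 0.03 m and value of joint door below 1 rad).
It fails at once if the glass bowl or the tumbler is shifted by more than 20 mm or tipped by more than 0.3 rad (distance of any of bowl, tumbler from where it was at the start of the episode above 0.02 m or angle between any of bowl, tumbler's own z axis and vertical above 0.3 rad).
Of wheel1, wheel2, wheel3, wheel4 only 2 to 4 are there at a start; the rules pass over those that are not, and their reading is None.
At some moment in a run one of wheel1, wheel2, wheel3, wheel4 may be knocked a few centimetres aside while the robot is not near it.
Once in a run the grip may slacken for a moment while it holds something.
It also fails if it takes over 210 s, if anything falls off the work surface, if the arm or the gripper's body presses on something with over 40 N, if the wrist force passes 120 N, or if a joint passes its speed limit or range.

ROBOT

A 6-joint arm with a two-finger parallel gripper is mounted at the origin on the work surface. World frame = base frame: x ahead of the robot, y to its left, z up, the work surface at z = 0. Lengths are in mm, angles in rad, forces in N, time in s.
With the tool pointing down it reaches from about 400 to 925 mm from the base axis. Payload 3.4 kg.
Tool frame: the origin (TCP) lies midway between the tips of the shut fingers; the grasp point (between the pads) lies 19 mm behind it; z points along the fingers, y is the direction in which the jaws open and shut (so a half turn about z gives the same grasp; the last joint's range is limited). The gripper opens to 85 mm and grips with 20 to 120 N. Pads are 22 mm wide; open, the fingers measure 114 mm over their backs; the gripper's body (76 mm by 85 mm) begins 54 mm behind the grasp point. The pads swing forward as they close: fully open they stand 13 mm farther back than shut.
Start: joints at [-1.417, 0.307, 1.506, -0, 1.328, -0.073], TCP at [129.83, -560.156, 231.305] pointing down, gripper open.
Joint ranges: [-3.12, 3.12], [-1.05, 2.28], [0.14, 2.33], [-1.42, 4.57], [0.1, 2.73], [-2.68, 2.68]. Speed limits (rad/s): [2.57, 2.57, 3.14, 3.14, 3.14, 3.14].

INTERFACE

Orientations are given as a unit quaternion [w, x, y, z].
In Python, from station import ctrl, optics, workorder gives the robot as it stands.
- The arm moves only by the tool play_rows, never from a script. Its argument "commands" is a list of rows, each an object of numbers: "dx", "dy", "dz": the shift along the tool's x, y, z in cm; "ax", "ay", "az": the turn, a rotation vector about the tool's x, y, z in rad; "hand": the finger opening in cm, from 0 to 8.54. A call has 1 to 8 rows; each row shifts and turns the commanded pose from where the row before left it, along the tool's axes as they then stand; what a row does not reach is not made up. A row lasts 1/12 s, in which the tool goes at most 41.7 mm and 7.16 degrees, less where a joint would pass 70% of its speed; a pose out of reach is approached as far as the arm can. A call is refused whole if a number of a shift passes 4.17 or a number of a turn 0.125, either way. A call with a gripper value outside its range is refused whole. The fingers move at their own pace and stop on an object; the grip force is fixed at half the most. Time passes only in rows, so rows that do not move let the fingers close. It gives the time, the measured TCP pose, the force and the opening at its end, in the units of the state.
- ctrl.state(): the state, without advancing time (a new reading comes with each control period).
- optics.snapshot(name): name is "side" or "top" or "wrist"; returns a dict with "frame" (384x512x3 uint8, red, green, blue), "fovy" (degrees; the focal length in pixels is half the picture's height over the tangent of half this angle, whatever the lens; pixels are square), "cx", "cy" (the principal point, pixels), "k1" (the pictures are not rectified: a ray, as slopes to the right and down, at radius r is drawn at 1 + k1 r^2 times it, then the intrinsics apply), "extrinsics" (4x4, takes a point from world to camera coordinates). Camera axes: x right, y up, looking along -z (the intrinsics and any distortion apply to the point x, -y, -z); pixel columns grow to the right and rows downward; lengths in mm; the calibration is good to about 2 mm. A picture is of the moment at which its call begins. There is no depth.
- workorder.finish_job(): hands the job in, once; it reports no verdict.
The state is a dict: "t": time; "joint_pos": joint angles; "qvel": joint speeds; "joint_torque": joint torques, N m; "position": TCP position; "ee_rot": TCP orientation; "ft_force": force on the tool from outside, world axes, zero at the start; "torque": the same for the moment, N m; "grip_width": finger opening in mm.
Only numpy, scipy, OpenCV 4.12 (cv2) and the standard library are available. Lean on these libraries where they do the work, as an engineer would, in place of code of your own. Each camera call takes 0.05 s, during which the arm holds its last target.

## Working session

There is one attempt and no reset: what is moved stays moved. The work goes in short steps, Python scripts to look and compute and a tool call to move; the robot and the scene stay as the last step left them, time stands still between calls to the robot, and variables do not carry over. Pictures are saved under pics/ and viewed, and the job is handed in when it is done.

Besides the shell and the picture viewer there is one more tool, called after "Emit:" as name(argument=value, ...) on one line, values as JSON. play_rows: Moves the arm, as the interface text tells. Its arguments: {"type":"object","properties":{"commands":{"type":"array"}},"required":["commands"]}

```bash
ls; mkdir -p pics; cat > h.py <<'E'
import numpy as np, cv2
from station import ctrl, optics, workorder
def snap(n,f):
    s=optics.snapshot(n); cv2.imwrite('pics/'+f+'.png',cv2.cvtColor(s['frame'],cv2.COLOR_RGB2BGR)); return s
def K(s):
    h=s['frame'].shape[0]; f=h/2/np.tan(np.radians(s['fovy'])/2)
    return f
def ray(s,u,v):
    f=K(s); d=np.array([(u-s['cx'])/f,(v-s['cy'])/f]); x=d.copy()
    for _ in range(30): x=d/(1+s['k1']*(x@x))
    E=np.array(s['extrinsics']); R,t=E[:3,:3],E[:3,3]
    return -R.T@t, R.T@np.array([x[0],-x[1],-1.])
def plane(s,u,v,z):
    o,d=ray(s,u,v); return o+d*(z-o[2])/d[2]
def proj(s,p):
    E=np.array(s['extrinsics']); c=E[:3,:3]@np.array(p,float)+E[:3,3]
    x=np.array([c[0],-c[1]])/-c[2]; x=x*(1+s['k1']*(x@x)); return x*K(s)+[s['cx'],s['cy']]
def two(s1,p1,s2,p2):
    o1,d1=ray(s1,*p1);o2,d2=ray(s2,*p2)
    A=np.array([d1,-d2]).T; r=np.linalg.lstsq(A,o2-o1,rcond=None)[0]
    a=o1+d1*r[0];b=o2+d2*r[1]; return (a+b)/2,np.linalg.norm(a-b)
E
python3 - <<'E'
from h import *
print(ctrl.state())
for n in('side','top','wrist'):
    s=snap(n,n+'0'); print(n,s['fovy'],s['cx'],s['cy'],s['k1'],ray(s,256,192),s['extrinsics'])
E
```

```text
pics
{'t': 0.0, 'joint_pos': array([-1.41648685e+00,  3.07540232e-01,  1.50768006e+00, -2.82740077e-05,
        1.32843420e+00, -7.34891785e-02]), 'qvel': array([-1.39701234e-03,  9.71115986e-05,  8.70545809e-04,  1.54720198e-03,
       -8.44302631e-04, -8.99210599e-04]), 'joint_torque': array([-1.52854613e-03, -4.57559144e+01, -2.51915342e+01, -3.96059331e-04,
        1.31379644e-02, -1.02751437e-05]), 'position': array([ 129.71604952, -559.44151421,  230.39732055]), 'ee_rot': array([-1.02952547e-03,  9.93519566e-01,  1.13656541e-01, -5.53574752e-05]), 'ft_force': array([0.40832233, 0.28312272, 0.41467276]), 'torque': array([ 0.02609467,  0.00595401, -0.00862795]), 'grip_width': 85.31384522393184}
side 54.935901275688394 257.63857264045373 186.48397125352435 -0.08043749976525114 (array([-90.56198072, 788.0017949 , 859.5619058 ]), array([ 0.51174548, -0.62290725, -0.59190022])) [[-7.66382121e-01 -6.42055033e-01  2.05859099e-02  4.18840572e+02]
 [ 3.85177366e-01 -4.33644352e-01  8.14610933e-01 -3.23613573e+02]
 [-5.14098086e-01  6.32232481e-01  5.79642345e-01 -1.04299655e+03]
 [ 0.000
[... 273 characters left out ...]
35005e-01 -5.69067624e-03  9.76537626e-01]
 [ 9.92606206e-01  2.14664406e-02  1.19465946e-01 -5.90125755e+02]
 [-1.19312130e-01 -8.31335019e-03  9.92821990e-01 -1.70472656e+03]
 [ 0.00000000e+00  0.00000000e+00  0.00000000e+00  1.00000000e+00]]
wrist 71.99945268935433 255.01391323140317 191.83415086924757 -0.059090331280892285 (array([ 203.00512178, -543.90025269,  371.67716939]), array([-0.2852168 , -0.06949325, -0.9559479 ])) [[ 2.26080231e-01 -9.74108533e-01 -5.43236798e-04 -5.75511413e+02]
 [ 9.31338413e-01  2.16317109e-01 -2.92943117e-01  3.74687307e+01]
 [ 2.85475901e-01  6.57227104e-02  9.56129717e-01 -3.77578058e+02]
 [ 0.00000000e+00  0.00000000e+00  0.00000000e+00  1.00000000e+00]]
```

View pics/side0.png

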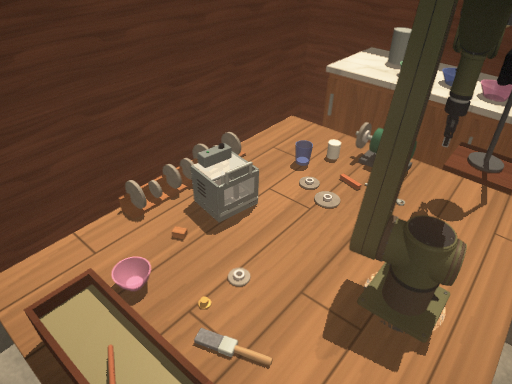

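View pics/top0.png

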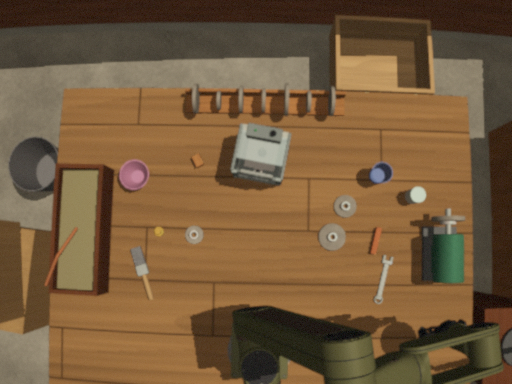

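View pics/wrist0.png

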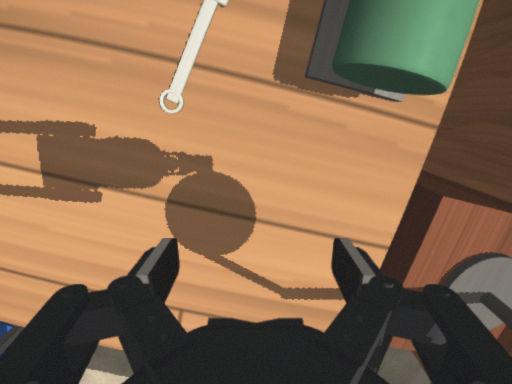

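Side shows three loose wheels at (309,182), (327,199) and (239,277); top shows them at (345,206), (332,237) and (194,235). The dryer is at top (262,153), the bowl at (134,174) and the tumbler at (380,173). The arm may hide more, so I'll zoom in.

```bash
python3 - <<'E'
from h import *
a=cv2.imread('pics/top0.png');b=cv2.imread('pics/side0.png')
c=cv2.resize(a[110:200,215:305],None,fx=6,fy=6,interpolation=cv2.INTER_CUBIC)
d=cv2.resize(b[130:225,180:275],None,fx=6,fy=6,interpolation=cv2.INTER_CUBIC)
cv2.imwrite('pics/ztop0.png',c);cv2.imwrite('pics/zside0.png',d)
s=optics.snapshot('top')
for p,z in (((332,237),8),((345,206),8),((194,235),8),((134,174),60),((380,173),90),((262,181),190)):
    print(p,plane(s,*p,z).round(0))
# wheel blobs
f=s['frame'].astype(int); sat=f.max(2)-f.min(2)
m=((sat<45)&(f.max(2)>90)).astype(np.uint8)
for (x,y) in((332,237),(345,206),(194,235)):
    w=np.zeros_like(m);w[y-22:y+23,x-22:x+23]=m[y-22:y+23,x-22:x+23]
    cs,_=cv2.findContours(w,cv2.RETR_EXTERNAL,cv2.CHAIN_APPROX_NONE)
    k=max(cs,key=cv2.contourArea); (u,v),(A,B),_=cv2.fitEllipse(k); P=plane(s,u,v,8)
    print(u,v,A,B,P.round(1), 'diam',[round(q*1760/K(s)) for q in(A,B)])
E
```

```text
(332, 237) [ 418. -256.    8.]
(345, 206) [ 533. -303.    8.]
(194, 235) [414. 249.   8.]
(134, 174) [628. 470.  60.]
(380, 173) [ 646. -415.   90.]
(262, 181) [594.   4. 190.]
331.3173828125 236.5858917236328 25.359081268310547 26.178146362304688 [ 419.6 -253.4    8. ] diam [93, 96]
344.4074401855469 205.97320556640625 20.28105354309082 21.41043472290039 [ 532.8 -301.     8. ] diam [74, 78]
193.84274291992188 234.34483337402344 16.5008602142334 16.735815048217773 [416.7 249.5   8. ] diam [60, 61]
```

View pics/ztop0.png

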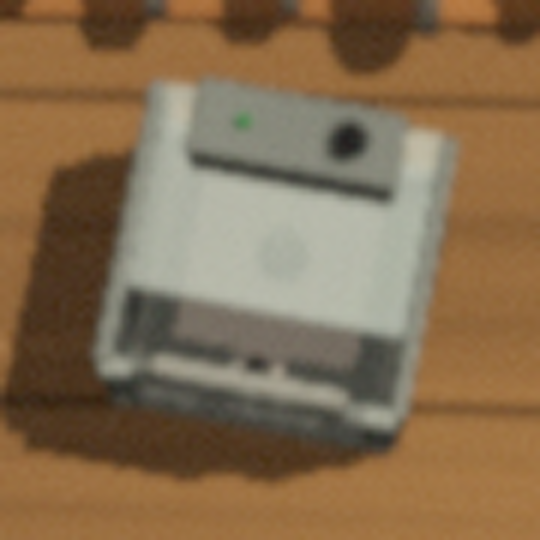

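View pics/zside0.png

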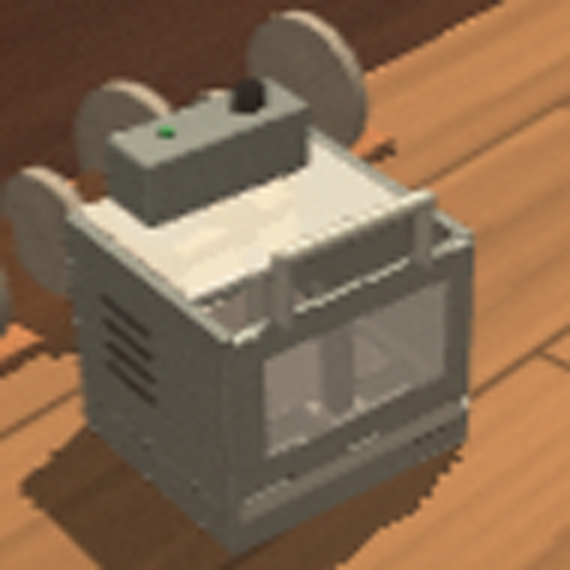

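```bash
python3 - <<'E'
from h import *
t=optics.snapshot('top');s=optics.snapshot('side')
T=lambda x,y:(215+(x-2.5)/6,110+(y-2.5)/6)
S=lambda x,y:(180+(x-2.5)/6,130+(y-2.5)/6)
for n,a,b in(('barL',(152,362),(280,260)),('barR',(350,398),(432,200)),('blowerFL',(193,160),(150,172)),('blowerFR',(390,190),(305,103)),('boxtopFL',(105,365),(235,340)),('boxtopFR',(400,415),(470,240)),('boxtopBR',(450,140),(322,140)),('boxBL',(155,85),(75,210))):
    print(n,two(t,T(*a),s,S(*b)),[plane(t,*T(*a),z).round(0)[:2] for z in (156,195)])
for p in((238,550),(465,440),(85,415)): print('bottom',plane(s,*S(*p),0).round(1))
E
```

```text
barL (array([626.31451027,  75.56378763, 196.2621178 ]), np.float64(6.615358679533612)) [array([635.,  80.]), array([629.,  78.])]
barR (array([609.95775932, -33.3211691 , 190.82708679]), np.float64(5.081682242153741)) [array([617., -33.]), array([611., -32.])]
blowerFL (array([742.92124305,  57.89282872, 196.68181711]), np.float64(0.38344472228713283)) [array([752.,  60.]), array([743.,  58.])]
blowerFR (array([725.95699031, -52.44175233, 202.50073584]), np.float64(2.7638096742379936)) [array([737., -53.]), array([729., -52.])]
boxtopFL (array([631.60161214, 105.03155318, 155.80236094]), np.float64(3.64481170162882)) [array([633., 106.]), array([627., 104.])]
boxtopFR (array([606.11253087, -62.88945726, 151.13531229]), np.float64(6.39274824496585)) [array([608., -61.]), array([603., -59.])]
boxtopBR (array([762.02075738, -93.10835205, 146.57546214]), np.float64(18.681644366641354)) [array([767., -87.]), array([758., -85.])]
boxBL (array([791.96525046,  79.81990275, 161.38046156]), np.float64(7.065957267096704)) [array([796.,  82.]), array([786.,  80.])]
bottom [637.2 103.4   0. ]
bottom [604.6 -66.    0. ]
bottom [802.6  74.7  -0. ]
```

```bash
cat >> h.py <<'E'
from scipy.spatial.transform import Rotation as Ro
def pose():
    st=ctrl.state(); q=st['ee_rot']; return np.array(st['position']),Ro.from_quat([q[1],q[2],q[3],q[0]]),st
def down(yaw): # tool x at yaw, tool z down
    x=np.array([np.cos(yaw),np.sin(yaw),0]);z=np.array([0,0,-1.]);y=np.cross(z,x)
    return Ro.from_matrix(np.array([x,y,z]).T)
def plan(target,yaw=None,step=4.0,turn=0.12,p=None,R=None):
    """print total remaining shift in tool frame (cm), rotation vec and rows"""
    p0,R0,_=pose(); p=p0 if p is None else p; R=R0 if R is None else R
    Rt=R if yaw is None else down(yaw)
    d=np.array(target,float)-p; rv=(R.inv()*Rt).as_rotvec()
    n=int(max(np.ceil(np.linalg.norm(d)/10/step),np.ceil(np.linalg.norm(rv)/turn),1))
    print('n',n,'total tool shift cm',(R.inv().apply(d)/10).round(2),'rot',rv.round(3))
    out=[]
    for i in range(n):
        sh=R.inv().apply(d/n)/10; out.append((sh.round(2).tolist(),(rv/n).round(3).tolist()))
        R=R*Ro.from_rotvec(rv/n)
    for o in out: print(o)
def here():
    p,R,st=pose(); print('t',round(st['t'],2),'p',p.round(1),'yaw',round(np.arctan2(*R.as_matrix()[1::-1,0]),4),'zax',R.as_matrix()[:,2].round(4),'w',round(st['grip_width'],1),'F',st['ft_force'].round(1))
E
python3 - <<'E'
from h import *
here(); plan((545,25,330),1.42)
E
```

```text
t 0.3 p [ 129.8 -559.9  231. ] yaw 0.2278 zax [-1.e-04  7.e-04 -1.e+00] w 85.4 F [-0.5 -0.2  1.1]
n 19 total tool shift cm [ 53.66 -47.61  -9.87] rot [-1.000e-03 -0.000e+00 -1.192e+00]
([2.82, -2.51, -0.52], [-0.0, -0.0, -0.063])
([2.98, -2.32, -0.52], [-0.0, -0.0, -0.063])
([3.12, -2.13, -0.52], [-0.0, -0.0, -0.063])
([3.24, -1.93, -0.52], [-0.0, -0.0, -0.063])
([3.36, -1.73, -0.52], [-0.0, -0.0, -0.063])
([3.46, -1.51, -0.52], [-0.0, -0.0, -0.063])
([3.55, -1.29, -0.52], [-0.0, -0.0, -0.063])
([3.62, -1.07, -0.52], [-0.0, -0.0, -0.063])
([3.68, -0.84, -0.52], [-0.0, -0.0, -0.063])
([3.73, -0.61, -0.52], [-0.0, -0.0, -0.063])
([3.76, -0.37, -0.52], [-0.0, -0.0, -0.063])
([3.77, -0.13, -0.52], [-0.0, -0.0, -0.063])
([3.77, 0.1, -0.52], [-0.0, -0.0, -0.063])
([3.76, 0.34, -0.52], [-0.0, -0.0, -0.063])
([3.73, 0.57, -0.52], [-0.0, -0.0, -0.063])
([3.69, 0.81, -0.52], [-0.0, -0.0, -0.063])
([3.63, 1.04, -0.52], [-0.0, -0.0, -0.063])
([3.56, 1.26, -0.52], [-0.0, -0.0, -0.063])
([3.47, 1.48, -0.52], [-0.0, -0.0, -0.063])
```

Emit:
play_rows(commands=[{"dx": 2.8, "dy": -2.5, "dz": -0.5, "az": -0.063}, {"dx": 3.0, "dy": -2.3, "dz": -0.5, "az": -0.063}, {"dx": 3.1, "dy": -2.1, "dz": -0.5, "az": -0.063}, {"dx": 3.2, "dy": -1.9, "dz": -0.5, "az": -0.063}, {"dx": 3.4, "dy": -1.7, "dz": -0.5, "az": -0.063}, {"dx": 3.5, "dy": -1.5, "dz": -0.5, "az": -0.063}, {"dx": 3.5, "dy": -1.3, "dz": -0.5, "az": -0.063}, {"dx": 3.6, "dy": -1.1, "dz": -0.5, "az": -0.063}])

```text
$.commands[0]: bad value
```

Emit:
play_rows(commands=[{"dx": 3.7, "dy": -0.8, "dz": -0.5, "az": -0.063}, {"dx": 3.7, "dy": -0.6, "dz": -0.5, "az": -0.063}, {"dx": 3.8, "dy": -0.4, "dz": -0.5, "az": -0.063}, {"dx": 3.8, "dy": -0.1, "dz": -0.5, "az": -0.063}, {"dx": 3.8, "dy": 0.1, "dz": -0.5, "az": -0.063}, {"dx": 3.8, "dy": 0.3, "dz": -0.5, "az": -0.063}, {"dx": 3.7, "dy": 0.6, "dz": -0.5, "az": -0.063}, {"dx": 3.7, "dy": 0.8, "dz": -0.5, "az": -0.063}])

```text
$.commands[0]: bad value
```

Emit:
play_rows(commands=[{"dx": 3.6, "dy": 1.0, "dz": -0.5, "az": -0.063}, {"dx": 3.6, "dy": 1.3, "dz": -0.5, "az": -0.063}, {"dx": 3.5, "dy": 1.5, "dz": -0.5, "az": -0.063}, {}, {}, {}])

```text
$.commands[0]: bad value
```

```bash
python3 - <<'E'
from h import *
here()
for n in('side','top','wrist'): snap(n,n+'1')
here()
E
```

```text
t 0.3 p [ 129.8 -559.9  231. ] yaw 0.2278 zax [-1.e-04  7.e-04 -1.e+00] w 85.4 F [-0.5 -0.2  1.1]
t 0.45 p [ 129.8 -560.1  231.2] yaw 0.2277 zax [-0.e+00  2.e-04 -1.e+00] w 85.5 F [-0.4  0.3  0.4]
```

View pics/wrist1.png

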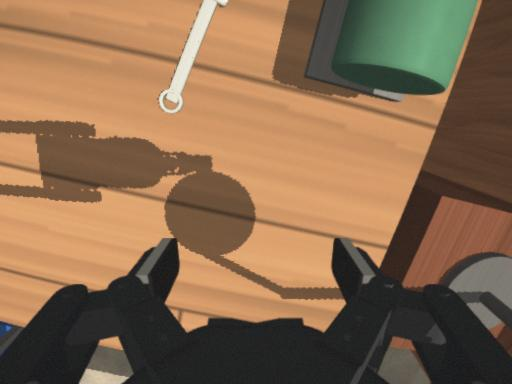

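View pics/side1.png

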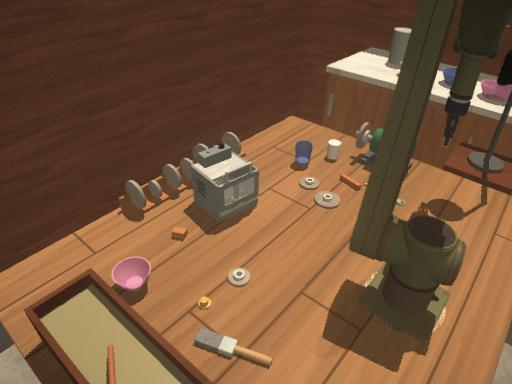

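View pics/top1.png

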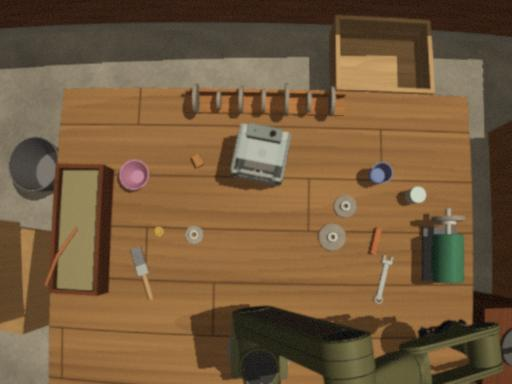

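The moves were refused, and the pictures match the first set, so the arm hasn't moved. Rows probably need every key, so I'll test one.

Emit:
play_rows(commands=[{"dx": 2.8, "dy": -2.5, "dz": -0.5, "ax": 0, "ay": 0, "az": -0.063, "hand": 8.5}])

```text
t: 0.53
position: [149.1, -534.3, 235.5]
ee_rot: [0.002, 0.99, 0.143, -0.001]
ft_force: [0.4, -0.8, -0.5]
grip_width: 85.1
```

Emit:
play_rows(commands=[{"dx": 3.0, "dy": -2.3, "dz": -0.5, "ax": 0, "ay": 0, "az": -0.063, "hand": 8.5}, {"dx": 3.1, "dy": -2.1, "dz": -0.5, "ax": 0, "ay": 0, "az": -0.063, "hand": 8.5}, {"dx": 3.2, "dy": -1.9, "dz": -0.5, "ax": 0, "ay": 0, "az": -0.063, "hand": 8.5}, {"dx": 3.4, "dy": -1.7, "dz": -0.5, "ax": 0, "ay": 0, "az": -0.063, "hand": 8.5}, {"dx": 3.5, "dy": -1.5, "dz": -0.5, "ax": 0, "ay": 0, "az": -0.063, "hand": 8.5}, {"dx": 3.5, "dy": -1.3, "dz": -0.5, "ax": 0, "ay": 0, "az": -0.063, "hand": 8.5}, {"dx": 3.6, "dy": -1.1, "dz": -0.5, "ax": 0, "ay": 0, "az": -0.063, "hand": 8.5}])

```text
t: 1.12
position: [305.0, -313.3, 271.8]
ee_rot: [0.0, 0.933, 0.359, 0.0]
ft_force: [0.0, -0.9, 0.5]
grip_width: 84.8
```

Emit:
play_rows(commands=[{"dx": 3.7, "dy": -0.8, "dz": -0.5, "ax": 0, "ay": 0, "az": -0.063, "hand": 8.5}, {"dx": 3.7, "dy": -0.6, "dz": -0.5, "ax": 0, "ay": 0, "az": -0.063, "hand": 8.5}, {"dx": 3.8, "dy": -0.4, "dz": -0.5, "ax": 0, "ay": 0, "az": -0.063, "hand": 8.5}, {"dx": 3.8, "dy": -0.1, "dz": -0.5, "ax": 0, "ay": 0, "az": -0.063, "hand": 8.5}, {"dx": 3.8, "dy": 0.1, "dz": -0.5, "ax": 0, "ay": 0, "az": -0.063, "hand": 8.5}, {"dx": 3.8, "dy": 0.3, "dz": -0.5, "ax": 0, "ay": 0, "az": -0.063, "hand": 8.5}, {"dx": 3.7, "dy": 0.6, "dz": -0.5, "ax": 0, "ay": 0, "az": -0.063, "hand": 8.5}, {"dx": 3.7, "dy": 0.8, "dz": -0.5, "ax": 0, "ay": 0, "az": -0.063, "hand": 8.5}])

```text
t: 1.78
position: [479.9, -65.5, 311.9]
ee_rot: [0.0, 0.814, 0.581, 0.0]
ft_force: [0.5, -1.7, -0.2]
grip_width: 84.9
```

Emit:
play_rows(commands=[{"dx": 3.6, "dy": 1.0, "dz": -0.5, "ax": 0, "ay": 0, "az": -0.063, "hand": 8.5}, {"dx": 3.6, "dy": 1.3, "dz": -0.5, "ax": 0, "ay": 0, "az": -0.063, "hand": 8.5}, {"dx": 3.5, "dy": 1.5, "dz": -0.5, "ax": 0, "ay": 0, "az": -0.063, "hand": 8.5}, {"dx": 0, "dy": 0, "dz": 0, "ax": 0, "ay": 0, "az": 0, "hand": 8.5}, {"dx": 0, "dy": 0, "dz": 0, "ax": 0, "ay": 0, "az": 0, "hand": 8.5}])

```text
t: 2.2
position: [545.5, 27.4, 326.2]
ee_rot: [0.0, 0.756, 0.655, 0.0]
ft_force: [-0.1, -1.0, 0.3]
grip_width: 84.8
```

```bash
python3 - <<'E'
from h import *
here()
for n in('side','top','wrist'): snap(n,n+'1')
here()
E
```

```text
t 2.2 p [545.5  27.4 326.2] yaw 1.4281 zax [ 1.e-04 -1.e-04 -1.e+00] w 84.8 F [-0.1 -1.   0.3]
t 2.35 p [543.7  24.9 326. ] yaw 1.4237 zax [-1.2e-03 -6.0e-04 -1.0e+00] w 84.9 F [-1.   0.4 -0.1]
```

View pics/wrist1.png

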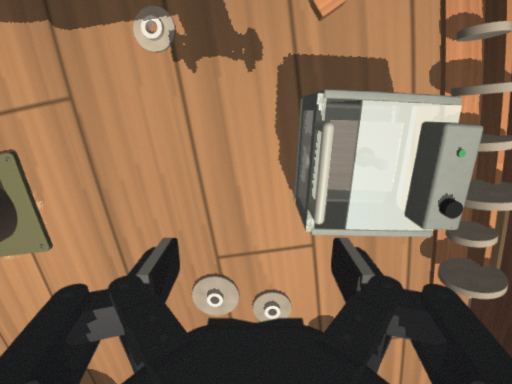

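View pics/side1.png

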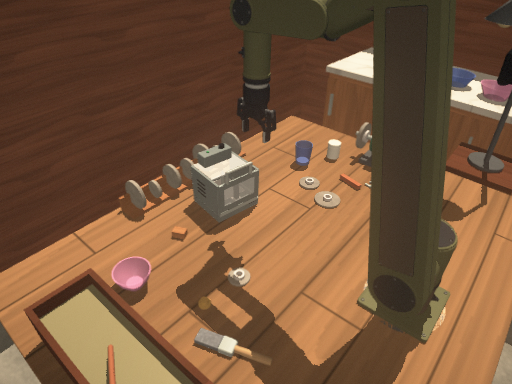

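View pics/top1.png

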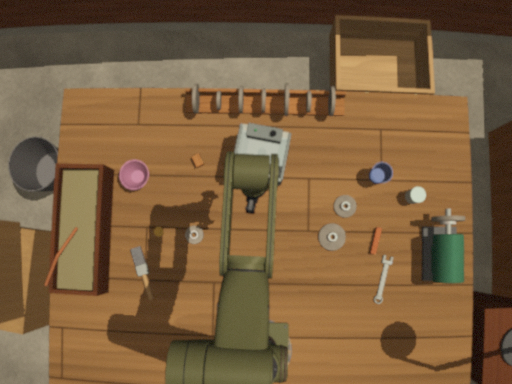

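Wrist view: the bar runs from (329,124) to (320,223), with the dryer box to its right. All three wheels are in view at (153,28), (215,297) and (272,307), and I see no fourth. Next I'll measure the bar in the wrist view.

```bash
python3 - <<'E'
from h import *
s=optics.snapshot('wrist'); t=optics.snapshot('top')
a=s['frame'][80:250,280:480]; cv2.imwrite('pics/zw1.png',cv2.cvtColor(cv2.resize(a,None,fx=4,fy=3.5,interpolation=cv2.INTER_CUBIC),cv2.COLOR_RGB2BGR))
for p in((329,124),(320.5,223)): print([plane(s,*p,z).round(1) for z in(185,194)])
for p in((461,96),(433,234),(324,92),(309,235)): print('top corners',plane(s,*p,156).round(1))
# wheel
f=s['frame'].astype(int); sat=f.max(2)-f.min(2)
m=((sat<60)&(f.max(2)>90)).astype(np.uint8)
for (x,y) in((153,28),(215,297),(272,307)):
    P=plane(s,x,y,19); print(P.round(1))
E
```

```text
[array([629.5,  73.8, 185. ]), array([627.1,  74.6, 194. ])]
[array([612.2, -36.9, 185. ]), array([610.4, -32.6, 194. ])]
top corners [793.8  83.  156. ]
top corners [767.8 -90.2 156. ]
top corners [634.2 107.1 156. ]
top corners [601.9 -65.5 156. ]
[418.4 244.1  19. ]
[ 420.6 -250.    19. ]
[ 533.  -291.9   19. ]
```

View pics/zw1.png

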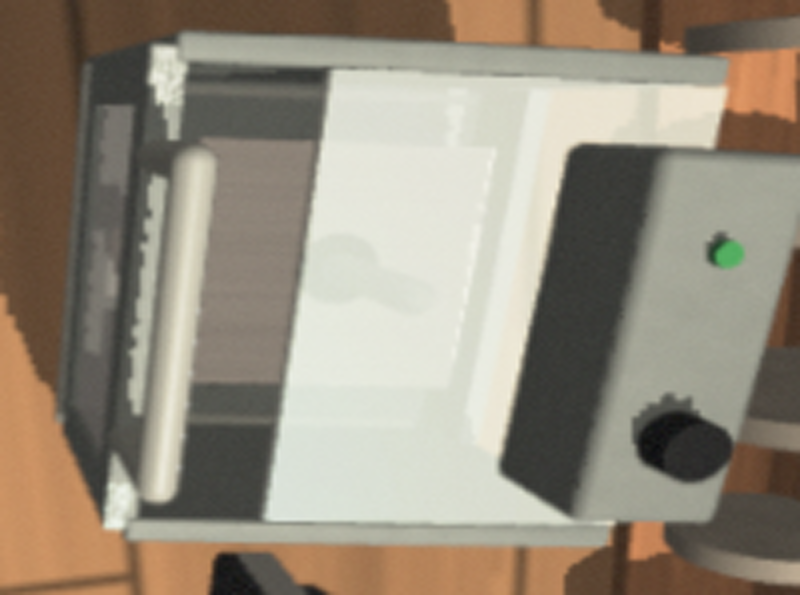

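```bash
python3 - <<'E'
from h import *
here(); plan((619,21,240),1.416)
plan((619,21,174),1.416)
E
```

```text
t 2.45 p [543.7  24.5 326.2] yaw 1.4228 zax [-6.e-04 -3.e-04 -1.e+00] w 84.8 F [0.6 0.4 0.4]
n 3 total tool shift cm [0.77 7.5  8.62] rot [-0.001  0.     0.007]
([0.26, 2.5, 2.87], [-0.0, 0.0, 0.002])
([0.26, 2.5, 2.87], [-0.0, 0.0, 0.002])
([0.27, 2.5, 2.87], [-0.0, 0.0, 0.002])
n 5 total tool shift cm [ 0.77  7.51 15.22] rot [-0.001  0.     0.007]
([0.15, 1.5, 3.04], [-0.0, 0.0, 0.001])
([0.16, 1.5, 3.04], [-0.0, 0.0, 0.001])
([0.16, 1.5, 3.04], [-0.0, 0.0, 0.001])
([0.16, 1.5, 3.04], [-0.0, 0.0, 0.001])
([0.16, 1.5, 3.04], [-0.0, 0.0, 0.001])
```

Emit:
play_rows(commands=[{"dx": 0.2, "dy": 2.5, "dz": 2.9, "ax": 0, "ay": 0, "az": 0.002, "hand": 4}, {"dx": 0.3, "dy": 2.5, "dz": 2.9, "ax": 0, "ay": 0, "az": 0.002, "hand": 4}, {"dx": 0.3, "dy": 2.5, "dz": 2.8, "ax": 0, "ay": 0, "az": 0.003, "hand": 4}, {"dx": 0, "dy": 0, "dz": 0, "ax": 0, "ay": 0, "az": 0, "hand": 4}, {"dx": 0, "dy": 0, "dz": 0, "ax": 0, "ay": 0, "az": 0, "hand": 4}, {"dx": 0, "dy": 0, "dz": 0, "ax": 0, "ay": 0, "az": 0, "hand": 4}])

```text
t: 2.95
position: [619.3, 21.6, 240.6]
ee_rot: [-0.0, 0.76, 0.65, -0.0]
ft_force: [1.1, -0.2, -0.0]
grip_width: 40.0
```

```bash
python3 - <<'E'
from h import *
here()
for n in('side','wrist'): snap(n,n+'2')
b=cv2.imread('pics/side2.png'); cv2.imwrite('pics/zs2.png',cv2.resize(b[100:225,170:295],None,fx=4,fy=4))
E
```

```text
t 2.95 p [619.3  21.6 240.6] yaw 1.4163 zax [-0.001 -0.    -1.   ] w 40.0 F [ 1.1 -0.2 -0. ]
```

View pics/wrist2.png

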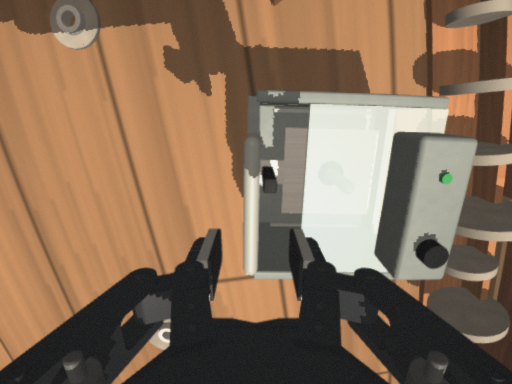

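View pics/zs2.png

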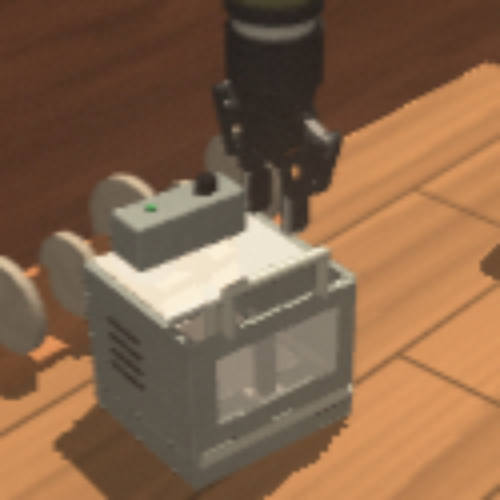

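The wrist view now shows the bar at column ~251, between the finger tips at 215 and 297. The black carriage tab is at (268,178), just behind the door. I'll check the bar centre before descending.

```bash
python3 - <<'E'
from h import *
s=optics.snapshot('wrist')
for p in((252,139),(250,274)): print(plane(s,*p,194).round(1))
print('tab',plane(s,267,190,125).round(1), plane(s,270,168,125))
here(); plan((619,21,174),1.416)
E
```

```text
[626.8  76.2 194. ]
[607.8 -33.1 194. ]
tab [632.2  16.3 125. ] [638.40548107  38.48337924 125.        ]
t 3.1 p [619.8  22.1 242.5] yaw 1.4172 zax [ 3.1e-03 -2.0e-04 -1.0e+00] w 40.1 F [0.2 1.1 0.5]
n 2 total tool shift cm [-0.13 -0.09  6.85] rot [ 0.003 -0.     0.001]
([-0.06, -0.04, 3.43], [0.002, -0.0, 0.001])
([-0.06, -0.04, 3.43], [0.002, -0.0, 0.001])
```

Emit:
play_rows(commands=[{"dx": 0, "dy": -0.1, "dz": 3.4, "ax": 0, "ay": 0, "az": 0, "hand": 4}, {"dx": 0, "dy": -0.1, "dz": 3.3, "ax": 0, "ay": 0, "az": 0, "hand": 4}, {"dx": 0, "dy": 0, "dz": 0, "ax": 0, "ay": 0, "az": 0, "hand": 2}, {"dx": 0, "dy": 0, "dz": 0, "ax": 0, "ay": 0, "az": 0, "hand": 0}, {"dx": 0, "dy": 0, "dz": 0, "ax": 0, "ay": 0, "az": 0, "hand": 0}, {"dx": 0, "dy": 0, "dz": 0, "ax": 0, "ay": 0, "az": 0, "hand": 0}, {"dx": 0, "dy": 0, "dz": 0, "ax": 0, "ay": 0, "az": 0, "hand": 0}, {"dx": 0, "dy": 0, "dz": 0, "ax": 0, "ay": 0, "az": 0, "hand": 0}])

```text
t: 3.77
position: [617.9, 22.8, 174.6]
ee_rot: [0.0, 0.759, 0.651, 0.0]
ft_force: [-3.2, -0.4, -1.9]
grip_width: 10.0
```

```bash
python3 - <<'E'
from h import *
here()
s=snap('side','side3'); b=cv2.imread('pics/side3.png'); cv2.imwrite('pics/zs3.png',cv2.resize(b[100:225,170:295],None,fx=4,fy=4))
E
```

```text
t 3.77 p [617.9  22.8 174.6] yaw 1.4176 zax [ 5.e-04 -0.e+00 -1.e+00] w 10.0 F [-3.2 -0.4 -1.9]
```

View pics/zs3.png

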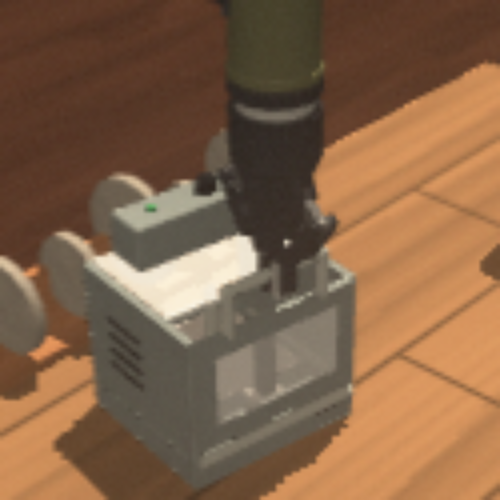

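Emit:
play_rows(commands=[{"dx": 0, "dy": -1.55, "dz": 0.08, "ax": 0, "ay": 0, "az": 0, "hand": 0}, {"dx": 0, "dy": -1.53, "dz": 0.23, "ax": 0, "ay": 0, "az": 0, "hand": 0}, {"dx": 0, "dy": -1.5, "dz": 0.38, "ax": 0, "ay": 0, "az": 0, "hand": 0}, {"dx": 0, "dy": -1.46, "dz": 0.53, "ax": 0, "ay": 0, "az": 0, "hand": 0}])

```text
t: 4.15
position: [565.1, 32.1, 165.4]
ee_rot: [0.005, 0.759, 0.651, 0.006]
ft_force: [4.9, 1.5, -0.2]
grip_width: 9.9
```

Emit:
play_rows(commands=[{"dx": 0, "dy": -1.4, "dz": 0.67, "ax": 0, "ay": 0, "az": 0, "hand": 0}, {"dx": 0, "dy": -1.32, "dz": 0.81, "ax": 0, "ay": 0, "az": 0, "hand": 0}, {"dx": 0, "dy": -1.23, "dz": 0.94, "ax": 0, "ay": 0, "az": 0, "hand": 0}, {"dx": 0, "dy": -1.13, "dz": 1.06, "ax": 0, "ay": 0, "az": 0, "hand": 0}])

```text
t: 4.48
position: [513.3, 41.0, 129.8]
ee_rot: [0.003, 0.759, 0.651, 0.006]
ft_force: [1.7, 4.6, 5.8]
grip_width: 10.2
```

```bash
python3 - <<'E'
from h import *
here()
p,R,st=pose(); d=np.array([617.9-p[0],22.8-p[1]]); print('arc',np.hypot(*d),174.6-p[2],'ang',np.arctan2(np.hypot(*d),155-(174.6-p[2])))
E
```

```text
t 4.48 p [513.3  41.  129.8] yaw 1.4169 zax [ 0.0132  0.0023 -0.9999] w 10.2 F [1.7 4.6 5.8]
arc 106.16790046515308 44.76604554406836 ang 0.766611006513293
```

Emit:
play_rows(commands=[{"dx": 0, "dy": -1.02, "dz": 1.16, "ax": 0, "ay": 0, "az": 0, "hand": 0}, {"dx": 0, "dy": -0.9, "dz": 1.26, "ax": 0, "ay": 0, "az": 0, "hand": 0}, {"dx": 0, "dy": -0.77, "dz": 1.34, "ax": 0, "ay": 0, "az": 0, "hand": 0}, {"dx": 0, "dy": -0.63, "dz": 1.41, "ax": 0, "ay": 0, "az": 0, "hand": 0}])

```text
t: 4.82
position: [478.8, 47.0, 76.9]
ee_rot: [0.002, 0.76, 0.65, 0.005]
ft_force: [-0.7, 7.9, 5.4]
grip_width: 10.1
```

Emit:
play_rows(commands=[{"dx": 0, "dy": -0.49, "dz": 1.47, "ax": 0, "ay": 0, "az": 0, "hand": 0}, {"dx": 0, "dy": -0.34, "dz": 1.51, "ax": 0, "ay": 0, "az": 0, "hand": 0}, {"dx": 0, "dy": -0.19, "dz": 1.54, "ax": 0, "ay": 0, "az": 0, "hand": 0}, {"dx": 0, "dy": 0, "dz": 0.9, "ax": 0, "ay": 0, "az": 0, "hand": 0}, {"dx": 0, "dy": 0, "dz": 0, "ax": 0, "ay": 0, "az": 0, "hand": 0}])

```text
t: 5.23
position: [466.3, 49.0, 20.1]
ee_rot: [-0.001, 0.76, 0.65, 0.002]
ft_force: [-1.6, 12.8, -4.0]
grip_width: 9.9
```

```bash
python3 - <<'E'
from h import *
here()
s=snap('side','side4'); b=cv2.imread('pics/side4.png'); cv2.imwrite('pics/zs4.png',cv2.resize(b[120:245,170:320],None,fx=4,fy=4))
here()
E
```

```text
t 5.23 p [466.3  49.   20.1] yaw 1.4151 zax [ 0.0018  0.0042 -1.    ] w 9.9 F [-1.6 12.8 -4. ]
t 5.28 p [466.3  49.   20.4] yaw 1.4151 zax [ 0.0016  0.0042 -1.    ] w 9.9 F [-1.5 12.1 -5.4]
```

View pics/zs4.png

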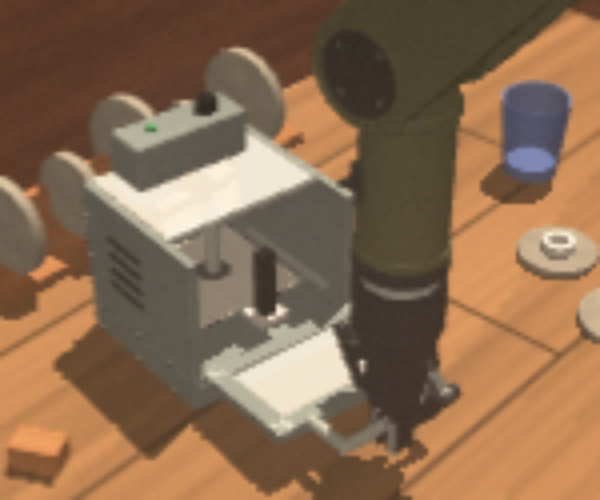

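The door is open: the bar is held at z≈39 and the panel lies level. The carriage tab and post are visible inside. I'll release, lift and turn the jaw by a quarter turn.

Emit:
play_rows(commands=[{"dx": 0, "dy": 0, "dz": 0, "ax": 0, "ay": 0, "az": 0, "hand": 3}, {"dx": 0, "dy": 0, "dz": 0, "ax": 0, "ay": 0, "az": 0, "hand": 3}, {"dx": 0, "dy": 0, "dz": 0, "ax": 0, "ay": 0, "az": 0, "hand": 3}, {"dx": 0, "dy": 0, "dz": -2, "ax": 0, "ay": 0, "az": 0, "hand": 3}, {"dx": 0, "dy": 0, "dz": -4, "ax": 0, "ay": 0, "az": 0, "hand": 3}, {"dx": 0, "dy": 0, "dz": -4, "ax": 0, "ay": 0, "az": 0, "hand": 4}, {"dx": 0, "dy": 0, "dz": -4, "ax": 0, "ay": 0, "az": 0.12, "hand": 4}, {"dx": 0, "dy": 0, "dz": -4, "ax": 0, "ay": 0, "az": 0.12, "hand": 4}])

```text
t: 5.95
position: [465.7, 46.0, 203.2]
ee_rot: [0.001, 0.833, 0.553, 0.001]
ft_force: [1.2, 0.1, -0.7]
grip_width: 40.2
```

```bash
python3 - <<'E'
from h import *
here()
E
```

```text
t 5.95 p [465.7  46.  203.2] yaw 1.1719 zax [ 2.5e-03 -4.0e-04 -1.0e+00] w 40.2 F [ 1.2  0.1 -0.7]
```

Emit:
play_rows(commands=[{"dx": 0, "dy": 0, "dz": -1, "ax": 0, "ay": 0, "az": -0.12, "hand": 4}, {"dx": 0, "dy": 0, "dz": -1, "ax": 0, "ay": 0, "az": -0.12, "hand": 4}, {"dx": 0, "dy": 0, "dz": -1, "ax": 0, "ay": 0, "az": -0.12, "hand": 4}, {"dx": 0, "dy": 0, "dz": -1, "ax": 0, "ay": 0, "az": -0.12, "hand": 4}, {"dx": 0, "dy": 0, "dz": 0, "ax": 0, "ay": 0, "az": -0.12, "hand": 4}, {"dx": 0, "dy": 0, "dz": 0, "ax": 0, "ay": 0, "az": -0.12, "hand": 4}, {"dx": 0, "dy": 0, "dz": 0, "ax": 0, "ay": 0, "az": -0.12, "hand": 4}, {"dx": 0, "dy": 0, "dz": 0, "ax": 0, "ay": 0, "az": -0.12, "hand": 4}])

```text
t: 6.62
position: [466.0, 46.0, 241.5]
ee_rot: [0.001, 0.479, 0.878, 0.001]
ft_force: [1.1, 0.4, -0.7]
grip_width: 40.2
```

Emit:
play_rows(commands=[{"dx": 0, "dy": 0, "dz": 0, "ax": 0, "ay": 0, "az": -0.12, "hand": 4}, {"dx": 0, "dy": 0, "dz": 0, "ax": 0, "ay": 0, "az": -0.12, "hand": 4}, {"dx": 0, "dy": 0, "dz": 0, "ax": 0, "ay": 0, "az": -0.12, "hand": 4}, {"dx": 0, "dy": 0, "dz": 0, "ax": 0, "ay": 0, "az": -0.12, "hand": 4}, {"dx": 0, "dy": 0, "dz": 0, "ax": 0, "ay": 0, "az": -0.12, "hand": 4}, {"dx": 0, "dy": 0, "dz": 0, "ax": 0, "ay": 0, "az": -0.12, "hand": 4}, {"dx": 0, "dy": 0, "dz": 0, "ax": 0, "ay": 0, "az": -0.12, "hand": 4}, {"dx": 0, "dy": 0, "dz": 0, "ax": 0, "ay": 0, "az": 0, "hand": 4}])

```text
t: 7.28
position: [465.9, 46.0, 241.2]
ee_rot: [0.001, 0.08, 0.997, -0.0]
ft_force: [-0.0, -0.2, 0.1]
grip_width: 39.9
```

```bash
python3 - <<'E'
from h import *
here()
for n in('side','wrist','top'): snap(n,n+'5')
b=cv2.imread('pics/side5.png'); cv2.imwrite('pics/zs5.png',cv2.resize(b[120:245,170:320],None,fx=4,fy=4))
b=cv2.imread('pics/top5.png'); cv2.imwrite('pics/zt5.png',cv2.resize(b[110:235,205:330],None,fx=4,fy=4))
here()
E
```

```text
t 7.28 p [465.9  46.  241.2] yaw 2.9804 zax [ 2.4e-03 -4.0e-04 -1.0e+00] w 39.9 F [-0.  -0.2  0.1]
t 7.43 p [465.6  46.2 240.9] yaw 2.9744 zax [ 1.4e-03 -2.0e-04 -1.0e+00] w 39.9 F [ 0.6  0.3 -0.6]
```

View pics/zs5.png

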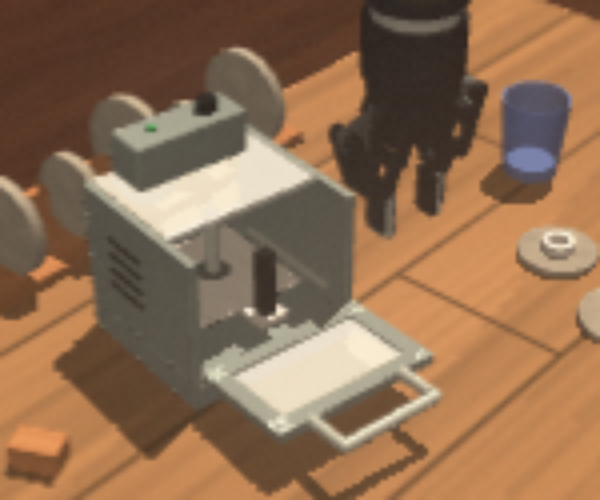

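View pics/wrist5.png

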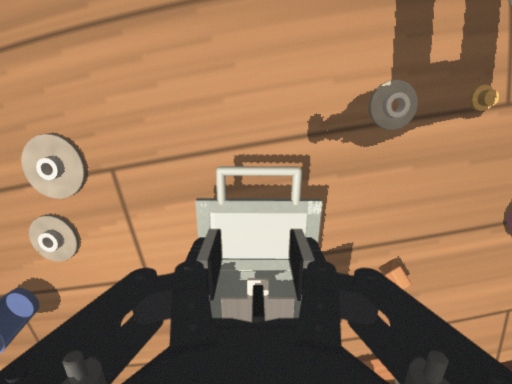

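View pics/zt5.png

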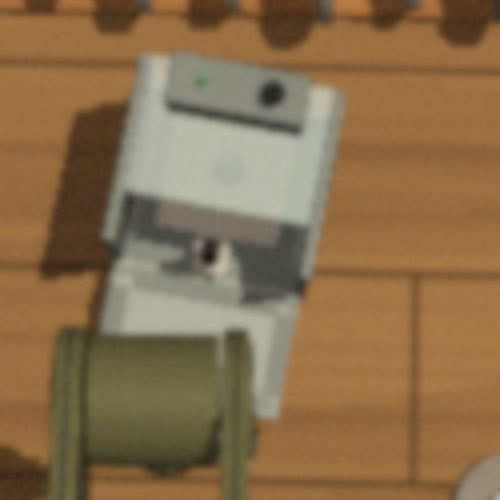

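```bash
python3 - <<'E'
from h import *
t=optics.snapshot('top');s=optics.snapshot('side');w=optics.snapshot('wrist')
print(two(t,(205+208/4,110+246/4),s,(170+265/4,120+250/4)))
print(plane(t,205+208/4,110+246/4,125),plane(s,170+265/4,120+250/4,125))
a=w['frame'][200:330,190:330]; cv2.imwrite('pics/zw5.png',cv2.cvtColor(cv2.resize(a,None,fx=5,fy=4.5,interpolation=cv2.INTER_CUBIC),cv2.COLOR_RGB2BGR))
# door geometry in wrist at z=45
for p in((198,201),(322,201),(219,170),(300,170)): print(plane(w,*p,42).round(1))
E
```

```text
(array([633.44413056,  20.34512431, 126.05843104]), np.float64(5.61291861423932))
[635.85813827  22.07668366 125.        ] [631.93397     17.90430601 125.        ]
[495.2 -38.9  42. ]
[523. 128.  42.]
[457.7  -1.7  42. ]
[475.2 103.3  42. ]
```

View pics/zw5.png

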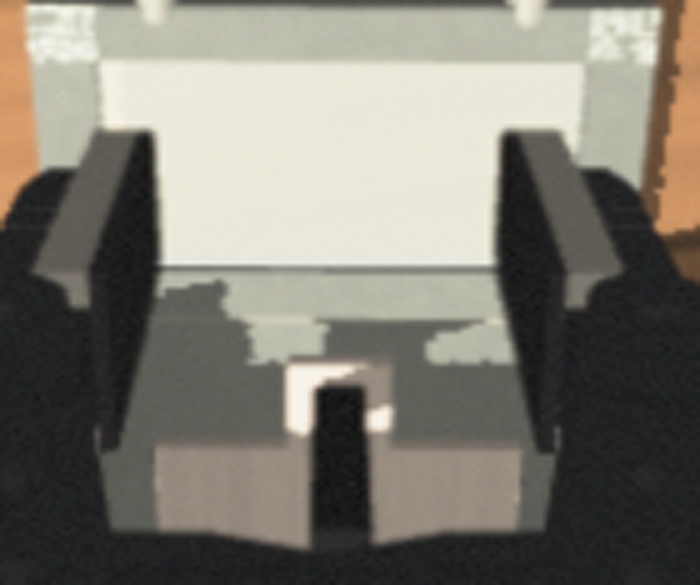

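```bash
python3 - <<'E'
from h import *
here(); plan((633,20,200),2.974)
E
```

```text
t 7.58 p [465.3  46.3 240.6] yaw 2.9762 zax [ 4.e-04 -1.e-04 -1.e+00] w 40.0 F [ 0.4  0.7 -0.1]
n 5 total tool shift cm [-16.97   0.17   4.06] rot [0.    0.    0.002]
([-3.39, 0.03, 0.81], [0.0, 0.0, 0.0])
([-3.39, 0.03, 0.81], [0.0, 0.0, 0.0])
([-3.39, 0.04, 0.81], [0.0, 0.0, 0.0])
([-3.39, 0.04, 0.81], [0.0, 0.0, 0.0])
([-3.39, 0.04, 0.81], [0.0, 0.0, 0.0])
```

Emit:
play_rows(commands=[{"dx": -3.4, "dy": 0, "dz": 0.8, "ax": 0, "ay": 0, "az": 0, "hand": 4}, {"dx": -3.4, "dy": 0, "dz": 0.8, "ax": 0, "ay": 0, "az": 0, "hand": 4}, {"dx": -3.4, "dy": 0, "dz": 0.8, "ax": 0, "ay": 0, "az": 0, "hand": 4}, {"dx": -3.4, "dy": 0.1, "dz": 0.8, "ax": 0, "ay": 0, "az": 0, "hand": 4}, {"dx": -3.4, "dy": 0.1, "dz": 0.9, "ax": 0, "ay": 0, "az": 0, "hand": 4}, {"dx": 0, "dy": 0, "dz": 0, "ax": 0, "ay": 0, "az": 0, "hand": 4}, {"dx": 0, "dy": 0, "dz": 0, "ax": 0, "ay": 0, "az": 0, "hand": 4}])

```text
t: 8.17
position: [634.3, 20.3, 197.5]
ee_rot: [-0.001, 0.083, 0.997, -0.0]
ft_force: [0.0, -0.4, 0.1]
grip_width: 40.1
```

```bash
python3 - <<'E'
from h import *
here()
for n in('side','wrist'): s=snap(n,n+'6')
print([proj(s,p).round(1) for p in((634,19.5,125),(634,19.5,70),(619,21.5,40))])
b=cv2.imread('pics/side6.png'); cv2.imwrite('pics/zs6.png',cv2.resize(b[110:235,170:320],None,fx=4,fy=4))
E
```

```text
t 8.17 p [634.3  20.3 197.5] yaw 2.9763 zax [-2.4e-03  1.0e-04 -1.0e+00] w 40.1 F [ 0.  -0.4  0.1]
[array([255.4, 202.7]), array([255.4, 185.5]), array([255. , 165.9])]
```

View pics/zs6.png

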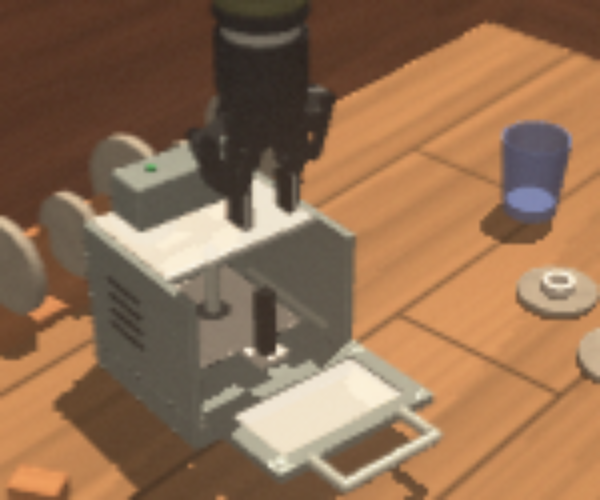

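View pics/wrist6.png

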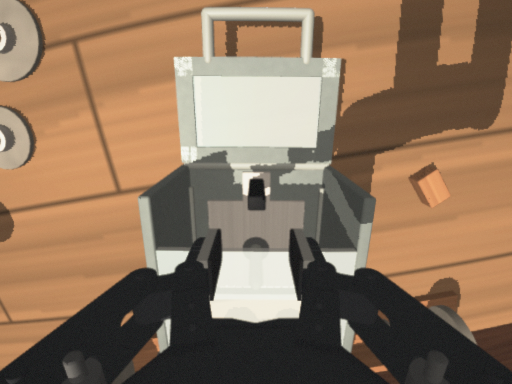

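```bash
python3 - <<'E'
from h import *
s=optics.snapshot('wrist')
a=s['frame'][160:260,200:310]; cv2.imwrite('pics/zw6.png',cv2.cvtColor(cv2.resize(a,None,fx=6,fy=6,interpolation=cv2.INTER_CUBIC),cv2.COLOR_RGB2BGR))
here()
E
```

```text
t 8.32 p [632.   20.8 199.5] yaw 2.9775 zax [-1.2e-03  1.0e-04 -1.0e+00] w 39.7 F [-0.9 -0.3  0.4]
```

View pics/zw6.png

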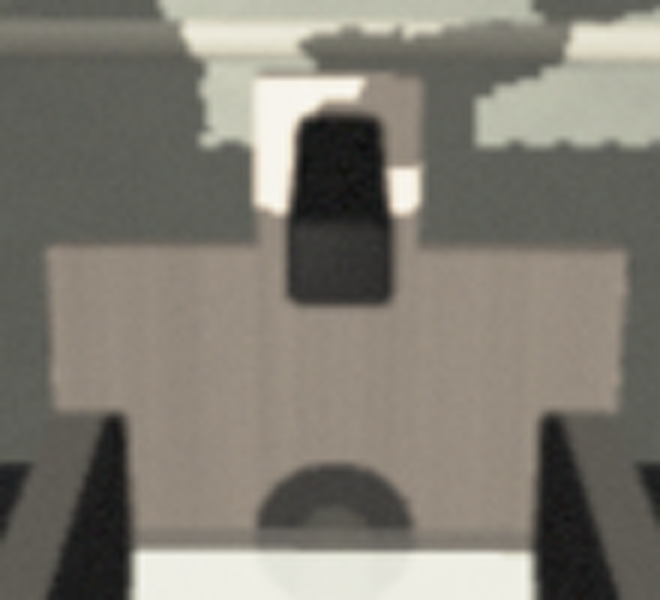

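```bash
python3 - <<'E'
from h import *
s=optics.snapshot('wrist')
T=plane(s,200+337.5/6,160+259.5/6,125);print(T)
here(); plan((T[0],T[1],97),2.974)
E
```

```text
[634.2743272  20.3779093 125.       ]
t 8.37 p [632.   20.9 199.9] yaw 2.9778 zax [-4.e-04  1.e-04 -1.e+00] w 40.1 F [0.4 1.2 0.4]
n 3 total tool shift cm [-0.23 -0.02 10.29] rot [-0.    -0.     0.004]
([-0.08, -0.01, 3.43], [-0.0, -0.0, 0.001])
([-0.08, -0.01, 3.43], [-0.0, -0.0, 0.001])
([-0.08, -0.01, 3.43], [-0.0, -0.0, 0.001])
```

Emit:
play_rows(commands=[{"dx": -0.1, "dy": 0, "dz": 3, "ax": 0, "ay": 0, "az": 0, "hand": 4}, {"dx": -0.1, "dy": 0, "dz": 3, "ax": 0, "ay": 0, "az": 0, "hand": 4}, {"dx": 0, "dy": 0, "dz": 3, "ax": 0, "ay": 0, "az": 0, "hand": 4}, {"dx": 0, "dy": 0, "dz": 1.4, "ax": 0, "ay": 0, "az": 0, "hand": 4}, {"dx": 0, "dy": 0, "dz": 0, "ax": 0, "ay": 0, "az": 0, "hand": 0}, {"dx": 0, "dy": 0, "dz": 0, "ax": 0, "ay": 0, "az": 0, "hand": 0}, {"dx": 0, "dy": 0, "dz": 0, "ax": 0, "ay": 0, "az": 0, "hand": 0}, {"dx": 0, "dy": 0, "dz": 0, "ax": 0, "ay": 0, "az": 0, "hand": 0}])

```text
t: 9.03
position: [634.5, 21.3, 95.9]
ee_rot: [-0.0, 0.082, 0.997, 0.001]
ft_force: [-0.8, 3.5, -7.8]
grip_width: 14.7
```

```bash
python3 - <<'E'
from h import *
here()
s=snap('side','side7'); b=cv2.imread('pics/side7.png'); cv2.imwrite('pics/zs7.png',cv2.resize(b[110:235,170:320],None,fx=4,fy=4))
E
```

```text
t 9.03 p [634.5  21.3  95.9] yaw 2.9777 zax [-6.0e-04  1.2e-03 -1.0e+00] w 14.7 F [-0.8  3.5 -7.8]
```

View pics/zs7.png

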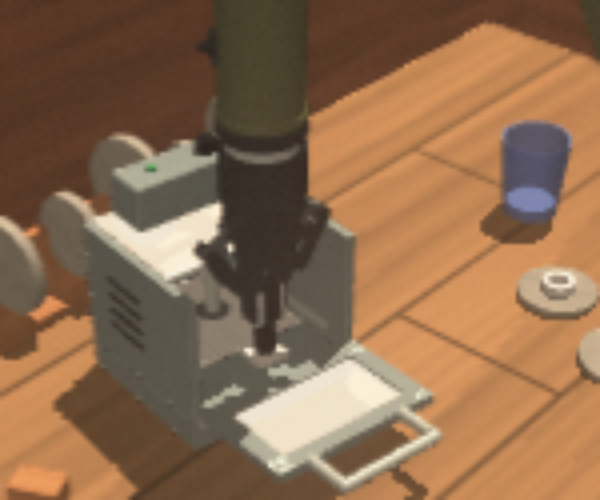

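The tab is pinched (width 14.7 mm). Now I'll draw the carriage out along tool +x.

Emit:
play_rows(commands=[{"dx": 1, "dy": 0, "dz": 0, "ax": 0, "ay": 0, "az": 0, "hand": 0}, {"dx": 1, "dy": 0, "dz": 0, "ax": 0, "ay": 0, "az": 0, "hand": 0}, {"dx": 1, "dy": 0, "dz": 0, "ax": 0, "ay": 0, "az": 0, "hand": 0}, {"dx": 1, "dy": 0, "dz": 0, "ax": 0, "ay": 0, "az": 0, "hand": 0}])

```text
t: 9.42
position: [596.6, 27.9, 95.9]
ee_rot: [0.001, 0.082, 0.997, 0.001]
ft_force: [2.9, 4.9, -10.9]
grip_width: 14.6
```

Emit:
play_rows(commands=[{"dx": 1.5, "dy": 0, "dz": 0, "ax": 0, "ay": 0, "az": 0, "hand": 0}, {"dx": 1.5, "dy": 0, "dz": 0, "ax": 0, "ay": 0, "az": 0, "hand": 0}, {"dx": 1.5, "dy": 0, "dz": 0, "ax": 0, "ay": 0, "az": 0, "hand": 0}, {"dx": 1.5, "dy": 0, "dz": 0, "ax": 0, "ay": 0, "az": 0, "hand": 0}, {"dx": 1.5, "dy": 0, "dz": 0, "ax": 0, "ay": 0, "az": 0, "hand": 0}, {"dx": 1.5, "dy": 0, "dz": 0, "ax": 0, "ay": 0, "az": 0, "hand": 0}, {"dx": 1, "dy": 0, "dz": 0, "ax": 0, "ay": 0, "az": 0, "hand": 0}])

```text
t: 10.0
position: [500.1, 44.7, 96.0]
ee_rot: [0.005, 0.082, 0.997, 0.001]
ft_force: [26.1, 3.4, -42.8]
grip_width: 14.9
```

Emit:
play_rows(commands=[{"dx": 0, "dy": 0, "dz": 0, "ax": 0, "ay": 0, "az": 0, "hand": 0}, {"dx": 0, "dy": 0, "dz": 0, "ax": 0, "ay": 0, "az": 0, "hand": 0}, {"dx": 0, "dy": 0, "dz": 0, "ax": 0, "ay": 0, "az": 0, "hand": 0}])

```text
t: 10.25
position: [500.2, 44.6, 95.9]
ee_rot: [0.003, 0.082, 0.997, 0.001]
ft_force: [6.4, 8.1, -17.3]
grip_width: 14.9
```

```bash
python3 - <<'E'
from h import *
here(); print(np.hypot(634.5-pose()[0][0],21.3-pose()[0][1]))
s=snap('side','side8'); b=cv2.imread('pics/side8.png'); cv2.imwrite('pics/zs8.png',cv2.resize(b[110:235,170:320],None,fx=4,fy=4))
E
```

```text
t 10.25 p [500.2  44.6  95.9] yaw 2.9771 zax [ 0.0066  0.0024 -1.    ] w 14.9 F [  6.4   8.1 -17.3]
136.29541647843163
```

View pics/zs8.png

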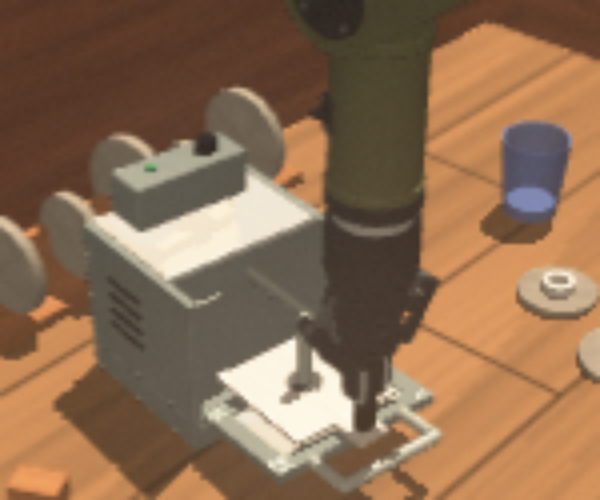

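Emit:
play_rows(commands=[{"dx": 0.5, "dy": 0, "dz": 0, "ax": 0, "ay": 0, "az": 0, "hand": 0}, {"dx": 0.3, "dy": 0, "dz": 0, "ax": 0, "ay": 0, "az": 0, "hand": 0}, {"dx": 0, "dy": 0, "dz": 0, "ax": 0, "ay": 0, "az": 0, "hand": 0}, {"dx": 0, "dy": 0, "dz": 0, "ax": 0, "ay": 0, "az": 0, "hand": 0}])

```text
t: 10.63
position: [500.2, 44.7, 96.2]
ee_rot: [0.01, 0.082, 0.997, 0.001]
ft_force: [21.6, 3.9, -34.7]
grip_width: 15.1
```

Emit:
play_rows(commands=[{"dx": -0.4, "dy": 0, "dz": 0, "ax": 0, "ay": 0, "az": 0, "hand": 0}, {"dx": 0, "dy": 0, "dz": 0, "ax": 0, "ay": 0, "az": 0, "hand": 0}])

```text
t: 10.8
position: [500.1, 44.7, 96.1]
ee_rot: [0.006, 0.082, 0.997, 0.001]
ft_force: [12.8, 6.3, -23.5]
grip_width: 15.0
```

Emit:
play_rows(commands=[{"dx": -0.4, "dy": 0, "dz": 0, "ax": 0, "ay": 0, "az": 0, "hand": 0}, {"dx": 0, "dy": 0, "dz": 0, "ax": 0, "ay": 0, "az": 0, "hand": 0}, {"dx": 0, "dy": 0, "dz": 0, "ax": 0, "ay": 0, "az": 0, "hand": 4}, {"dx": 0, "dy": 0, "dz": 0, "ax": 0, "ay": 0, "az": 0, "hand": 4}, {"dx": 0, "dy": 0, "dz": 0, "ax": 0, "ay": 0, "az": 0, "hand": 4}, {"dx": 0, "dy": 0, "dz": -2, "ax": 0, "ay": 0, "az": 0, "hand": 4}, {"dx": 0, "dy": 0, "dz": -4, "ax": 0, "ay": 0, "az": 0, "hand": 4}, {"dx": 0, "dy": 0, "dz": -4, "ax": 0, "ay": 0, "az": 0, "hand": 4}])

```text
t: 11.47
position: [495.8, 42.6, 196.3]
ee_rot: [-0.001, 0.082, 0.997, -0.0]
ft_force: [0.2, -0.1, 0.5]
grip_width: 40.3
```

Emit:
play_rows(commands=[{"dx": 0, "dy": 0, "dz": -4, "ax": 0, "ay": 0, "az": 0, "hand": 8.5}, {"dx": 4, "dy": 0, "dz": -2, "ax": 0, "ay": 0, "az": 0, "hand": 8.5}, {"dx": 0, "dy": 0, "dz": 0, "ax": 0, "ay": 0, "az": 0, "hand": 8.5}, {"dx": 0, "dy": 0, "dz": 0, "ax": 0, "ay": 0, "az": 0, "hand": 8.5}])

```text
t: 11.8
position: [460.1, 49.0, 256.9]
ee_rot: [0.003, 0.082, 0.997, -0.0]
ft_force: [0.2, -0.3, -0.2]
grip_width: 84.5
```

```bash
python3 - <<'E'
from h import *
here()
for n in('side','wrist','top'): s=snap(n,n+'9')
b=cv2.imread('pics/side9.png'); cv2.imwrite('pics/zs9.png',cv2.resize(b[110:235,170:320],None,fx=4,fy=4))
here()
E
```

```text
t 11.8 p [460.1  49.  256.9] yaw 2.978 zax [ 5.9e-03 -6.0e-04 -1.0e+00] w 84.5 F [ 0.2 -0.3 -0.2]
t 11.95 p [460.5  48.9 253.8] yaw 2.9776 zax [ 3.e-04 -4.e-04 -1.e+00] w 84.8 F [-0.2 -0.6  0.1]
```

View pics/zs9.png

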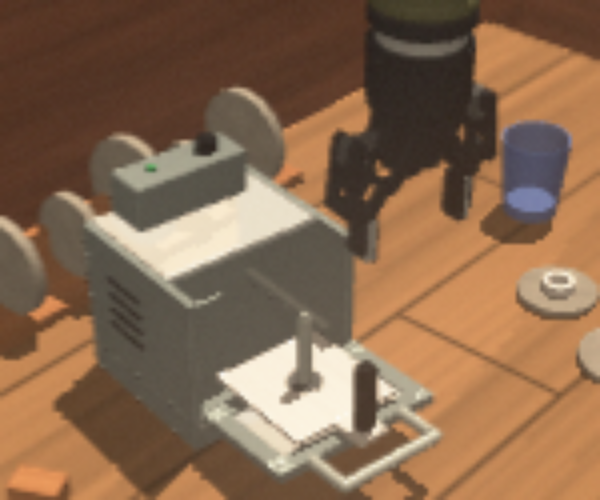

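View pics/wrist9.png

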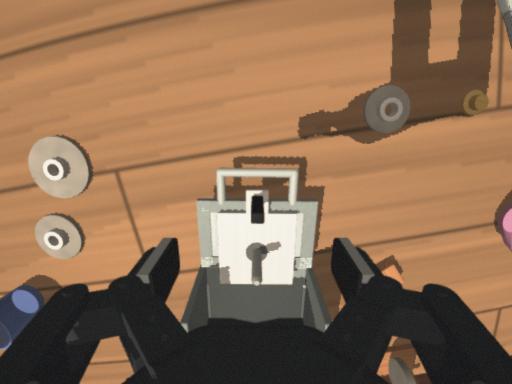

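View pics/top9.png

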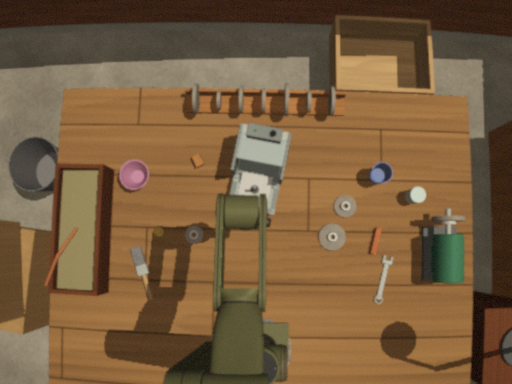

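The carriage is fully out and the tab and post stand clear of the box. In the wrist view the post foot is at about (256,252) and the tip at about (257,282). Next I'll measure the post and wheel positions.

```bash
python3 - <<'E'
from h import *
t=optics.snapshot('top');s=optics.snapshot('side');w=optics.snapshot('wrist')
a=w['frame'][180:300,190:330]; cv2.imwrite('pics/zw9.png',cv2.cvtColor(cv2.resize(a,None,fx=5,fy=5,interpolation=cv2.INTER_CUBIC),cv2.COLOR_RGB2BGR))
a=s['frame'][180:225,220:280]; cv2.imwrite('pics/zs9b.png',cv2.cvtColor(cv2.resize(a,None,fx=12,fy=12,interpolation=cv2.INTER_CUBIC),cv2.COLOR_RGB2BGR))
a=t['frame'][165:215,230:290]; cv2.imwrite('pics/zt9b.png',cv2.cvtColor(cv2.resize(a,None,fx=10,fy=10,interpolation=cv2.INTER_CUBIC),cv2.COLOR_RGB2BGR))
E
```

```text
(no output)
```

View pics/zw9.png

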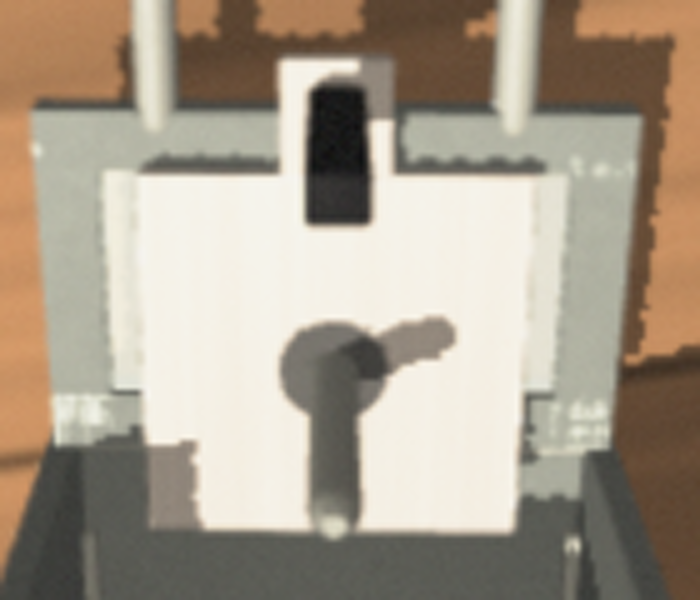

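View pics/zs9b.png

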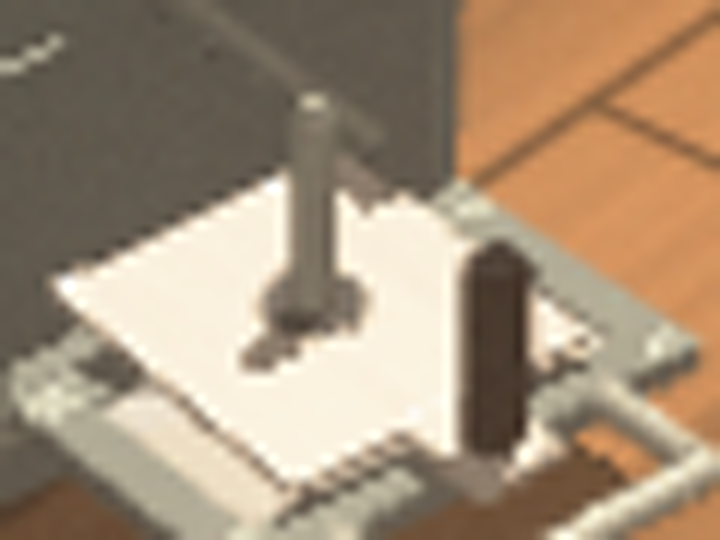

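View pics/zt9b.png

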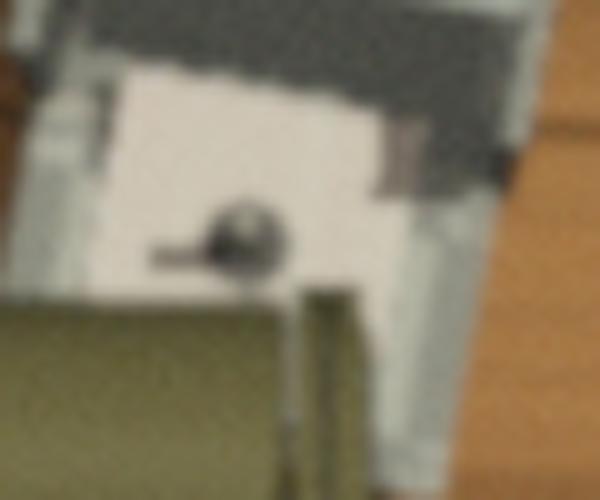

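```bash
python3 - <<'E'
from h import *
here()
t=optics.snapshot('top');s=optics.snapshot('side');w=optics.snapshot('wrist')
W=lambda x,y:(190+(x-2)/5,180+(y-2)/5); S=lambda x,y:(220+(x-5.5)/12,180+(y-5.5)/12); T=lambda x,y:(230+(x-4.5)/10,165+(y-4.5)/10)
wt=W(334,524); st=S(314,100); tt=T(245,230)
print('tip w/s',two(w,wt,s,st),'t/s',two(t,tt,s,st))
for c,p in((w,wt),(s,st),(t,tt)): print('tip@132',plane(c,*p,132).round(1))
print('foot@60 w',plane(w,*W(334,372),60).round(1),'s',plane(s,*S(313,300),60).round(1),'t',plane(t,*T(246,240),60).round(1))
print('tab top w',plane(w,*W(338,200),125).round(1))
f=w['frame'];
E
```

```text
t 12.1 p [460.4  49.  253. ] yaw 2.9776 zax [-1.9e-03 -2.0e-04 -1.0e+00] w 85.1 F [ 0.2 -1.   0.7]
tip w/s (array([576.84715696,  30.28355587, 134.62196474]), np.float64(0.6092288146163105)) t/s (array([578.11136574,  30.3055741 , 134.41810918]), np.float64(1.5033818349129224))
tip@132 [578.4  29.9 132. ]
tip@132 [579.7  27.4 132. ]
tip@132 [579.   30.8 132. ]
foot@60 w [579.9  29.9  60. ] s [580.1  27.1  60. ] t [584.1  31.7  60. ]
tab top w [500.3  43.6 125. ]
```

```bash
python3 - <<'E'
from h import *
plan((579,30.5,210),2.976)
E
```

```text
n 4 total tool shift cm [-12.01   0.1    4.29] rot [-0.    -0.002  0.002]
([-3.0, 0.03, 1.07], [-0.0, -0.0, 0.0])
([-3.0, 0.03, 1.07], [-0.0, -0.0, 0.0])
([-3.0, 0.03, 1.08], [-0.0, -0.0, 0.0])
([-3.0, 0.03, 1.08], [-0.0, -0.0, 0.0])
```

Emit:
play_rows(commands=[{"dx": -3, "dy": 0, "dz": 1.1, "ax": 0, "ay": 0, "az": 0, "hand": 5}, {"dx": -3, "dy": 0, "dz": 1.1, "ax": 0, "ay": 0, "az": 0, "hand": 5}, {"dx": -3, "dy": 0.1, "dz": 1.1, "ax": 0, "ay": 0, "az": 0, "hand": 5}, {"dx": -3, "dy": 0, "dz": 1.0, "ax": 0, "ay": 0, "az": 0, "hand": 5}, {"dx": 0, "dy": 0, "dz": 0, "ax": 0, "ay": 0, "az": 0, "hand": 5}, {"dx": 0, "dy": 0, "dz": 0, "ax": 0, "ay": 0, "az": 0, "hand": 5}, {"dx": 0, "dy": 0, "dz": 0, "ax": 0, "ay": 0, "az": 0, "hand": 5}])

```text
t: 12.83
position: [578.3, 30.6, 210.1]
ee_rot: [-0.001, 0.082, 0.997, -0.0]
ft_force: [0.7, 0.3, 1.0]
grip_width: 49.9
```

```bash
python3 - <<'E'
from h import *
w=optics.snapshot('wrist');w=snap('wrist','wrist10');here()
a=w['frame'][150:270,190:330]; cv2.imwrite('pics/zw10.png',cv2.cvtColor(cv2.resize(a,None,fx=5,fy=5,interpolation=cv2.INTER_CUBIC),cv2.COLOR_RGB2BGR))
E
```

```text
t 12.93 p [577.9  30.8 211.1] yaw 2.978 zax [-8.e-04  1.e-04 -1.e+00] w 50.0 F [0.4 0.1 0.6]
```

View pics/zw10.png

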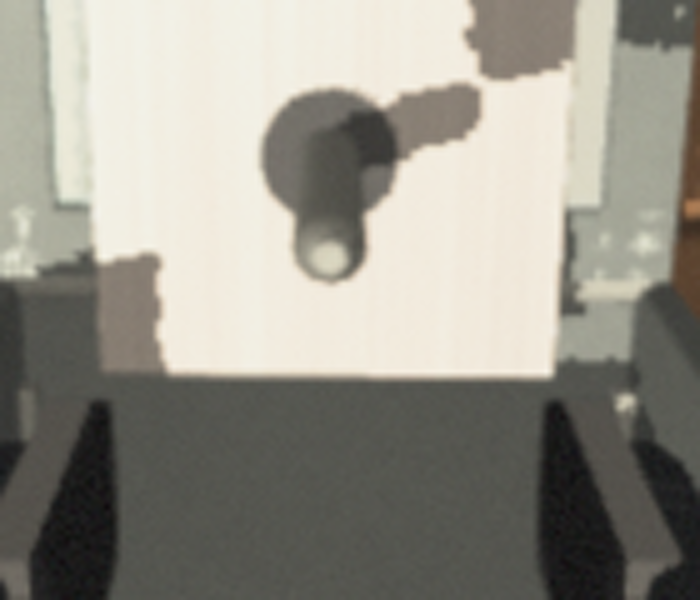

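```bash
python3 - <<'E'
from h import *
w=optics.snapshot('wrist');here()
W=lambda x,y:(190+(x-2)/5,150+(y-2)/5)
p,R,_=pose()
a=plane(w,*W(330,256),132); b=plane(w,*W(330,156),60)
print(a.round(1),b.round(1),'tool rel',R.inv().apply(a-p).round(1),R.inv().apply(b-p).round(1))
E
```

```text
t 12.98 p [578.   30.8 211.5] yaw 2.978 zax [-0.  0. -1.] w 50.0 F [0.  0.3 0.4]
[579.4  29.9 132. ] [580.   29.9  60. ] tool rel [-1.6 -0.7 79.5] [ -2.2  -0.6 151.5]
```

```bash
python3 - <<'E'
from h import *
plan((420,-252,110),2.976)
E
```

```text
n 9 total tool shift cm [ 10.98 -30.48  10.15] rot [ 0.    -0.     0.002]
([1.22, -3.39, 1.13], [0.0, -0.0, 0.0])
([1.22, -3.39, 1.13], [0.0, -0.0, 0.0])
([1.22, -3.39, 1.13], [0.0, -0.0, 0.0])
([1.22, -3.39, 1.13], [0.0, -0.0, 0.0])
([1.22, -3.39, 1.13], [0.0, -0.0, 0.0])
([1.22, -3.39, 1.13], [0.0, -0.0, 0.0])
([1.22, -3.39, 1.13], [0.0, -0.0, 0.0])
([1.21, -3.39, 1.13], [0.0, -0.0, 0.0])
([1.21, -3.39, 1.13], [0.0, -0.0, 0.0])
```

Emit:
play_rows(commands=[{"dx": 1.2, "dy": -3.4, "dz": 0.5, "ax": 0, "ay": 0, "az": 0, "hand": 5}, {"dx": 1.2, "dy": -3.4, "dz": 0.5, "ax": 0, "ay": 0, "az": 0, "hand": 5}, {"dx": 1.2, "dy": -3.4, "dz": 1, "ax": 0, "ay": 0, "az": 0, "hand": 5}, {"dx": 1.2, "dy": -3.4, "dz": 1.2, "ax": 0, "ay": 0, "az": 0, "hand": 5}, {"dx": 1.2, "dy": -3.4, "dz": 1.2, "ax": 0, "ay": 0, "az": 0, "hand": 5}, {"dx": 1.2, "dy": -3.4, "dz": 1.4, "ax": 0, "ay": 0, "az": 0, "hand": 5}, {"dx": 1.2, "dy": -3.4, "dz": 1.4, "ax": 0, "ay": 0, "az": 0, "hand": 5}, {"dx": 1.2, "dy": -3.4, "dz": 1.5, "ax": 0, "ay": 0, "az": 0, "hand": 5}])

```text
t: 13.65
position: [438.7, -223.0, 124.8]
ee_rot: [0.001, 0.081, 0.997, -0.001]
ft_force: [1.2, -0.2, 0.2]
grip_width: 50.5
```

Emit:
play_rows(commands=[{"dx": 1.4, "dy": -3.3, "dz": 1.5, "ax": 0, "ay": 0, "az": 0, "hand": 5}, {"dx": 0, "dy": 0, "dz": 0, "ax": 0, "ay": 0, "az": 0, "hand": 5}, {"dx": 0, "dy": 0, "dz": 0, "ax": 0, "ay": 0, "az": 0, "hand": 5}, {"dx": 0, "dy": 0, "dz": 0, "ax": 0, "ay": 0, "az": 0, "hand": 5}])

```text
t: 13.98
position: [420.6, -252.1, 109.8]
ee_rot: [0.001, 0.082, 0.997, -0.0]
ft_force: [0.4, 0.1, 0.4]
grip_width: 50.0
```

```bash
cat >> h.py <<'E'
def hub(w,z=19.,roi=None):
    """bright ring (hub) near the finger gap in wrist picture: ellipse fits"""
    f=w['frame'].astype(int); g=cv2.cvtColor(w['frame'],cv2.COLOR_RGB2GRAY)
    cv2.imwrite('pics/tmp.png',g)
    return g
E
python3 - <<'E'
from h import *
w=optics.snapshot('wrist');here();w=snap('wrist','wrist11');here()
a=w['frame'][120:280,170:340]; cv2.imwrite('pics/zw11.png',cv2.cvtColor(cv2.resize(a,None,fx=4,fy=3.75,interpolation=cv2.INTER_CUBIC),cv2.COLOR_RGB2BGR))
E
```

```text
t 14.03 p [ 421.2 -251.9  110. ] yaw 2.9781 zax [ 1.7e-03 -6.0e-04 -1.0e+00] w 50.2 F [0.4 1.3 0.1]
t 14.08 p [ 421.5 -251.6  110. ] yaw 2.979 zax [ 1.7e-03 -8.0e-04 -1.0e+00] w 50.1 F [ 0.4 -0.9 -0.2]
```

View pics/wrist11.png

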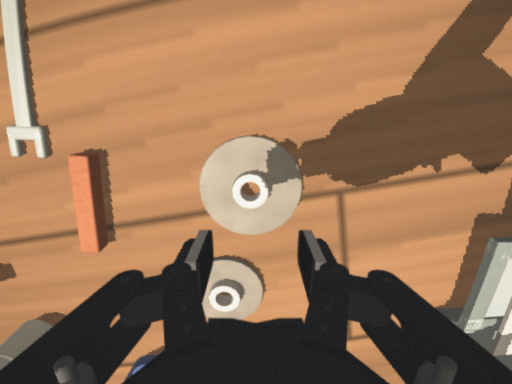

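Wheel 1's hub is at (251,190) with its disc about 100 px across, and wheel 2 is at (227,297). Next I'll fit circles to get the positions.

```bash
cat > wm.py <<'E'
from h import *
def wheel(w,u,v,zt=19.,r=26,th=185):
    g=cv2.cvtColor(w['frame'],cv2.COLOR_RGB2GRAY)
    x0,y0=int(u-r),int(v-r); c=cv2.resize(g[y0:int(v+r),x0:int(u+r)],None,fx=4,fy=4,interpolation=cv2.INTER_CUBIC)
    m=(c>th).astype(np.uint8)
    cs,_=cv2.findContours(m,cv2.RETR_EXTERNAL,cv2.CHAIN_APPROX_NONE)
    k=max(cs,key=cv2.contourArea); h=cv2.convexHull(k); (a,b),(A,B),_=cv2.fitEllipse(h)
    U=x0+(a+.5)/4-.5; V=y0+(b+.5)/4-.5
    p,R,_=pose(); P=plane(w,U,V,zt)
    e=plane(w,U+A/8,V,zt)-plane(w,U-A/8,V,zt)
    print('px',round(U,1),round(V,1),'axes px',round(A/4,1),round(B/4,1),'P',P.round(1),'diam~',round(np.linalg.norm(e),1),'tool rel',R.inv().apply(P-p).round(1))
    return P
E
python3 - <<'E'
from wm import *
w=optics.snapshot('wrist'); here()
for th in(170,185,200): wheel(w,251,190,th=th)
for th in(170,185,200): wheel(w,226,297,th=th)
E
```

```text
t 14.13 p [ 421.6 -251.5  110. ] yaw 2.9796 zax [ 1.7e-03 -8.0e-04 -1.0e+00] w 49.9 F [0.6 0.5 0.8]
px 248.3 194.1 axes px 59.5 84.3 P [ 419.8 -258.9   19. ] diam~ 54.9 tool rel [ 0.8 -7.5 91. ]
px 248.2 194.2 axes px 59.5 83.7 P [ 419.9 -259.    19. ] diam~ 54.9 tool rel [ 0.7 -7.6 91. ]
px 249.3 191.2 axes px 34.9 36.5 P [ 417.2 -257.4   19. ] diam~ 32.1 tool rel [ 3.6 -6.5 91. ]
px 229.9 294.1 axes px 55.1 65.4 P [ 525.8 -296.8   19. ] diam~ 58.3 tool rel [-110.   -27.8   91.2]
px 230.6 293.6 axes px 52.1 62.3 P [ 525.3 -296.    19. ] diam~ 55.0 tool rel [-109.3  -27.1   91.2]
px 223.5 298.5 axes px 26.1 31.6 P [ 530.3 -304.6   19. ] diam~ 27.8 tool rel [-115.7  -34.8   91.2]
```

View pics/zw11.png

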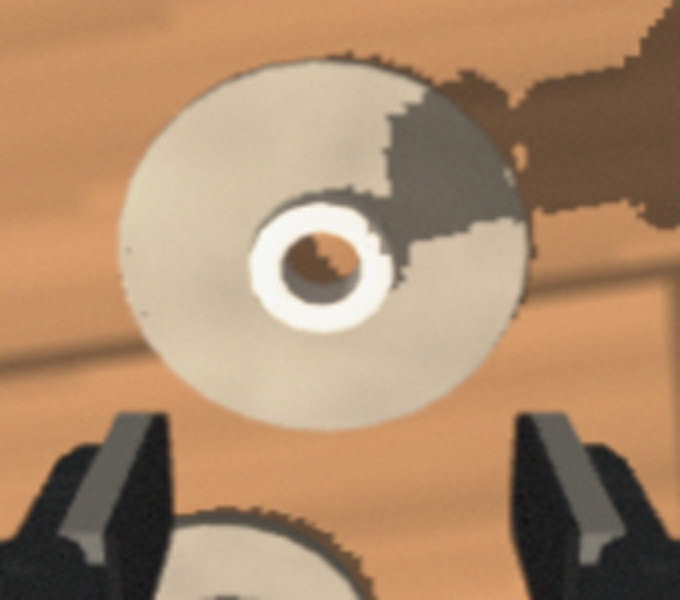

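```bash
python3 - <<'E'
from wm import *
w=optics.snapshot('wrist')
for th in(205,215,225,235): wheel(w,251,190,th=th)
# disc outline: foreground vs wood by saturation
f=w['frame'].astype(int); sat=(f.max(2)-f.min(2))
m=((sat<55)&(f.max(2)>60)).astype(np.uint8); m[:125]=0;m[240:]=0;m[:,:190]=0;m[:,310:]=0
cs,_=cv2.findContours(m,cv2.RETR_EXTERNAL,cv2.CHAIN_APPROX_NONE);k=cv2.convexHull(max(cs,key=cv2.contourArea))
(u,v),(A,B),_=cv2.fitEllipse(k);print(u,v,A,B,plane(w,u,v,8),np.linalg.norm(plane(w,u+A/2,v,8)-plane(w,u-A/2,v,8)))
E
```

```text
px 249.3 191.1 axes px 34.6 36.2 P [ 417.2 -257.3   19. ] diam~ 31.8 tool rel [ 3.6 -6.5 90.9]
px 249.3 190.9 axes px 34.1 35.7 P [ 417.  -257.3   19. ] diam~ 31.3 tool rel [ 3.8 -6.5 90.9]
px 249.3 190.9 axes px 33.6 35.2 P [ 416.9 -257.3   19. ] diam~ 30.9 tool rel [ 3.8 -6.5 90.9]
px 249.2 190.7 axes px 33.0 34.4 P [ 416.8 -257.3   19. ] diam~ 30.3 tool rel [ 4.  -6.6 90.9]
255.45950317382812 180.6785430908203 97.5442123413086 118.26258087158203 [ 411.1791637  -250.63515169    8.        ] 92.87283938332494
```

Emit:
play_rows(commands=[{"dx": 0.35, "dy": -0.6, "dz": 2, "ax": 0, "ay": 0, "az": 0, "hand": 5.5}, {"dx": 0, "dy": 0, "dz": 2, "ax": 0, "ay": 0, "az": 0, "hand": 5.5}, {"dx": 0, "dy": 0, "dz": 0, "ax": 0, "ay": 0, "az": 0, "hand": 5.5}, {"dx": 0, "dy": 0, "dz": 0, "ax": 0, "ay": 0, "az": 0, "hand": 5.5}, {"dx": 0, "dy": 0, "dz": 0, "ax": 0, "ay": 0, "az": 0, "hand": 5.5}])

```text
t: 14.6
position: [417.0, -257.4, 69.7]
ee_rot: [0.0, 0.081, 0.997, -0.0]
ft_force: [0.7, -0.5, -0.9]
grip_width: 55.0
```

```bash
python3 - <<'E'
from wm import *
w=snap('wrist','wrist12');here()
a=w['frame'][150:310,170:340]; cv2.imwrite('pics/zw12.png',cv2.cvtColor(cv2.resize(a,None,fx=4,fy=3.75,interpolation=cv2.INTER_CUBIC),cv2.COLOR_RGB2BGR))
p,R,_=pose(); print(proj(w,p+[0,0,19-p[2]]),proj(w,p+R.apply([0,0,-19])))
E
```

```text
t 14.65 p [ 417.2 -257.7   70. ] yaw 2.9788 zax [ 0.0014 -0.001  -1.    ] w 54.7 F [-0.2  0.4  0.3]
[256.10621259 210.9393041 ] [256.45764642 259.2015849 ]
```

View pics/zw12.png

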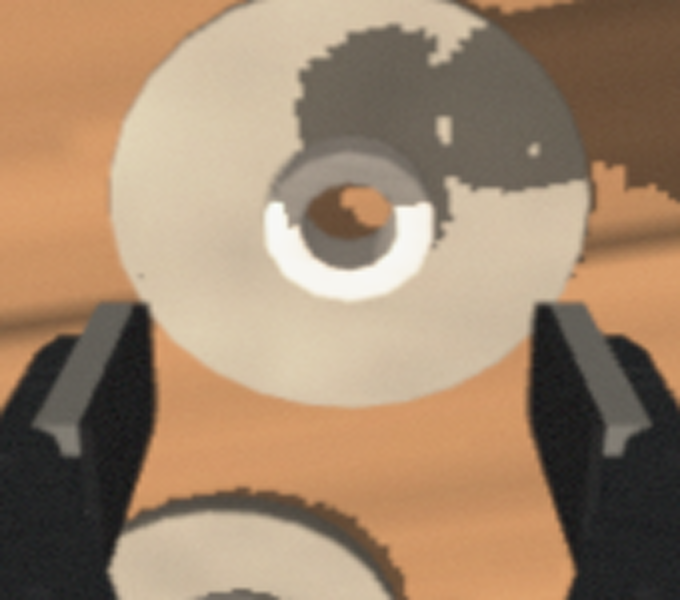

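Emit:
play_rows(commands=[{"dx": 0.1, "dy": 0, "dz": 2, "ax": 0, "ay": 0, "az": 0, "hand": 5.5}, {"dx": 0, "dy": 0, "dz": 2, "ax": 0, "ay": 0, "az": 0, "hand": 5}, {"dx": 0, "dy": 0, "dz": 1.5, "ax": 0, "ay": 0, "az": 0, "hand": 4.5}, {"dx": 0, "dy": 0, "dz": 0.5, "ax": 0, "ay": 0, "az": 0, "hand": 4.2}, {"dx": 0, "dy": 0, "dz": 0, "ax": 0, "ay": 0, "az": 0, "hand": 4.2}, {"dx": 0, "dy": 0, "dz": 0, "ax": 0, "ay": 0, "az": 0, "hand": 4.2}])

```text
t: 15.15
position: [415.8, -257.9, 9.7]
ee_rot: [0.0, 0.082, 0.997, -0.0]
ft_force: [-0.6, 0.4, 0.4]
grip_width: 42.0
```

```bash
python3 - <<'E'
from wm import *
w=snap('wrist','wrist13');here()
a=w['frame'][170:330,170:340]; cv2.imwrite('pics/zw13.png',cv2.cvtColor(cv2.resize(a,None,fx=4,fy=3.75,interpolation=cv2.INTER_CUBIC),cv2.COLOR_RGB2BGR))
E
```

```text
t 15.2 p [ 416.1 -258.    10. ] yaw 2.9779 zax [ 0.0015 -0.0011 -1.    ] w 41.9 F [0.6 0.5 0.5]
```

View pics/zw13.png

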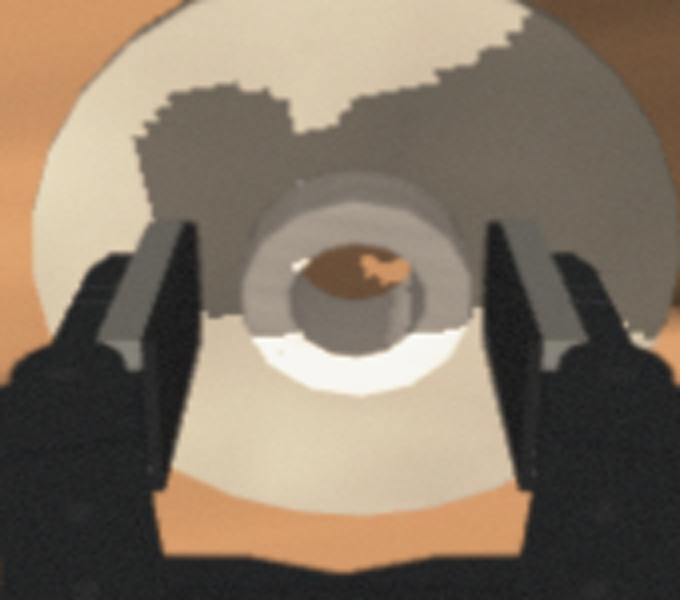

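```bash
python3 - <<'E'
from wm import *
w=optics.snapshot('wrist');here()
p,R,_=pose(); print(proj(w,p+[0,0,19-p[2]]),plane(w,258.9,249.3,19),R.inv().apply(plane(w,258.9,249.3,19)-p))
E
```

```text
t 15.25 p [ 416.2 -258.1   10.2] yaw 2.9779 zax [ 0.0019 -0.0014 -1.    ] w 42.1 F [ 0.3 -0.   0.2]
[256.73313606 249.19562694] [ 416.41944588 -256.95151985   19.        ] [-0.08377662  1.2093681  -8.84222363]
```

Emit:
play_rows(commands=[{"dx": 0, "dy": 0.15, "dz": 0.15, "ax": 0, "ay": 0, "az": 0, "hand": 4.2}, {"dx": 0, "dy": 0, "dz": 0, "ax": 0, "ay": 0, "az": 0, "hand": 3.7}, {"dx": 0, "dy": 0, "dz": 0, "ax": 0, "ay": 0, "az": 0, "hand": 3}, {"dx": 0, "dy": 0, "dz": 0, "ax": 0, "ay": 0, "az": 0, "hand": 2}, {"dx": 0, "dy": 0, "dz": 0, "ax": 0, "ay": 0, "az": 0, "hand": 2}, {"dx": 0, "dy": 0, "dz": 0, "ax": 0, "ay": 0, "az": 0, "hand": 2}, {"dx": 0, "dy": 0, "dz": 0, "ax": 0, "ay": 0, "az": 0, "hand": 2}])

```text
t: 15.83
position: [415.8, -256.1, 8.6]
ee_rot: [0.001, 0.082, 0.997, -0.0]
ft_force: [-1.2, 1.0, 7.8]
grip_width: 31.1
```

Emit:
play_rows(commands=[{"dx": 0, "dy": 0, "dz": -1, "ax": 0, "ay": 0, "az": 0, "hand": 2}, {"dx": 0, "dy": 0, "dz": -2, "ax": 0, "ay": 0, "az": 0, "hand": 2}, {"dx": 0, "dy": 0, "dz": -3, "ax": 0, "ay": 0, "az": 0, "hand": 2}, {"dx": 0, "dy": 0, "dz": -3, "ax": 0, "ay": 0, "az": 0, "hand": 2}, {"dx": 0, "dy": 0, "dz": 0, "ax": 0, "ay": 0, "az": 0, "hand": 2}, {"dx": 0, "dy": 0, "dz": 0, "ax": 0, "ay": 0, "az": 0, "hand": 2}])

```text
t: 16.33
position: [416.6, -256.9, 99.2]
ee_rot: [0.002, 0.082, 0.997, -0.001]
ft_force: [-0.4, -0.3, -1.9]
grip_width: 30.6
```

```bash
python3 - <<'E'
from wm import *
w=snap('wrist','wrist14');here()
a=w['frame'][170:330,170:340]; cv2.imwrite('pics/zw14.png',cv2.cvtColor(cv2.resize(a,None,fx=4,fy=3.75,interpolation=cv2.INTER_CUBIC),cv2.COLOR_RGB2BGR))
s=snap('side','side14'); b=cv2.imread('pics/side14.png'); cv2.imwrite('pics/zs14.png',cv2.resize(b[120:245,260:400],None,fx=4,fy=4))
E
```

```text
t 16.38 p [ 415.4 -256.    97.9] yaw 2.9779 zax [ 8.e-04 -6.e-04 -1.e+00] w 31.4 F [-0.4  0.6 -1.7]
```

View pics/zw14.png

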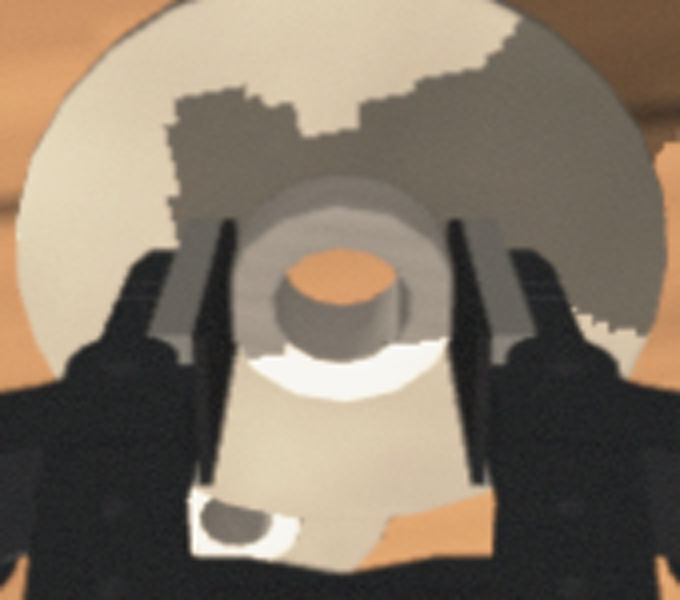

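View pics/zs14.png

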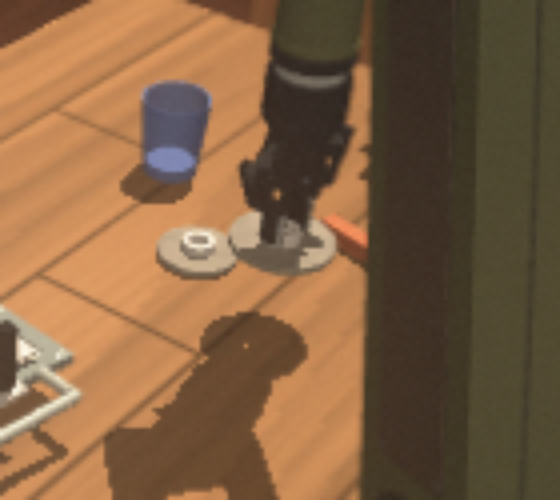

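```bash
python3 - <<'E'
from wm import *
w=optics.snapshot('wrist');here()
p,R,_=pose(); u,v=170+342/4-.4,170+303.5/3.75-.4
P=plane(w,u,v,p[2]+10.4); r=R.inv().apply(P-p); print(r)
tgt=np.array([579.5,30.2])-R.apply(r)[:2]; print('TCP target',tgt)
plan((tgt[0],tgt[1],215),2.976)
E
```

```text
t 16.48 p [ 414.3 -255.2   96.4] yaw 2.9778 zax [-0.0022  0.0017 -1.    ] w 31.1 F [ 0.1  1.3 -2.5]
[ -0.86920264  -1.20336746 -10.40371139]
TCP target [578.81587063  31.54639671]
n 9 total tool shift cm [-11.53  30.99 -11.85] rot [ 0.001 -0.002  0.002]
([-1.28, 3.44, -1.32], [0.0, -0.0, 0.0])
([-1.28, 3.44, -1.32], [0.0, -0.0, 0.0])
([-1.28, 3.44, -1.32], [0.0, -0.0, 0.0])
([-1.28, 3.44, -1.32], [0.0, -0.0, 0.0])
([-1.28, 3.44, -1.32], [0.0, -0.0, 0.0])
([-1.28, 3.44, -1.32], [0.0, -0.0, 0.0])
([-1.28, 3.44, -1.32], [0.0, -0.0, 0.0])
([-1.28, 3.44, -1.32], [0.0, -0.0, 0.0])
([-1.28, 3.44, -1.32], [0.0, -0.0, 0.0])
```

Emit:
play_rows(commands=[{"dx": -0.6, "dy": 1.5, "dz": -2, "ax": 0, "ay": 0, "az": 0, "hand": 2}, {"dx": -1.2, "dy": 3, "dz": -2, "ax": 0, "ay": 0, "az": 0, "hand": 2}, {"dx": -1.2, "dy": 3.4, "dz": -2, "ax": 0, "ay": 0, "az": 0, "hand": 2}, {"dx": -1.3, "dy": 3.4, "dz": -2, "ax": 0, "ay": 0, "az": 0, "hand": 2}, {"dx": -1.3, "dy": 3.4, "dz": -1.4, "ax": 0, "ay": 0, "az": 0, "hand": 2}, {"dx": -1.3, "dy": 3.4, "dz": -1, "ax": 0, "ay": 0, "az": 0, "hand": 2}, {"dx": -1.3, "dy": 3.4, "dz": -1, "ax": 0, "ay": 0, "az": 0, "hand": 2}, {"dx": -1.3, "dy": 3.4, "dz": -0.5, "ax": 0, "ay": 0, "az": 0, "hand": 2}])

```text
t: 17.15
position: [550.0, -24.1, 215.9]
ee_rot: [-0.001, 0.082, 0.997, -0.0]
ft_force: [-0.1, 0.6, -2.3]
grip_width: 31.0
```

Emit:
play_rows(commands=[{"dx": -1.2, "dy": 3, "dz": 0, "ax": 0, "ay": 0, "az": 0, "hand": 2}, {"dx": -0.8, "dy": 2, "dz": 0, "ax": 0, "ay": 0, "az": 0, "hand": 2}, {"dx": 0, "dy": 1, "dz": 0, "ax": 0, "ay": 0, "az": 0, "hand": 2}, {"dx": 0, "dy": 0, "dz": 0, "ax": 0, "ay": 0, "az": 0, "hand": 2}, {"dx": 0, "dy": 0, "dz": 0, "ax": 0, "ay": 0, "az": 0, "hand": 2}, {"dx": 0, "dy": 0, "dz": 0, "ax": 0, "ay": 0, "az": 0, "hand": 2}, {"dx": 0, "dy": 0, "dz": 0, "ax": 0, "ay": 0, "az": 0, "hand": 2}, {"dx": 0, "dy": 0, "dz": 0, "ax": 0, "ay": 0, "az": 0, "hand": 2}])

```text
t: 17.82
position: [578.7, 28.8, 216.5]
ee_rot: [-0.0, 0.083, 0.997, -0.0]
ft_force: [0.6, 0.2, -2.3]
grip_width: 30.7
```

```bash
python3 - <<'E'
from wm import *
here(); plan((578.8,31.4,160),2.976)
w=snap('wrist','wrist15');here()
s=snap('side','side15'); b=cv2.imread('pics/side15.png'); cv2.imwrite('pics/zs15.png',cv2.resize(b[110:235,170:320],None,fx=4,fy=4))
E
```

```text
t 17.82 p [578.7  28.8 216.5] yaw 2.9761 zax [-5.e-04 -3.e-04 -1.e+00] w 30.7 F [ 0.6  0.2 -2.3]
n 2 total tool shift cm [0.03 0.27 5.65] rot [-0. -0.  0.]
([0.01, 0.13, 2.82], [-0.0, -0.0, 0.0])
([0.01, 0.13, 2.82], [-0.0, -0.0, 0.0])
t 17.87 p [578.8  28.9 216.6] yaw 2.9762 zax [-2.e-04 -2.e-04 -1.e+00] w 30.8 F [ 0.   0.2 -0.8]
```

View pics/wrist15.png

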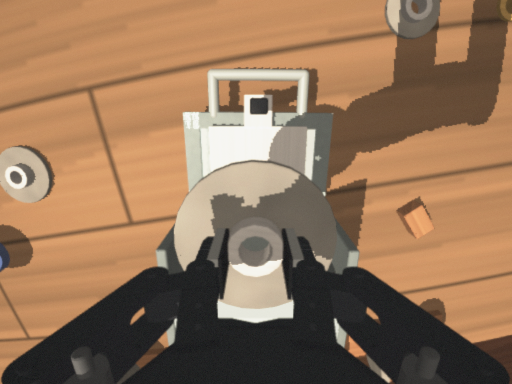

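View pics/zs15.png

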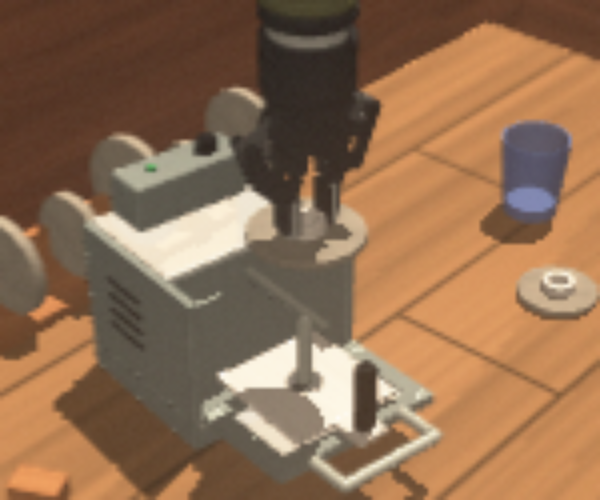

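Emit:
play_rows(commands=[{"dx": 0, "dy": 0.26, "dz": 2, "ax": 0, "ay": 0, "az": 0, "hand": 2}, {"dx": 0, "dy": 0, "dz": 2, "ax": 0, "ay": 0, "az": 0, "hand": 2}, {"dx": 0, "dy": 0, "dz": 2, "ax": 0, "ay": 0, "az": 0, "hand": 2}, {"dx": 0, "dy": 0, "dz": 0.5, "ax": 0, "ay": 0, "az": 0, "hand": 2}, {"dx": 0, "dy": 0, "dz": 0, "ax": 0, "ay": 0, "az": 0, "hand": 2}, {"dx": 0, "dy": 0, "dz": 0, "ax": 0, "ay": 0, "az": 0, "hand": 2}, {"dx": 0, "dy": 0, "dz": 0, "ax": 0, "ay": 0, "az": 0, "hand": 2}, {"dx": 0, "dy": 0, "dz": 0, "ax": 0, "ay": 0, "az": 0, "hand": 2}])

```text
t: 18.58
position: [580.9, 32.5, 153.0]
ee_rot: [0.001, 0.082, 0.997, 0.0]
ft_force: [0.6, -0.5, -1.8]
grip_width: 31.0
```

```bash
python3 - <<'E'
from wm import *
here()
w=snap('wrist','wrist16');here()
a=w['frame'][180:320,180:330]; cv2.imwrite('pics/zw16.png',cv2.cvtColor(cv2.resize(a,None,fx=5,fy=4.2,interpolation=cv2.INTER_CUBIC),cv2.COLOR_RGB2BGR))
s=snap('side','side16'); b=cv2.imread('pics/side16.png'); cv2.imwrite('pics/zs16.png',cv2.resize(b[150:225,210:290],None,fx=8,fy=8,interpolation=cv2.INTER_CUBIC))
p=pose()[0]
for z in (132,p[2]+10.4,p[2]-8.6): print(proj(s,(579.3,30.5,z)))
E
```

```text
t 18.58 p [580.9  32.5 153. ] yaw 2.9777 zax [ 2.9e-03 -1.0e-04 -1.0e+00] w 31.0 F [ 0.6 -0.5 -1.8]
t 18.63 p [580.7  32.6 152.9] yaw 2.9778 zax [ 2.7e-03 -1.0e-04 -1.0e+00] w 31.0 F [ 0.5 -0.4 -1.9]
[245.1834808  188.31644633]
[245.19341275 180.71057689]
[245.187216   185.37889508]
```

View pics/zw16.png

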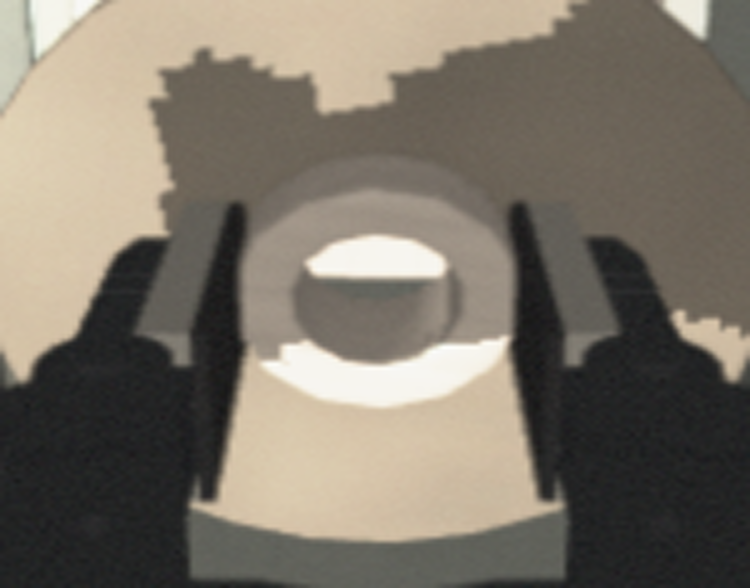

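View pics/zs16.png

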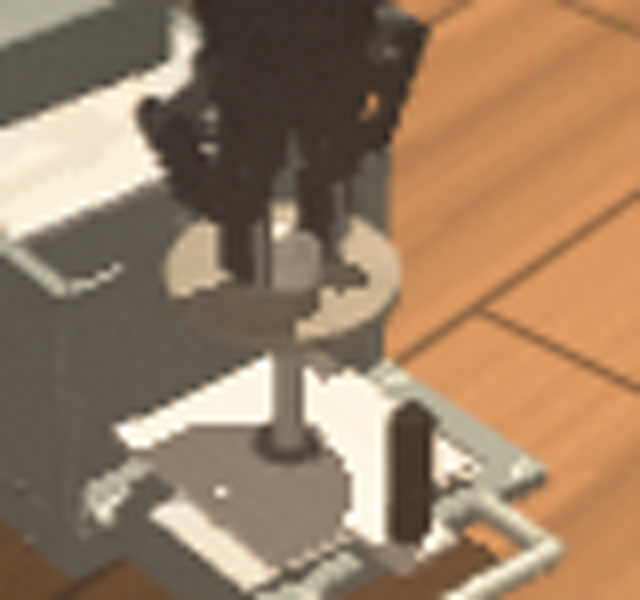

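Emit:
play_rows(commands=[{"dx": 0.18, "dy": -0.15, "dz": 0, "ax": 0, "ay": 0, "az": 0, "hand": 2}, {"dx": 0, "dy": 0, "dz": 0, "ax": 0, "ay": 0, "az": 0, "hand": 2}, {"dx": 0, "dy": 0, "dz": 0, "ax": 0, "ay": 0, "az": 0, "hand": 2}, {"dx": 0, "dy": 0, "dz": 0, "ax": 0, "ay": 0, "az": 0, "hand": 2}, {"dx": 0, "dy": 0, "dz": 0, "ax": 0, "ay": 0, "az": 0, "hand": 2}, {"dx": 0, "dy": 0, "dz": 0, "ax": 0, "ay": 0, "az": 0, "hand": 2}])

```text
t: 19.18
position: [577.7, 31.5, 151.5]
ee_rot: [-0.0, 0.082, 0.997, 0.0]
ft_force: [0.1, 0.1, -1.3]
grip_width: 31.2
```

Emit:
play_rows(commands=[{"dx": 0, "dy": 0, "dz": 0, "ax": 0, "ay": 0, "az": 0, "hand": 2}, {"dx": 0, "dy": 0, "dz": 0, "ax": 0, "ay": 0, "az": 0, "hand": 2}, {"dx": 0, "dy": 0, "dz": 0, "ax": 0, "ay": 0, "az": 0, "hand": 2}, {"dx": 0, "dy": 0, "dz": 0, "ax": 0, "ay": 0, "az": 0, "hand": 2}, {"dx": 0, "dy": 0, "dz": 0, "ax": 0, "ay": 0, "az": 0, "hand": 2}, {"dx": 0, "dy": 0, "dz": 0, "ax": 0, "ay": 0, "az": 0, "hand": 2}])

```text
t: 19.68
position: [577.7, 31.4, 151.5]
ee_rot: [0.0, 0.082, 0.997, 0.0]
ft_force: [0.4, -0.0, -1.3]
grip_width: 30.8
```

Emit:
play_rows(commands=[{"dx": -0.1, "dy": 0, "dz": 0.5, "ax": 0, "ay": 0, "az": 0, "hand": 2}, {"dx": 0, "dy": 0, "dz": 0.5, "ax": 0, "ay": 0, "az": 0, "hand": 2}, {"dx": 0, "dy": 0, "dz": 0, "ax": 0, "ay": 0, "az": 0, "hand": 2}, {"dx": 0, "dy": 0, "dz": 0.5, "ax": 0, "ay": 0, "az": 0, "hand": 2}, {"dx": 0, "dy": 0, "dz": 0.5, "ax": 0, "ay": 0, "az": 0, "hand": 2}, {"dx": 0, "dy": 0, "dz": 0.3, "ax": 0, "ay": 0, "az": 0, "hand": 2}, {"dx": 0, "dy": 0, "dz": 0, "ax": 0, "ay": 0, "az": 0, "hand": 2}])

```text
t: 20.27
position: [577.9, 31.3, 127.4]
ee_rot: [-0.001, 0.082, 0.997, -0.0]
ft_force: [0.6, -0.1, -2.0]
grip_width: 30.9
```

```bash
python3 - <<'E'
from wm import *
here()
w=snap('wrist','wrist17')
a=w['frame'][180:320,180:330]; cv2.imwrite('pics/zw17.png',cv2.cvtColor(cv2.resize(a,None,fx=5,fy=4.2,interpolation=cv2.INTER_CUBIC),cv2.COLOR_RGB2BGR))
E
```

```text
t 20.27 p [577.9  31.3 127.4] yaw 2.9778 zax [-0.002  0.    -1.   ] w 30.9 F [ 0.6 -0.1 -2. ]
```

View pics/zw17.png

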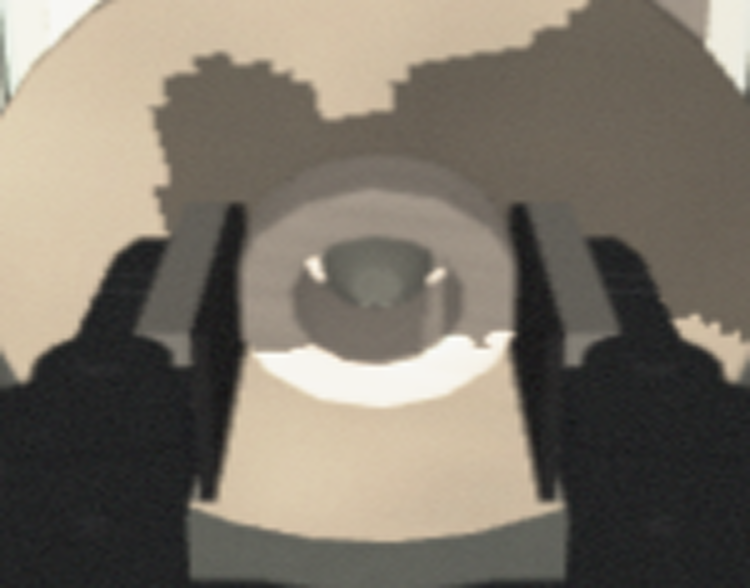

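The post tip is inside the bore, laterally centred at column 376 of the crop, with no contact force. I'll continue down.

Emit:
play_rows(commands=[{"dx": 0, "dy": 0, "dz": 1, "ax": 0, "ay": 0, "az": 0, "hand": 2}, {"dx": 0, "dy": 0, "dz": 1, "ax": 0, "ay": 0, "az": 0, "hand": 2}, {"dx": 0, "dy": 0, "dz": 1, "ax": 0, "ay": 0, "az": 0, "hand": 2}, {"dx": 0, "dy": 0, "dz": 1, "ax": 0, "ay": 0, "az": 0, "hand": 2}, {"dx": 0, "dy": 0, "dz": 1, "ax": 0, "ay": 0, "az": 0, "hand": 2}, {"dx": 0, "dy": 0, "dz": 0.5, "ax": 0, "ay": 0, "az": 0, "hand": 2}, {"dx": 0, "dy": 0, "dz": 0, "ax": 0, "ay": 0, "az": 0, "hand": 2}, {"dx": 0, "dy": 0, "dz": 0, "ax": 0, "ay": 0, "az": 0, "hand": 2}])

```text
t: 20.98
position: [578.4, 31.3, 72.9]
ee_rot: [-0.001, 0.082, 0.997, -0.0]
ft_force: [-0.0, -0.1, -1.3]
grip_width: 31.3
```

Bottom is at about z 64 with no force. I'll lower the last few mm.

Emit:
play_rows(commands=[{"dx": 0, "dy": 0, "dz": 0.25, "ax": 0, "ay": 0, "az": 0, "hand": 2}, {"dx": 0, "dy": 0, "dz": 0, "ax": 0, "ay": 0, "az": 0, "hand": 2}, {"dx": 0, "dy": 0, "dz": 0.15, "ax": 0, "ay": 0, "az": 0, "hand": 2}, {"dx": 0, "dy": 0, "dz": 0, "ax": 0, "ay": 0, "az": 0, "hand": 2}, {"dx": 0, "dy": 0, "dz": 0, "ax": 0, "ay": 0, "az": 0, "hand": 2}])

```text
t: 21.4
position: [578.8, 31.3, 69.8]
ee_rot: [0.0, 0.082, 0.997, 0.0]
ft_force: [-0.0, -0.8, -1.4]
grip_width: 30.7
```

Emit:
play_rows(commands=[{"dx": 0, "dy": 0, "dz": 0.1, "ax": 0, "ay": 0, "az": 0, "hand": 2}, {"dx": 0, "dy": 0, "dz": 0, "ax": 0, "ay": 0, "az": 0, "hand": 2}, {"dx": 0, "dy": 0, "dz": 0, "ax": 0, "ay": 0, "az": 0, "hand": 3.6}, {"dx": 0, "dy": 0, "dz": 0, "ax": 0, "ay": 0, "az": 0, "hand": 4.2}, {"dx": 0, "dy": 0, "dz": 0, "ax": 0, "ay": 0, "az": 0, "hand": 4.6}, {"dx": 0, "dy": 0, "dz": 0, "ax": 0, "ay": 0, "az": 0, "hand": 5}])

```text
t: 21.9
position: [578.9, 31.3, 68.7]
ee_rot: [0.0, 0.082, 0.997, 0.0]
ft_force: [-0.1, -0.2, -0.6]
grip_width: 49.8
```

Emit:
play_rows(commands=[{"dx": 0, "dy": 0, "dz": -2, "ax": 0, "ay": 0, "az": 0, "hand": 5}, {"dx": 0, "dy": 0, "dz": -4, "ax": 0, "ay": 0, "az": 0, "hand": 5}, {"dx": 0, "dy": 0, "dz": -4, "ax": 0, "ay": 0, "az": 0, "hand": 5}, {"dx": 0, "dy": 0, "dz": -4, "ax": 0, "ay": 0, "az": 0, "hand": 5}, {"dx": 0, "dy": 0, "dz": 0, "ax": 0, "ay": 0, "az": 0, "hand": 5}, {"dx": 0, "dy": 0, "dz": 0, "ax": 0, "ay": 0, "az": 0, "hand": 5}, {"dx": 0, "dy": 0, "dz": 0, "ax": 0, "ay": 0, "az": 0, "hand": 5}])

```text
t: 22.48
position: [578.2, 31.3, 208.4]
ee_rot: [-0.0, 0.082, 0.997, 0.0]
ft_force: [-0.2, -0.8, -0.6]
grip_width: 50.2
```

```bash
python3 - <<'E'
from wm import *
here()
w=snap('wrist','wrist18')
s=snap('side','side18'); b=cv2.imread('pics/side18.png'); cv2.imwrite('pics/zs18.png',cv2.resize(b[150:225,210:290],None,fx=8,fy=8,interpolation=cv2.INTER_CUBIC))
E
```

```text
t 22.48 p [578.2  31.3 208.4] yaw 2.9778 zax [-1.e-04  0.e+00 -1.e+00] w 50.2 F [-0.2 -0.8 -0.6]
```

View pics/wrist18.png

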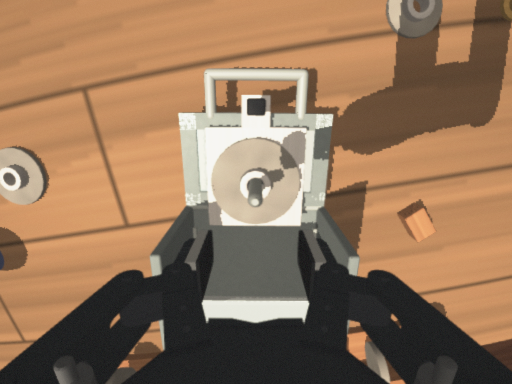

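View pics/zs18.png

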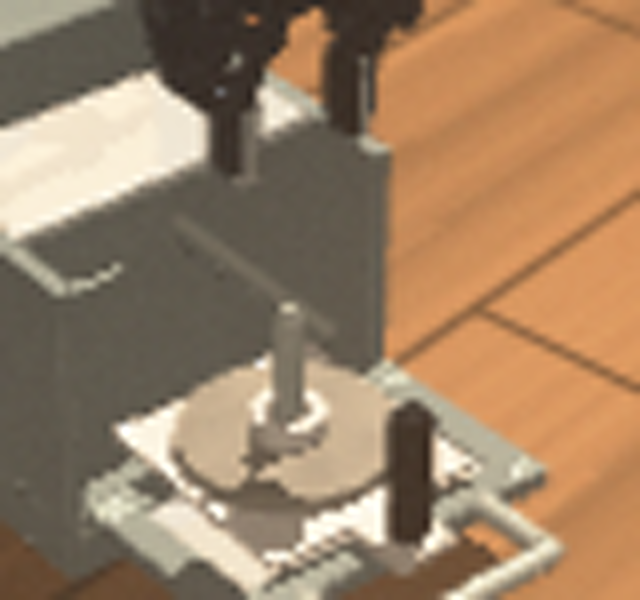

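Wheel 1 sits on the plate with the post through its hub, and it's level and centred. Next is wheel 2.

```bash
python3 - <<'E'
from wm import *
t=optics.snapshot('top')
a=t['frame'][185:255,310:370]; cv2.imwrite('pics/zt18.png',cv2.cvtColor(cv2.resize(a,None,fx=8,fy=8,interpolation=cv2.INTER_CUBIC),cv2.COLOR_RGB2BGR))
a=t['frame'][200:260,160:230]; cv2.imwrite('pics/zt18b.png',cv2.cvtColor(cv2.resize(a,None,fx=8,fy=8,interpolation=cv2.INTER_CUBIC),cv2.COLOR_RGB2BGR))
plan((531,-300,110),2.976)
w=optics.snapshot('wrist'); print(plane(w,11,178,19))
E
```

```text
n 9 total tool shift cm [ -0.88 -33.43   9.67] rot [-0.001 -0.004  0.002]
([-0.1, -3.71, 1.07], [-0.0, -0.0, 0.0])
([-0.1, -3.71, 1.07], [-0.0, -0.0, 0.0])
([-0.1, -3.71, 1.07], [-0.0, -0.0, 0.0])
([-0.1, -3.72, 1.07], [-0.0, -0.0, 0.0])
([-0.1, -3.72, 1.07], [-0.0, -0.0, 0.0])
([-0.1, -3.72, 1.07], [-0.0, -0.0, 0.0])
([-0.1, -3.72, 1.07], [-0.0, -0.0, 0.0])
([-0.1, -3.72, 1.07], [-0.0, -0.0, 0.0])
([-0.1, -3.72, 1.07], [-0.0, -0.0, 0.0])
[ 529.39032225 -298.28194957   19.        ]
```

View pics/zt18.png

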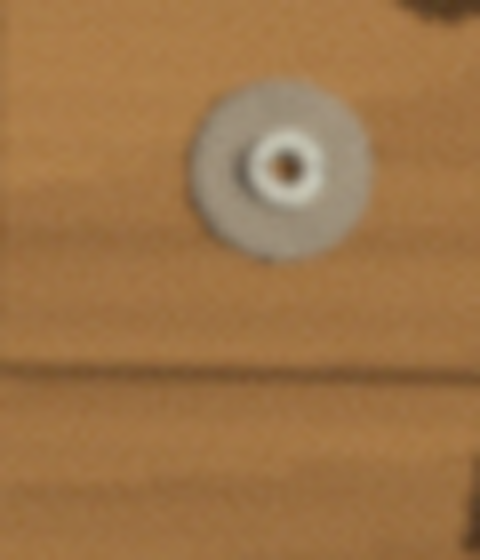

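Emit:
play_rows(commands=[{"dx": 0, "dy": -2, "dz": 0, "ax": 0, "ay": 0, "az": 0, "hand": 5}, {"dx": -0.1, "dy": -3.8, "dz": 0.2, "ax": 0, "ay": 0, "az": 0, "hand": 5}, {"dx": -0.1, "dy": -3.8, "dz": 0.5, "ax": 0, "ay": 0, "az": 0, "hand": 5}, {"dx": -0.1, "dy": -3.8, "dz": 1, "ax": 0, "ay": 0, "az": 0, "hand": 5}, {"dx": -0.1, "dy": -3.8, "dz": 1.5, "ax": 0, "ay": 0, "az": 0, "hand": 5}, {"dx": -0.1, "dy": -3.8, "dz": 1.5, "ax": 0, "ay": 0, "az": 0, "hand": 5}, {"dx": -0.1, "dy": -3.8, "dz": 1.5, "ax": 0, "ay": 0, "az": 0, "hand": 5}, {"dx": -0.1, "dy": -3.8, "dz": 1.5, "ax": 0, "ay": 0, "az": 0, "hand": 5}])

```text
t: 23.35
position: [537.7, -253.4, 129.5]
ee_rot: [-0.001, 0.082, 0.997, 0.001]
ft_force: [2.1, -0.3, 0.8]
grip_width: 50.3
```

Emit:
play_rows(commands=[{"dx": -0.1, "dy": -3, "dz": 1.2, "ax": 0, "ay": 0, "az": 0, "hand": 5}, {"dx": 0, "dy": -1.8, "dz": 0.8, "ax": 0, "ay": 0, "az": 0, "hand": 5}, {"dx": 0, "dy": 0, "dz": 0, "ax": 0, "ay": 0, "az": 0, "hand": 5}, {"dx": 0, "dy": 0, "dz": 0, "ax": 0, "ay": 0, "az": 0, "hand": 5}, {"dx": 0, "dy": 0, "dz": 0, "ax": 0, "ay": 0, "az": 0, "hand": 5}, {"dx": 0, "dy": 0, "dz": 0, "ax": 0, "ay": 0, "az": 0, "hand": 5}, {"dx": 0, "dy": 0, "dz": 0, "ax": 0, "ay": 0, "az": 0, "hand": 5}, {"dx": 0, "dy": 0, "dz": 0, "ax": 0, "ay": 0, "az": 0, "hand": 5}])

```text
t: 24.02
position: [532.7, -298.5, 112.2]
ee_rot: [0.0, 0.081, 0.997, -0.0]
ft_force: [0.4, -0.6, 0.6]
grip_width: 49.6
```

```bash
cat >> wm.py <<'E'
def zw(name,y0=150,y1=310,x0=170,x1=340,fx=4.,fy=3.75):
    w=snap('wrist',name); a=w['frame'][y0:y1,x0:x1]
    cv2.imwrite('pics/z'+name+'.png',cv2.cvtColor(cv2.resize(a,None,fx=fx,fy=fy,interpolation=cv2.INTER_CUBIC),cv2.COLOR_RGB2BGR)); return w
def zpx(x,y,y0=150,x0=170,fx=4.,fy=3.75): return x0+(x+.5)/fx-.5, y0+(y+.5)/fy-.5
def rel(w,x,y,z,**k):
    p,R,_=pose(); P=plane(w,*zpx(x,y,**k),z); print('P',P.round(1),'rel',R.inv().apply(P-p).round(1)); return P
E
python3 - <<'E'
from wm import *
here(); w=zw('w20'); here()
E
```

```text
t 24.02 p [ 532.7 -298.5  112.2] yaw 2.9795 zax [ 8.e-04 -4.e-04 -1.e+00] w 49.6 F [ 0.4 -0.6  0.6]
t 24.07 p [ 532.6 -298.6  112.1] yaw 2.9794 zax [ 7.e-04 -4.e-04 -1.e+00] w 50.0 F [-0.2 -0.2  0.7]
```

View pics/zw20.png

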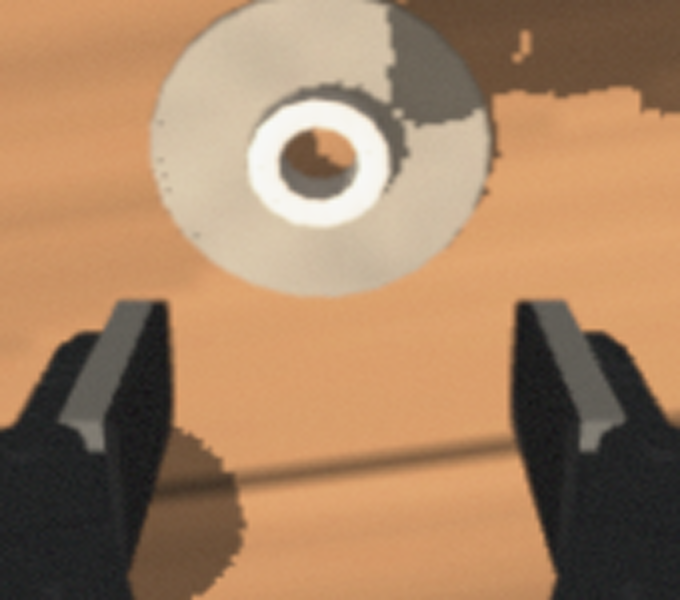

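```bash
python3 - <<'E'
from wm import *
w=optics.snapshot('wrist'); here(); rel(w,319,162,19)
E
```

```text
t 24.12 p [ 532.6 -298.8  112.1] yaw 2.9791 zax [ 8.e-04 -4.e-04 -1.e+00] w 50.2 F [-0.7  0.3 -0.2]
P [ 530.4 -304.8   19. ] rel [ 1.3 -6.3 93.1]
```

Emit:
play_rows(commands=[{"dx": 0.1, "dy": -0.5, "dz": 2, "ax": 0, "ay": 0, "az": 0, "hand": 5.5}, {"dx": 0, "dy": 0, "dz": 3, "ax": 0, "ay": 0, "az": 0, "hand": 5.5}, {"dx": 0, "dy": 0, "dz": 2.7, "ax": 0, "ay": 0, "az": 0, "hand": 5}, {"dx": 0, "dy": 0, "dz": 1, "ax": 0, "ay": 0, "az": 0, "hand": 4.6}, {"dx": 0, "dy": 0, "dz": 0, "ax": 0, "ay": 0, "az": 0, "hand": 4.6}, {"dx": 0, "dy": 0, "dz": 0, "ax": 0, "ay": 0, "az": 0, "hand": 4.6}, {"dx": 0, "dy": 0, "dz": 0, "ax": 0, "ay": 0, "az": 0, "hand": 4.6}, {"dx": 0, "dy": 0, "dz": 0, "ax": 0, "ay": 0, "az": 0, "hand": 4.6}])

```text
t: 24.78
position: [531.7, -305.1, 26.3]
ee_rot: [0.002, 0.082, 0.997, -0.001]
ft_force: [0.5, 0.3, -0.6]
grip_width: 46.0
```

```bash
python3 - <<'E'
from wm import *
w=zw('w21',170,330); here()
p,R,_=pose(); print(proj(w,p+[0,0,19-p[2]]))
E
```

```text
t 24.83 p [ 531.5 -305.1   26.3] yaw 2.9779 zax [ 0.0028 -0.0019 -1.    ] w 46.3 F [-0.6 -0.7 -0.2]
[256.80285893 235.65346921]
```

View pics/zw21.png

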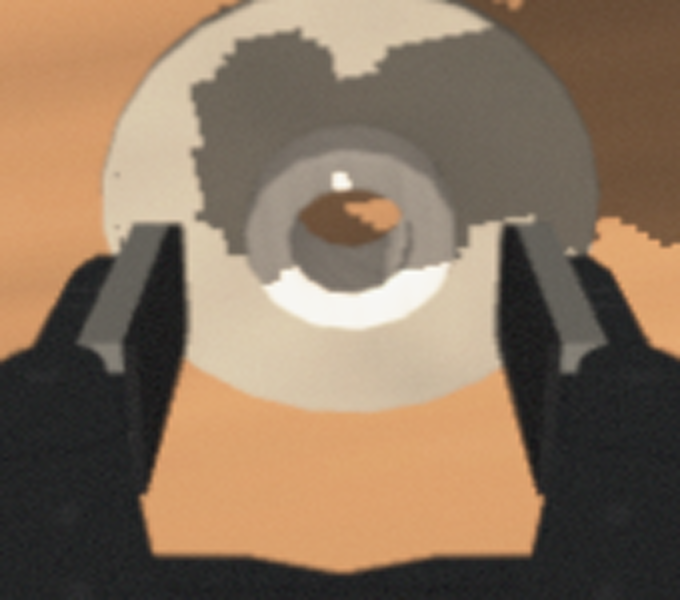

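Emit:
play_rows(commands=[{"dx": 0.1, "dy": 0.1, "dz": 1, "ax": 0, "ay": 0, "az": 0, "hand": 4.4}, {"dx": 0, "dy": 0, "dz": 0.7, "ax": 0, "ay": 0, "az": 0, "hand": 4.2}, {"dx": 0, "dy": 0, "dz": 0, "ax": 0, "ay": 0, "az": 0, "hand": 4}, {"dx": 0, "dy": 0, "dz": 0.05, "ax": 0, "ay": 0, "az": 0, "hand": 3.7}, {"dx": 0, "dy": 0, "dz": 0, "ax": 0, "ay": 0, "az": 0, "hand": 3}, {"dx": 0, "dy": 0, "dz": 0, "ax": 0, "ay": 0, "az": 0, "hand": 2}, {"dx": 0, "dy": 0, "dz": 0, "ax": 0, "ay": 0, "az": 0, "hand": 2}, {"dx": 0, "dy": 0, "dz": 0, "ax": 0, "ay": 0, "az": 0, "hand": 2}])

```text
t: 25.5
position: [529.6, -303.4, 7.7]
ee_rot: [0.0, 0.082, 0.997, -0.0]
ft_force: [-0.7, -0.7, 4.9]
grip_width: 30.8
```

Emit:
play_rows(commands=[{"dx": 0, "dy": 0, "dz": 0, "ax": 0, "ay": 0, "az": 0, "hand": 2}, {"dx": 0, "dy": 0, "dz": 0, "ax": 0, "ay": 0, "az": 0, "hand": 2}])

```text
t: 25.67
position: [529.6, -303.4, 7.7]
ee_rot: [0.0, 0.082, 0.997, -0.0]
ft_force: [-1.0, -1.1, 6.2]
grip_width: 30.7
```

Gripped; lifting.

Emit:
play_rows(commands=[{"dx": 0, "dy": 0, "dz": -1, "ax": 0, "ay": 0, "az": 0, "hand": 2}, {"dx": 0, "dy": 0, "dz": -2, "ax": 0, "ay": 0, "az": 0, "hand": 2}, {"dx": 0, "dy": 0, "dz": -3, "ax": 0, "ay": 0, "az": 0, "hand": 2}, {"dx": 0, "dy": 0, "dz": -3, "ax": 0, "ay": 0, "az": 0, "hand": 2}, {"dx": 0, "dy": 0, "dz": -3, "ax": 0, "ay": 0, "az": 0, "hand": 2}, {"dx": 0, "dy": 0, "dz": -1, "ax": 0, "ay": 0, "az": 0, "hand": 2}, {"dx": 0, "dy": 0, "dz": 0, "ax": 0, "ay": 0, "az": 0, "hand": 2}, {"dx": 0, "dy": 0, "dz": 0, "ax": 0, "ay": 0, "az": 0, "hand": 2}])

```text
t: 26.33
position: [529.2, -303.0, 137.0]
ee_rot: [0.0, 0.082, 0.997, -0.0]
ft_force: [-0.2, 0.3, -2.2]
grip_width: 30.6
```

```bash
python3 - <<'E'
from wm import *
w=zw('w22',170,330); here()
E
```

```text
t 26.38 p [ 528.4 -302.4  135.7] yaw 2.9778 zax [-0.0021  0.0015 -1.    ] w 31.0 F [ 0.2  0.4 -1.2]
```

View pics/zw22.png

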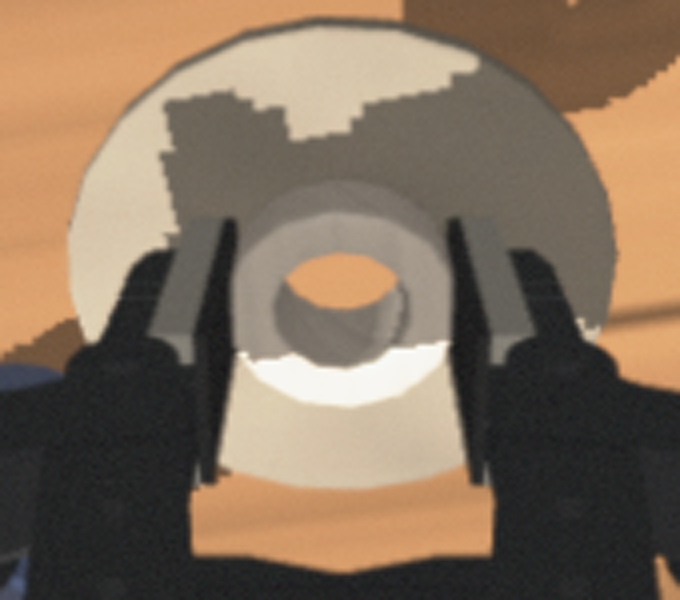

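```bash
python3 - <<'E'
from wm import *
w=optics.snapshot('wrist'); here(); p=pose()[0]; rel(w,342,309,p[2]+11.3,y0=170); plan((578.0,31.4,216),2.9775)
E
```

```text
t 26.43 p [ 528.  -302.2  135.1] yaw 2.9778 zax [-0.0033  0.0022 -1.    ] w 30.9 F [ 0.7 -0.1 -0.8]
P [ 529.2 -303.6  146.4] rel [ -1.4  -1.2 -11.3]
n 9 total tool shift cm [ 0.54 33.74 -8.04] rot [ 0.002 -0.004  0.   ]
([0.06, 3.75, -0.89], [0.0, -0.0, 0.0])
([0.06, 3.75, -0.89], [0.0, -0.0, 0.0])
([0.06, 3.75, -0.89], [0.0, -0.0, 0.0])
([0.06, 3.75, -0.89], [0.0, -0.0, 0.0])
([0.06, 3.75, -0.9], [0.0, -0.0, 0.0])
([0.06, 3.75, -0.9], [0.0, -0.0, 0.0])
([0.06, 3.75, -0.9], [0.0, -0.0, 0.0])
([0.06, 3.75, -0.9], [0.0, -0.0, 0.0])
([0.06, 3.75, -0.9], [0.0, -0.0, 0.0])
```

Emit:
play_rows(commands=[{"dx": 0, "dy": 2, "dz": -2, "ax": 0, "ay": 0, "az": 0, "hand": 2}, {"dx": 0.1, "dy": 3.5, "dz": -2, "ax": 0, "ay": 0, "az": 0, "hand": 2}, {"dx": 0.1, "dy": 3.5, "dz": -2, "ax": 0, "ay": 0, "az": 0, "hand": 2}, {"dx": 0.1, "dy": 3.5, "dz": -1.5, "ax": 0, "ay": 0, "az": 0, "hand": 2}, {"dx": 0, "dy": 3.5, "dz": -0.6, "ax": 0, "ay": 0, "az": 0, "hand": 2}, {"dx": 0, "dy": 3.5, "dz": 0, "ax": 0, "ay": 0, "az": 0, "hand": 2}, {"dx": 0, "dy": 3.5, "dz": 0, "ax": 0, "ay": 0, "az": 0, "hand": 2}, {"dx": 0, "dy": 3.5, "dz": 0, "ax": 0, "ay": 0, "az": 0, "hand": 2}])

```text
t: 27.1
position: [568.5, -39.4, 215.8]
ee_rot: [-0.002, 0.082, 0.997, 0.0]
ft_force: [1.0, -0.6, -1.4]
grip_width: 30.6
```

Emit:
play_rows(commands=[{"dx": 0.1, "dy": 3, "dz": 0, "ax": 0, "ay": 0, "az": 0, "hand": 2}, {"dx": 0.1, "dy": 2.2, "dz": 0, "ax": 0, "ay": 0, "az": 0, "hand": 2}, {"dx": 0, "dy": 1.2, "dz": 0, "ax": 0, "ay": 0, "az": 0, "hand": 2}, {"dx": 0, "dy": 0.4, "dz": 0, "ax": 0, "ay": 0, "az": 0, "hand": 2}, {"dx": 0, "dy": 0, "dz": 0, "ax": 0, "ay": 0, "az": 0, "hand": 2}, {"dx": 0, "dy": 0, "dz": 0, "ax": 0, "ay": 0, "az": 0, "hand": 2}, {"dx": 0, "dy": 0, "dz": 0, "ax": 0, "ay": 0, "az": 0, "hand": 2}, {"dx": 0, "dy": 0, "dz": 0, "ax": 0, "ay": 0, "az": 0, "hand": 2}])

```text
t: 27.77
position: [578.7, 24.8, 217.9]
ee_rot: [-0.0, 0.083, 0.997, -0.0]
ft_force: [-0.3, 0.1, -1.7]
grip_width: 30.9
```

```bash
python3 - <<'E'
from wm import *
here(); w=zw('w23',170,330); plan((578.0,31.4,150),2.9775)
E
```

```text
t 27.77 p [578.7  24.8 217.9] yaw 2.976 zax [-3.e-04 -4.e-04 -1.e+00] w 30.9 F [-0.3  0.1 -1.7]
n 2 total tool shift cm [0.19 0.63 6.8 ] rot [-0.    -0.    -0.001]
([0.09, 0.32, 3.4], [-0.0, -0.0, -0.001])
([0.09, 0.32, 3.4], [-0.0, -0.0, -0.001])
```

View pics/zw23.png

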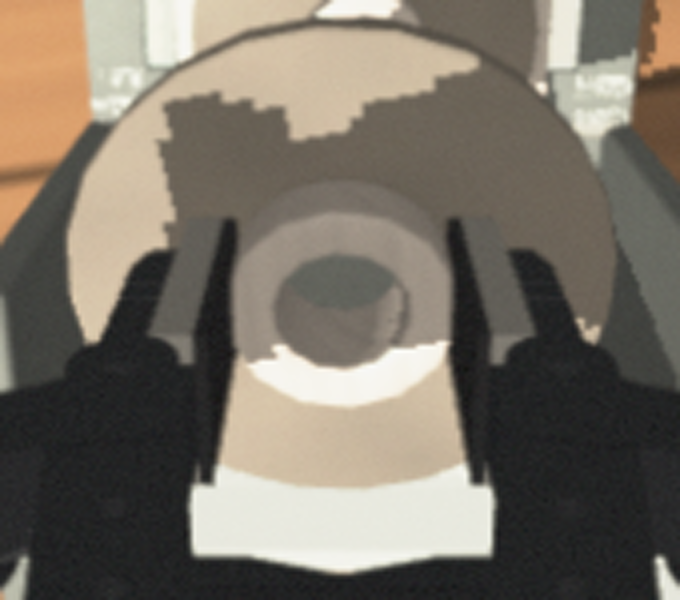

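Emit:
play_rows(commands=[{"dx": 0.1, "dy": 0.3, "dz": 2, "ax": 0, "ay": 0, "az": 0, "hand": 2}, {"dx": 0, "dy": 0.3, "dz": 2, "ax": 0, "ay": 0, "az": 0, "hand": 2}, {"dx": 0, "dy": 0, "dz": 2, "ax": 0, "ay": 0, "az": 0, "hand": 2}, {"dx": 0, "dy": 0, "dz": 0.7, "ax": 0, "ay": 0, "az": 0, "hand": 2}, {"dx": 0, "dy": 0, "dz": 0, "ax": 0, "ay": 0, "az": 0, "hand": 2}, {"dx": 0, "dy": 0, "dz": 0, "ax": 0, "ay": 0, "az": 0, "hand": 2}, {"dx": 0, "dy": 0, "dz": 0, "ax": 0, "ay": 0, "az": 0, "hand": 2}, {"dx": 0, "dy": 0, "dz": 0, "ax": 0, "ay": 0, "az": 0, "hand": 2}])

```text
t: 28.48
position: [580.0, 32.0, 152.5]
ee_rot: [0.001, 0.082, 0.997, 0.0]
ft_force: [0.1, 0.0, -0.7]
grip_width: 30.8
```

Emit:
play_rows(commands=[{"dx": 0, "dy": 0, "dz": 0, "ax": 0, "ay": 0, "az": 0, "hand": 2}, {"dx": 0, "dy": 0, "dz": 0, "ax": 0, "ay": 0, "az": 0, "hand": 2}, {"dx": 0, "dy": 0, "dz": 0, "ax": 0, "ay": 0, "az": 0, "hand": 2}, {"dx": 0, "dy": 0, "dz": 0, "ax": 0, "ay": 0, "az": 0, "hand": 2}])

```text
t: 28.82
position: [579.0, 32.3, 151.4]
ee_rot: [0.0, 0.082, 0.997, 0.0]
ft_force: [0.2, -0.1, -1.3]
grip_width: 30.5
```

```bash
python3 - <<'E'
from wm import *
here(); plan((578.0,31.4,124),2.9775)
s=snap('side','side24'); b=cv2.imread('pics/side24.png'); cv2.imwrite('pics/zs24.png',cv2.resize(b[150:225,210:290],None,fx=8,fy=8,interpolation=cv2.INTER_CUBIC))
E
```

```text
t 28.82 p [579.   32.3 151.4] yaw 2.9779 zax [ 6.e-04  0.e+00 -1.e+00] w 30.5 F [ 0.2 -0.1 -1.3]
n 1 total tool shift cm [ 0.08 -0.11  2.74] rot [0.    0.001 0.   ]
([0.08, -0.11, 2.74], [0.0, 0.001, 0.0])
```

View pics/zs24.png

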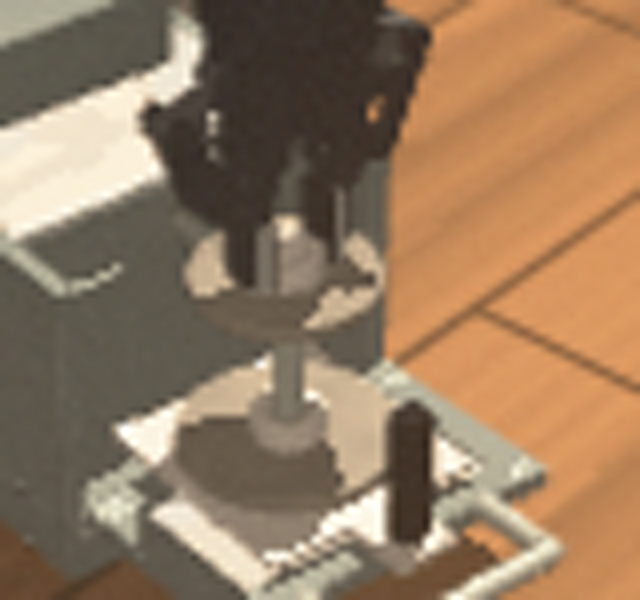

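Emit:
play_rows(commands=[{"dx": 0, "dy": -0.1, "dz": 0.5, "ax": 0, "ay": 0, "az": 0, "hand": 2}, {"dx": 0, "dy": 0, "dz": 0.5, "ax": 0, "ay": 0, "az": 0, "hand": 2}, {"dx": 0, "dy": 0, "dz": 0, "ax": 0, "ay": 0, "az": 0, "hand": 2}, {"dx": 0, "dy": 0, "dz": 0.5, "ax": 0, "ay": 0, "az": 0, "hand": 2}, {"dx": 0, "dy": 0, "dz": 0.5, "ax": 0, "ay": 0, "az": 0, "hand": 2}, {"dx": 0, "dy": 0, "dz": 0.5, "ax": 0, "ay": 0, "az": 0, "hand": 2}, {"dx": 0, "dy": 0, "dz": 0, "ax": 0, "ay": 0, "az": 0, "hand": 2}])

```text
t: 29.45
position: [577.7, 31.3, 124.6]
ee_rot: [-0.001, 0.082, 0.997, -0.0]
ft_force: [0.1, -0.5, -0.3]
grip_width: 31.0
```

```bash
python3 - <<'E'
from wm import *
here(); w=zw('w25',170,330)
E
```

```text
t 29.45 p [577.7  31.3 124.6] yaw 2.9778 zax [-2.5e-03  1.0e-04 -1.0e+00] w 31.0 F [ 0.1 -0.5 -0.3]
```

View pics/zw25.png

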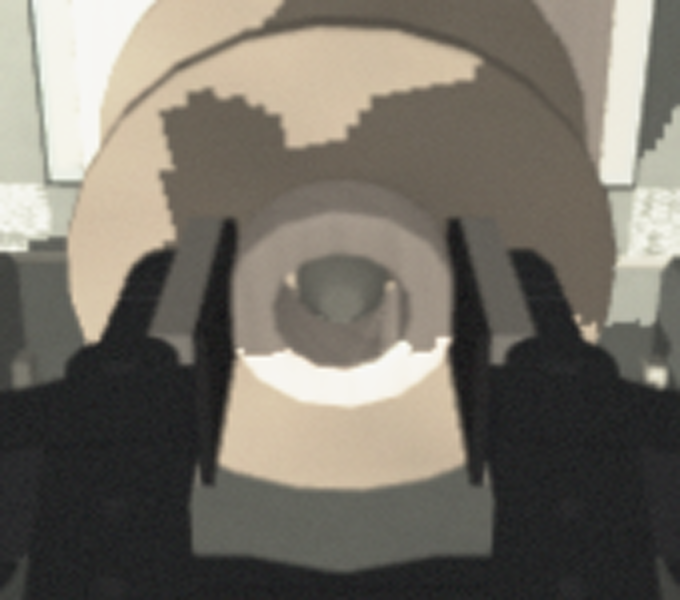

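The post is in the bore of wheel 2. I'll lower it onto wheel 1's hub, with its bottom at z 79 and the TCP at about 86.7.

Emit:
play_rows(commands=[{"dx": 0, "dy": 0, "dz": 1, "ax": 0, "ay": 0, "az": 0, "hand": 2}, {"dx": 0, "dy": 0, "dz": 1, "ax": 0, "ay": 0, "az": 0, "hand": 2}, {"dx": 0, "dy": 0, "dz": 1, "ax": 0, "ay": 0, "az": 0, "hand": 2}, {"dx": 0, "dy": 0, "dz": 0.4, "ax": 0, "ay": 0, "az": 0, "hand": 2}, {"dx": 0, "dy": 0, "dz": 0, "ax": 0, "ay": 0, "az": 0, "hand": 2}, {"dx": 0, "dy": 0, "dz": 0, "ax": 0, "ay": 0, "az": 0, "hand": 2}, {"dx": 0, "dy": 0, "dz": 0.2, "ax": 0, "ay": 0, "az": 0, "hand": 2}, {"dx": 0, "dy": 0, "dz": 0, "ax": 0, "ay": 0, "az": 0, "hand": 2}])

```text
t: 30.17
position: [579.0, 31.3, 90.1]
ee_rot: [0.0, 0.082, 0.997, 0.0]
ft_force: [-0.4, 0.5, -0.8]
grip_width: 30.6
```

Emit:
play_rows(commands=[{"dx": 0, "dy": 0, "dz": 0.15, "ax": 0, "ay": 0, "az": 0, "hand": 2}, {"dx": 0, "dy": 0, "dz": 0, "ax": 0, "ay": 0, "az": 0, "hand": 2}, {"dx": 0, "dy": 0, "dz": 0.15, "ax": 0, "ay": 0, "az": 0, "hand": 2}, {"dx": 0, "dy": 0, "dz": 0, "ax": 0, "ay": 0, "az": 0, "hand": 2}, {"dx": 0, "dy": 0, "dz": 0, "ax": 0, "ay": 0, "az": 0, "hand": 2}])

```text
t: 30.58
position: [578.7, 31.3, 87.1]
ee_rot: [0.0, 0.082, 0.997, -0.0]
ft_force: [-0.1, -0.1, -2.0]
grip_width: 30.9
```

Emit:
play_rows(commands=[{"dx": 0, "dy": 0, "dz": 0, "ax": 0, "ay": 0, "az": 0, "hand": 3.4}, {"dx": 0, "dy": 0, "dz": 0, "ax": 0, "ay": 0, "az": 0, "hand": 3.8}, {"dx": 0, "dy": 0, "dz": 0, "ax": 0, "ay": 0, "az": 0, "hand": 4.4}, {"dx": 0, "dy": 0, "dz": 0, "ax": 0, "ay": 0, "az": 0, "hand": 5}, {"dx": 0, "dy": 0, "dz": 0, "ax": 0, "ay": 0, "az": 0, "hand": 5}, {"dx": 0, "dy": 0, "dz": -2, "ax": 0, "ay": 0, "az": 0, "hand": 5}, {"dx": 0, "dy": 0, "dz": -4, "ax": 0, "ay": 0, "az": 0, "hand": 5}, {"dx": 0, "dy": 0, "dz": -4, "ax": 0, "ay": 0, "az": 0, "hand": 5}])

```text
t: 31.25
position: [577.0, 31.3, 186.4]
ee_rot: [-0.003, 0.082, 0.997, -0.0]
ft_force: [1.0, -0.7, 0.7]
grip_width: 50.1
```

Emit:
play_rows(commands=[{"dx": 0, "dy": 0, "dz": -2.5, "ax": 0, "ay": 0, "az": 0, "hand": 5}, {"dx": 0, "dy": 0, "dz": 0, "ax": 0, "ay": 0, "az": 0, "hand": 5}, {"dx": 0, "dy": 0, "dz": 0, "ax": 0, "ay": 0, "az": 0, "hand": 5}])

```text
t: 31.5
position: [580.0, 31.3, 214.3]
ee_rot: [0.002, 0.082, 0.997, 0.0]
ft_force: [-0.2, -0.5, -0.9]
grip_width: 50.2
```

```bash
python3 - <<'E'
from wm import *
here(); w=snap('wrist','wrist26')
t=snap('top','top26')
s=snap('side','side26'); b=cv2.imread('pics/side26.png'); cv2.imwrite('pics/zs26.png',cv2.resize(b[150:225,210:290],None,fx=8,fy=8,interpolation=cv2.INTER_CUBIC))
plan((417,252,110),2.976)
E
```

```text
t 31.5 p [580.   31.3 214.3] yaw 2.9778 zax [ 5.e-03 -1.e-04 -1.e+00] w 50.2 F [-0.2 -0.5 -0.9]
n 8 total tool shift cm [19.39 19.16 10.1 ] rot [-0.    -0.003  0.002]
([2.42, 2.4, 1.26], [-0.0, -0.0, 0.0])
([2.42, 2.39, 1.26], [-0.0, -0.0, 0.0])
([2.43, 2.39, 1.26], [-0.0, -0.0, 0.0])
([2.43, 2.39, 1.26], [-0.0, -0.0, 0.0])
([2.43, 2.39, 1.26], [-0.0, -0.0, 0.0])
([2.43, 2.39, 1.26], [-0.0, -0.0, 0.0])
([2.43, 2.39, 1.26], [-0.0, -0.0, 0.0])
([2.43, 2.39, 1.26], [-0.0, -0.0, 0.0])
```

View pics/zs26.png

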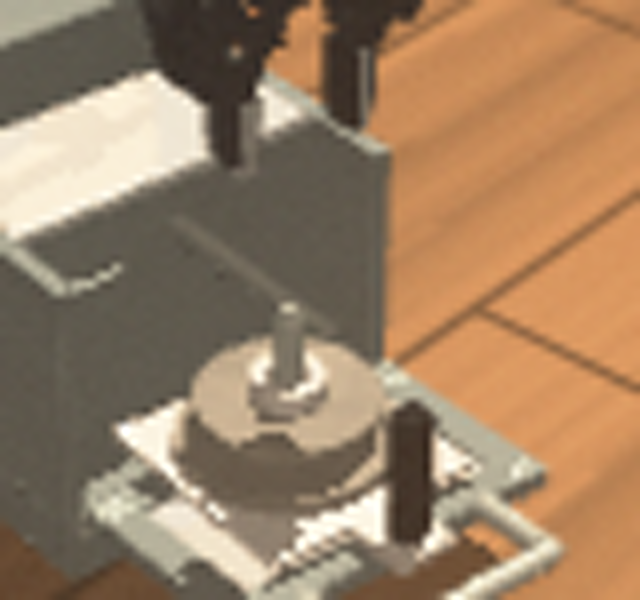

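View pics/wrist26.png

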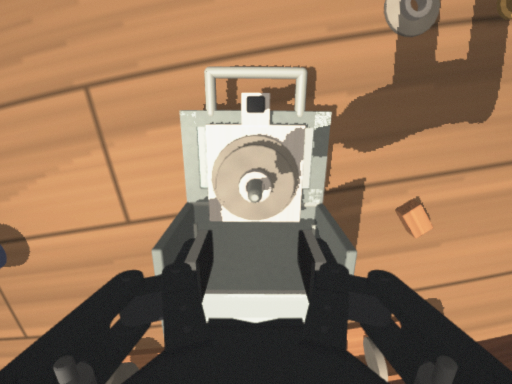

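View pics/side26.png

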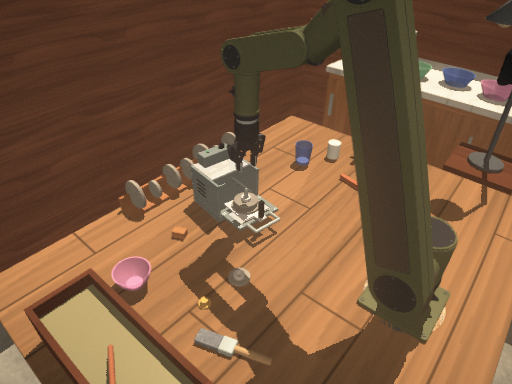

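Wheels 1 and 2 are stacked level. Wheel 3 is still at side (239,277), so I'll move there.

Emit:
play_rows(commands=[{"dx": 2.4, "dy": 2.4, "dz": 0, "ax": 0, "ay": 0, "az": 0, "hand": 5}, {"dx": 2.6, "dy": 2.6, "dz": 0, "ax": 0, "ay": 0, "az": 0, "hand": 5}, {"dx": 2.6, "dy": 2.6, "dz": 1, "ax": 0, "ay": 0, "az": 0, "hand": 5}, {"dx": 2.6, "dy": 2.6, "dz": 1.5, "ax": 0, "ay": 0, "az": 0, "hand": 5}, {"dx": 2.6, "dy": 2.6, "dz": 2, "ax": 0, "ay": 0, "az": 0, "hand": 5}, {"dx": 2.6, "dy": 2.6, "dz": 2, "ax": 0, "ay": 0, "az": 0, "hand": 5}, {"dx": 2.4, "dy": 2.4, "dz": 2, "ax": 0, "ay": 0, "az": 0, "hand": 5}, {"dx": 1.6, "dy": 1.4, "dz": 1.6, "ax": 0, "ay": 0, "az": 0, "hand": 5}])

```text
t: 32.32
position: [414.7, 253.2, 108.3]
ee_rot: [-0.003, 0.081, 0.997, -0.001]
ft_force: [0.6, -0.0, 0.3]
grip_width: 50.0
```

Emit:
play_rows(commands=[{"dx": 0, "dy": 0, "dz": 0, "ax": 0, "ay": 0, "az": 0, "hand": 5}, {"dx": 0, "dy": 0, "dz": 0, "ax": 0, "ay": 0, "az": 0, "hand": 5}, {"dx": 0, "dy": 0, "dz": 0, "ax": 0, "ay": 0, "az": 0, "hand": 5}, {"dx": 0, "dy": 0, "dz": 0, "ax": 0, "ay": 0, "az": 0, "hand": 5}, {"dx": 0, "dy": 0, "dz": 0, "ax": 0, "ay": 0, "az": 0, "hand": 5}, {"dx": 0, "dy": 0, "dz": 0, "ax": 0, "ay": 0, "az": 0, "hand": 5}])

```text
t: 32.82
position: [420.0, 251.6, 111.8]
ee_rot: [0.001, 0.083, 0.997, 0.0]
ft_force: [1.0, -0.0, -0.5]
grip_width: 50.1
```

```bash
python3 - <<'E'
from wm import *
here(); w=zw('w27',100,310,130,380,3,2.7); here()
E
```

```text
t 32.82 p [420.  251.6 111.8] yaw 2.9761 zax [ 1.5e-03  6.0e-04 -1.0e+00] w 50.1 F [ 1.  -0.  -0.5]
t 32.87 p [419.8 251.6 111.8] yaw 2.9762 zax [ 1.3e-03  6.0e-04 -1.0e+00] w 49.9 F [-0.  -0.2  1.3]
```

View pics/zw27.png

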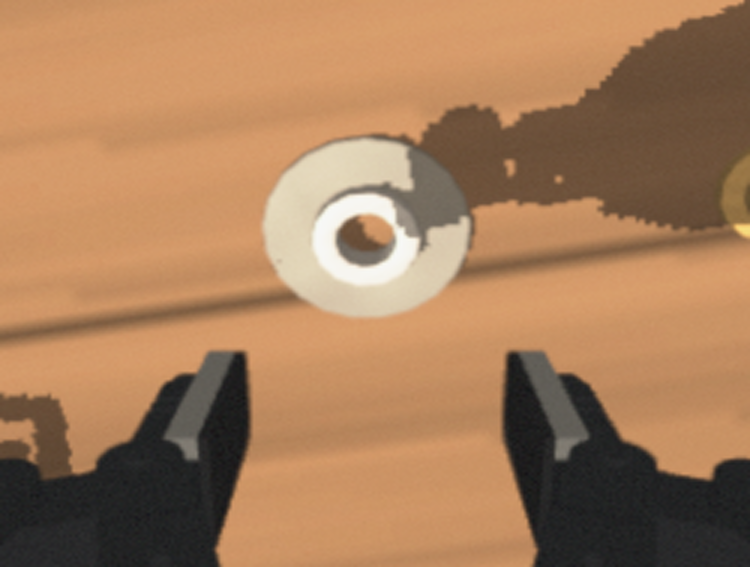

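```bash
python3 - <<'E'
from wm import *
w=optics.snapshot('wrist'); here(); rel(w,366,239,19,y0=100,x0=130,fx=3,fy=2.7)
E
```

```text
t 32.92 p [419.6 251.6 111.7] yaw 2.9764 zax [ 1.1e-03  5.0e-04 -1.0e+00] w 50.1 F [ 0.1 -0.3 -0.2]
P [413.5 248.4  19. ] rel [ 5.6 -4.3 92.7]
```

Emit:
play_rows(commands=[{"dx": 0.5, "dy": -0.3, "dz": 2, "ax": 0, "ay": 0, "az": 0, "hand": 5.5}, {"dx": 0, "dy": 0, "dz": 3, "ax": 0, "ay": 0, "az": 0, "hand": 5.5}, {"dx": 0, "dy": 0, "dz": 2.5, "ax": 0, "ay": 0, "az": 0, "hand": 5}, {"dx": 0, "dy": 0, "dz": 1, "ax": 0, "ay": 0, "az": 0, "hand": 4.6}, {"dx": 0, "dy": 0, "dz": 0, "ax": 0, "ay": 0, "az": 0, "hand": 4.6}, {"dx": 0, "dy": 0, "dz": 0, "ax": 0, "ay": 0, "az": 0, "hand": 4.6}, {"dx": 0, "dy": 0, "dz": 0, "ax": 0, "ay": 0, "az": 0, "hand": 4.6}, {"dx": 0, "dy": 0, "dz": 0, "ax": 0, "ay": 0, "az": 0, "hand": 4.6}])

```text
t: 33.58
position: [414.5, 250.4, 27.4]
ee_rot: [0.001, 0.082, 0.997, 0.001]
ft_force: [0.9, -0.6, -0.4]
grip_width: 45.8
```

```bash
python3 - <<'E'
from wm import *
w=zw('w28',170,330); here()
p,R,_=pose(); print(proj(w,p+[0,0,19-p[2]]))
E
```

```text
t 33.63 p [414.4 250.4  27.4] yaw 2.9777 zax [ 0.0024  0.0012 -1.    ] w 45.7 F [-0.5  0.  -0.4]
[256.70530973 235.00525795]
```

View pics/zw28.png

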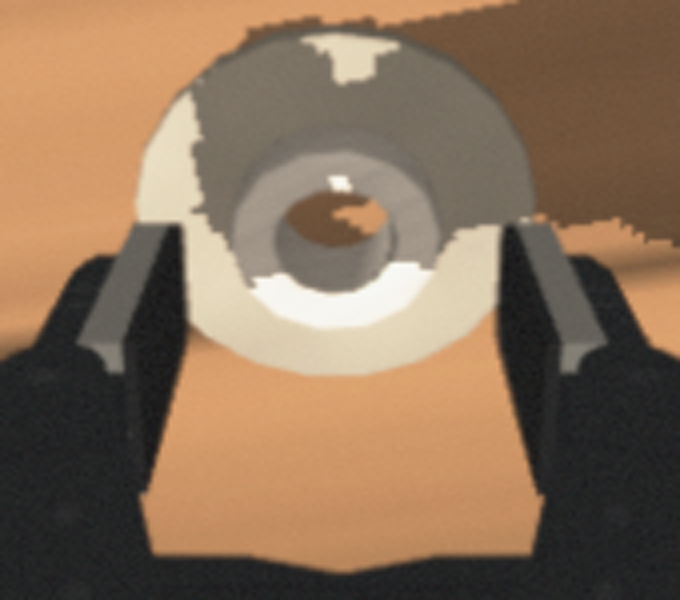

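Emit:
play_rows(commands=[{"dx": 0.1, "dy": -0.1, "dz": 1, "ax": 0, "ay": 0, "az": 0, "hand": 4.4}, {"dx": 0, "dy": 0, "dz": 0.85, "ax": 0, "ay": 0, "az": 0, "hand": 4.2}, {"dx": 0, "dy": 0, "dz": 0, "ax": 0, "ay": 0, "az": 0, "hand": 4}, {"dx": 0, "dy": 0, "dz": 0, "ax": 0, "ay": 0, "az": 0, "hand": 3.7}, {"dx": 0, "dy": 0, "dz": 0, "ax": 0, "ay": 0, "az": 0, "hand": 3}, {"dx": 0, "dy": 0, "dz": 0, "ax": 0, "ay": 0, "az": 0, "hand": 2}, {"dx": 0, "dy": 0, "dz": 0, "ax": 0, "ay": 0, "az": 0, "hand": 2}, {"dx": 0, "dy": 0, "dz": 0, "ax": 0, "ay": 0, "az": 0, "hand": 2}])

```text
t: 34.3
position: [412.2, 249.1, 8.2]
ee_rot: [0.0, 0.082, 0.997, 0.0]
ft_force: [-1.6, -0.4, 6.3]
grip_width: 31.3
```

Emit:
play_rows(commands=[{"dx": 0, "dy": 0, "dz": 0, "ax": 0, "ay": 0, "az": 0, "hand": 2}, {"dx": 0, "dy": 0, "dz": 0, "ax": 0, "ay": 0, "az": 0, "hand": 2}])

```text
t: 34.47
position: [412.2, 249.1, 8.3]
ee_rot: [0.0, 0.082, 0.997, 0.0]
ft_force: [-1.5, -1.3, 5.8]
grip_width: 31.3
```

Emit:
play_rows(commands=[{"dx": 0, "dy": 0, "dz": -1, "ax": 0, "ay": 0, "az": 0, "hand": 2}, {"dx": 0, "dy": 0, "dz": -2, "ax": 0, "ay": 0, "az": 0, "hand": 2}, {"dx": 0, "dy": 0, "dz": -3, "ax": 0, "ay": 0, "az": 0, "hand": 2}, {"dx": 0, "dy": 0, "dz": -4, "ax": 0, "ay": 0, "az": 0, "hand": 2}, {"dx": 0, "dy": 0, "dz": -4, "ax": 0, "ay": 0, "az": 0, "hand": 2}, {"dx": 0, "dy": 0, "dz": -4, "ax": 0, "ay": 0, "az": 0, "hand": 2}, {"dx": 0, "dy": 0, "dz": -2, "ax": 0, "ay": 0, "az": 0, "hand": 2}, {"dx": 0, "dy": 0, "dz": 0, "ax": 0, "ay": 0, "az": 0, "hand": 2}])

```text
t: 35.13
position: [415.7, 250.9, 213.3]
ee_rot: [0.005, 0.082, 0.997, 0.003]
ft_force: [0.6, 0.5, -1.0]
grip_width: 31.4
```

```bash
python3 - <<'E'
from wm import *
w=zw('w29',170,330); here()
plan((578.2,31.3,216),2.9775)
E
```

```text
t 35.18 p [414.1 250.1 210.5] yaw 2.9779 zax [ 0.0065  0.0032 -1.    ] w 31.1 F [-0.1 -0.2 -1.8]
n 7 total tool shift cm [-19.76 -18.91  -0.51] rot [0.004 0.006 0.   ]
([-2.82, -2.7, -0.07], [0.001, 0.001, 0.0])
([-2.82, -2.7, -0.07], [0.001, 0.001, 0.0])
([-2.82, -2.7, -0.07], [0.001, 0.001, 0.0])
([-2.82, -2.7, -0.07], [0.001, 0.001, 0.0])
([-2.82, -2.7, -0.08], [0.001, 0.001, 0.0])
([-2.82, -2.7, -0.08], [0.001, 0.001, 0.0])
([-2.82, -2.7, -0.08], [0.001, 0.001, 0.0])
```

View pics/zw29.png

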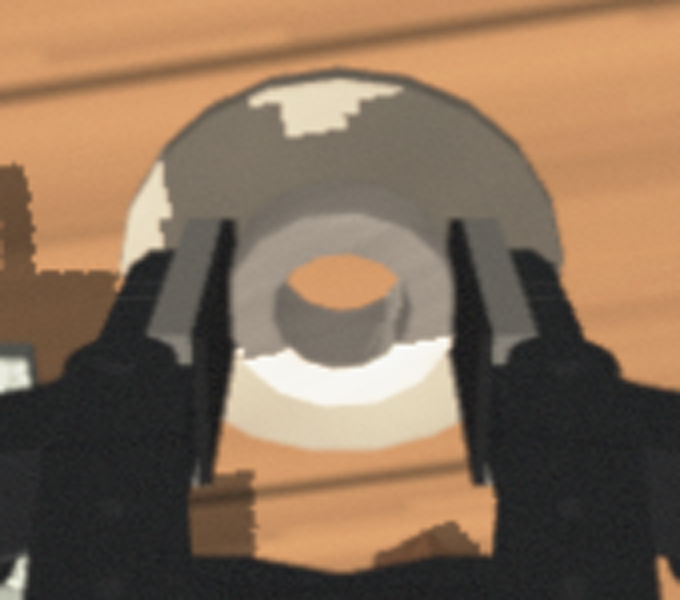

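Emit:
play_rows(commands=[{"dx": -1.5, "dy": -1.4, "dz": -0.2, "ax": 0, "ay": 0, "az": 0, "hand": 2}, {"dx": -2.7, "dy": -2.6, "dz": -0.2, "ax": 0, "ay": 0, "az": 0, "hand": 2}, {"dx": -2.8, "dy": -2.7, "dz": 0, "ax": 0, "ay": 0, "az": 0, "hand": 2}, {"dx": -2.8, "dy": -2.7, "dz": 0, "ax": 0, "ay": 0, "az": 0, "hand": 2}, {"dx": -2.8, "dy": -2.7, "dz": 0, "ax": 0, "ay": 0, "az": 0, "hand": 2}, {"dx": -2.8, "dy": -2.7, "dz": 0, "ax": 0, "ay": 0, "az": 0, "hand": 2}, {"dx": -2.3, "dy": -2.2, "dz": 0, "ax": 0, "ay": 0, "az": 0, "hand": 2}, {"dx": -1.3, "dy": -1.2, "dz": 0, "ax": 0, "ay": 0, "az": 0, "hand": 2}])

```text
t: 35.85
position: [571.1, 35.3, 209.3]
ee_rot: [-0.001, 0.083, 0.997, -0.001]
ft_force: [-0.3, 0.2, -0.7]
grip_width: 31.1
```

Emit:
play_rows(commands=[{"dx": -0.7, "dy": -0.7, "dz": 0, "ax": 0, "ay": 0, "az": 0, "hand": 2}, {"dx": 0, "dy": 0, "dz": 0, "ax": 0, "ay": 0, "az": 0, "hand": 2}, {"dx": 0, "dy": 0, "dz": 0, "ax": 0, "ay": 0, "az": 0, "hand": 2}, {"dx": 0, "dy": 0, "dz": 0, "ax": 0, "ay": 0, "az": 0, "hand": 2}, {"dx": 0, "dy": 0, "dz": 0, "ax": 0, "ay": 0, "az": 0, "hand": 2}, {"dx": 0, "dy": 0, "dz": 0, "ax": 0, "ay": 0, "az": 0, "hand": 2}])

```text
t: 36.35
position: [574.9, 31.9, 211.9]
ee_rot: [-0.0, 0.081, 0.997, 0.0]
ft_force: [-0.5, -0.3, -0.5]
grip_width: 31.3
```

```bash
python3 - <<'E'
from wm import *
here(); plan((578.0,31.4,152),2.9775)
E
```

```text
t 36.35 p [574.9  31.9 211.9] yaw 2.9796 zax [-2.e-04  3.e-04 -1.e+00] w 31.3 F [-0.5 -0.3 -0.5]
n 2 total tool shift cm [-0.32  0.    5.99] rot [ 0.    -0.     0.002]
([-0.16, 0.0, 3.0], [0.0, -0.0, 0.001])
([-0.16, 0.0, 3.0], [0.0, -0.0, 0.001])
```

Emit:
play_rows(commands=[{"dx": -0.2, "dy": 0, "dz": 2, "ax": 0, "ay": 0, "az": 0, "hand": 2}, {"dx": 0, "dy": 0, "dz": 2, "ax": 0, "ay": 0, "az": 0, "hand": 2}, {"dx": 0, "dy": 0, "dz": 2, "ax": 0, "ay": 0, "az": 0, "hand": 2}, {"dx": 0, "dy": 0, "dz": 0, "ax": 0, "ay": 0, "az": 0, "hand": 2}, {"dx": 0, "dy": 0, "dz": 0, "ax": 0, "ay": 0, "az": 0, "hand": 2}, {"dx": 0, "dy": 0, "dz": 0, "ax": 0, "ay": 0, "az": 0, "hand": 2}, {"dx": 0, "dy": 0, "dz": 0, "ax": 0, "ay": 0, "az": 0, "hand": 2}, {"dx": 0, "dy": 0, "dz": 0, "ax": 0, "ay": 0, "az": 0, "hand": 2}])

```text
t: 37.02
position: [578.7, 30.3, 153.3]
ee_rot: [0.001, 0.082, 0.997, 0.0]
ft_force: [-0.1, -0.3, -1.6]
grip_width: 31.3
```

Emit:
play_rows(commands=[{"dx": 0, "dy": 0, "dz": 0, "ax": 0, "ay": 0, "az": 0, "hand": 2}, {"dx": 0, "dy": 0, "dz": 0, "ax": 0, "ay": 0, "az": 0, "hand": 2}, {"dx": 0, "dy": 0, "dz": 0, "ax": 0, "ay": 0, "az": 0, "hand": 2}, {"dx": 0, "dy": 0, "dz": 0, "ax": 0, "ay": 0, "az": 0, "hand": 2}])

```text
t: 37.35
position: [577.8, 30.1, 151.9]
ee_rot: [0.0, 0.082, 0.997, 0.0]
ft_force: [0.3, -0.6, -0.3]
grip_width: 31.4
```

```bash
python3 - <<'E'
from wm import *
here(); w=zw('w30',170,330)
s=snap('side','side30'); b=cv2.imread('pics/side30.png'); cv2.imwrite('pics/zs30.png',cv2.resize(b[150:225,210:290],None,fx=8,fy=8,interpolation=cv2.INTER_CUBIC))
plan((578.0,31.4,124),2.9775)
E
```

```text
t 37.35 p [577.8  30.1 151.9] yaw 2.9777 zax [ 4.e-04  0.e+00 -1.e+00] w 31.4 F [ 0.3 -0.6 -0.3]
n 1 total tool shift cm [-0.01  0.13  2.78] rot [ 0. -0.  0.]
([-0.01, 0.13, 2.78], [0.0, -0.0, 0.0])
```

View pics/zs30.png

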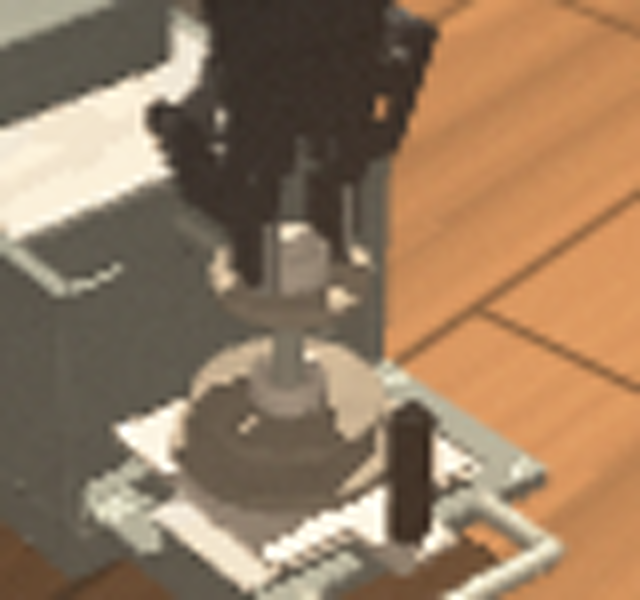

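View pics/zw30.png

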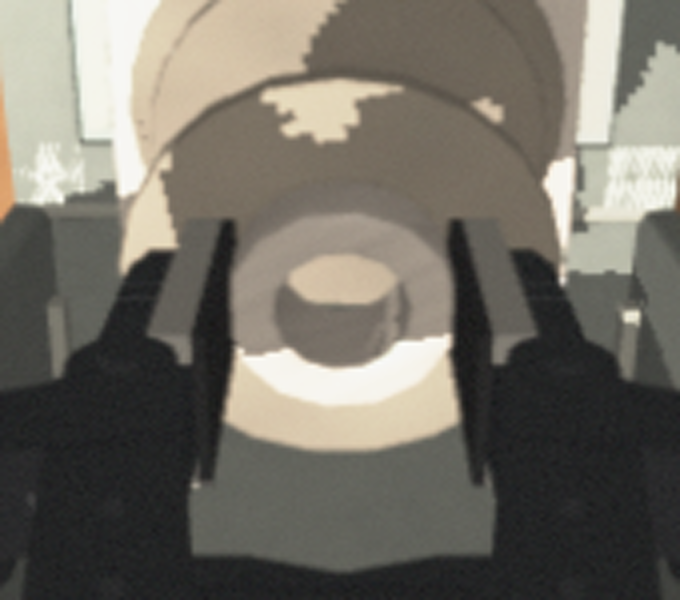

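Emit:
play_rows(commands=[{"dx": 0, "dy": 0.13, "dz": 0.5, "ax": 0, "ay": 0, "az": 0, "hand": 2}, {"dx": 0, "dy": 0, "dz": 0.5, "ax": 0, "ay": 0, "az": 0, "hand": 2}, {"dx": 0, "dy": 0, "dz": 0, "ax": 0, "ay": 0, "az": 0, "hand": 2}, {"dx": 0, "dy": 0, "dz": 0.5, "ax": 0, "ay": 0, "az": 0, "hand": 2}, {"dx": 0, "dy": 0, "dz": 0.5, "ax": 0, "ay": 0, "az": 0, "hand": 2}, {"dx": 0, "dy": 0, "dz": 0.5, "ax": 0, "ay": 0, "az": 0, "hand": 2}, {"dx": 0, "dy": 0, "dz": 0, "ax": 0, "ay": 0, "az": 0, "hand": 2}])

```text
t: 38.03
position: [577.0, 31.5, 125.3]
ee_rot: [-0.001, 0.082, 0.997, -0.0]
ft_force: [0.2, -0.5, -0.6]
grip_width: 31.0
```

```bash
python3 - <<'E'
from wm import *
here(); w=zw('w31',170,330)
E
```

```text
t 38.03 p [577.   31.5 125.3] yaw 2.9778 zax [-0.0025  0.     -1.    ] w 31.0 F [ 0.2 -0.5 -0.6]
```

View pics/zw31.png

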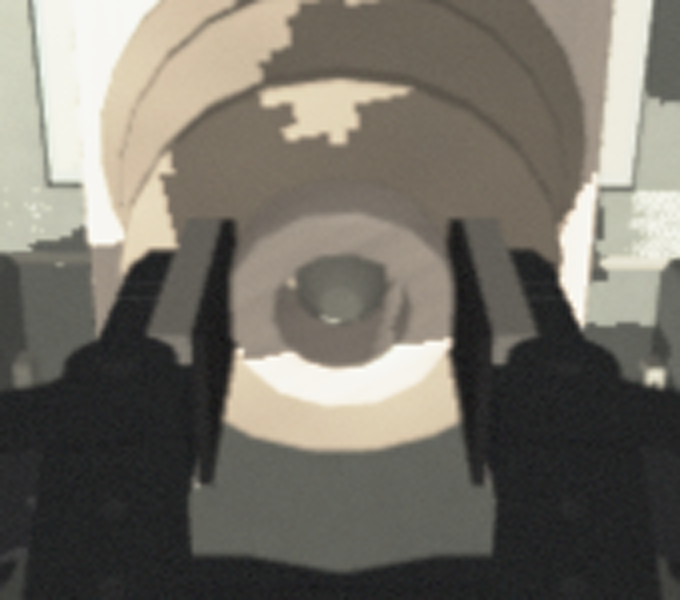

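Emit:
play_rows(commands=[{"dx": 0, "dy": 0, "dz": 0.8, "ax": 0, "ay": 0, "az": 0, "hand": 2}, {"dx": 0, "dy": 0, "dz": 0.8, "ax": 0, "ay": 0, "az": 0, "hand": 2}, {"dx": 0, "dy": 0, "dz": 0, "ax": 0, "ay": 0, "az": 0, "hand": 2}, {"dx": 0, "dy": 0, "dz": 0, "ax": 0, "ay": 0, "az": 0, "hand": 2}, {"dx": 0, "dy": 0, "dz": 0, "ax": 0, "ay": 0, "az": 0, "hand": 2}, {"dx": 0, "dy": 0, "dz": 0, "ax": 0, "ay": 0, "az": 0, "hand": 2}])

```text
t: 38.58
position: [578.2, 31.5, 110.9]
ee_rot: [0.0, 0.082, 0.997, 0.0]
ft_force: [0.1, 0.6, -0.3]
grip_width: 31.0
```

Emit:
play_rows(commands=[{"dx": 0, "dy": 0, "dz": 0.2, "ax": 0, "ay": 0, "az": 0, "hand": 2}, {"dx": 0, "dy": 0, "dz": 0, "ax": 0, "ay": 0, "az": 0, "hand": 2}, {"dx": 0, "dy": 0, "dz": 0.2, "ax": 0, "ay": 0, "az": 0, "hand": 2}, {"dx": 0, "dy": 0, "dz": 0, "ax": 0, "ay": 0, "az": 0, "hand": 2}, {"dx": 0, "dy": 0, "dz": 0, "ax": 0, "ay": 0, "az": 0, "hand": 2}, {"dx": 0, "dy": 0, "dz": 0, "ax": 0, "ay": 0, "az": 0, "hand": 2}])

```text
t: 39.08
position: [577.9, 31.5, 106.7]
ee_rot: [0.0, 0.082, 0.997, -0.0]
ft_force: [-0.8, -0.9, -0.8]
grip_width: 31.7
```

Emit:
play_rows(commands=[{"dx": 0, "dy": 0, "dz": 0, "ax": 0, "ay": 0, "az": 0, "hand": 3.4}, {"dx": 0, "dy": 0, "dz": 0, "ax": 0, "ay": 0, "az": 0, "hand": 3.8}, {"dx": 0, "dy": 0, "dz": 0, "ax": 0, "ay": 0, "az": 0, "hand": 4.4}, {"dx": 0, "dy": 0, "dz": 0, "ax": 0, "ay": 0, "az": 0, "hand": 5}, {"dx": 0, "dy": 0, "dz": 0, "ax": 0, "ay": 0, "az": 0, "hand": 5}, {"dx": 0, "dy": 0, "dz": -2, "ax": 0, "ay": 0, "az": 0, "hand": 5}, {"dx": 0, "dy": 0, "dz": -4, "ax": 0, "ay": 0, "az": 0, "hand": 5}, {"dx": 0, "dy": 0, "dz": -4, "ax": 0, "ay": 0, "az": 0, "hand": 5}])

```text
t: 39.75
position: [576.3, 31.5, 206.1]
ee_rot: [-0.003, 0.082, 0.997, -0.0]
ft_force: [0.9, -0.5, -0.1]
grip_width: 50.1
```

Emit:
play_rows(commands=[{"dx": 4, "dy": 0, "dz": -1, "ax": 0, "ay": 0, "az": 0, "hand": 4}, {"dx": 4, "dy": 0, "dz": 0, "ax": 0, "ay": 0, "az": 0, "hand": 4}, {"dx": 0, "dy": 0, "dz": 0, "ax": 0, "ay": 0, "az": 0, "hand": 4}, {"dx": 0, "dy": 0, "dz": 0, "ax": 0, "ay": 0, "az": 0, "hand": 4}, {"dx": 0, "dy": 0, "dz": 0, "ax": 0, "ay": 0, "az": 0, "hand": 4}, {"dx": 0, "dy": 0, "dz": 0, "ax": 0, "ay": 0, "az": 0, "hand": 4}])

```text
t: 40.25
position: [500.4, 44.4, 217.0]
ee_rot: [0.001, 0.082, 0.997, 0.0]
ft_force: [-0.4, 0.1, -0.6]
grip_width: 40.1
```

```bash
python3 - <<'E'
from wm import *
here(); w=snap('wrist','wrist32'); t=snap('top','top32')
s=snap('side','side32'); b=cv2.imread('pics/side32.png'); cv2.imwrite('pics/zs32.png',cv2.resize(b[150:225,210:290],None,fx=8,fy=8,interpolation=cv2.INTER_CUBIC))
E
```

```text
t 40.25 p [500.4  44.4 217. ] yaw 2.9777 zax [ 0.0017 -0.     -1.    ] w 40.1 F [-0.4  0.1 -0.6]
```

View pics/zs32.png

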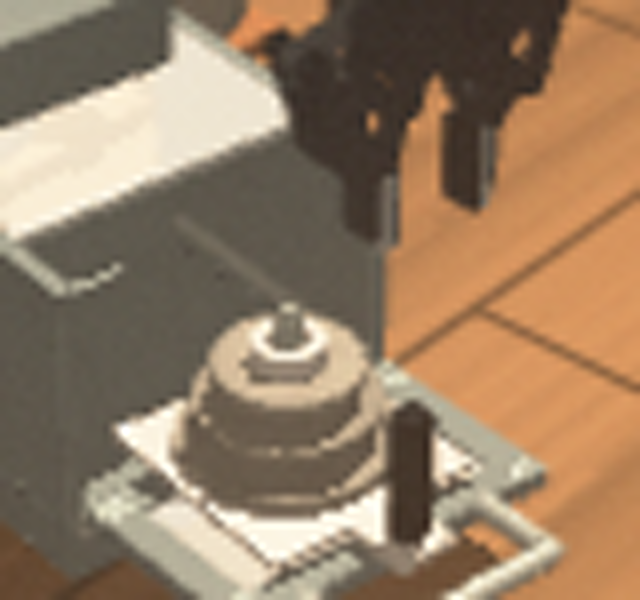

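View pics/wrist32.png

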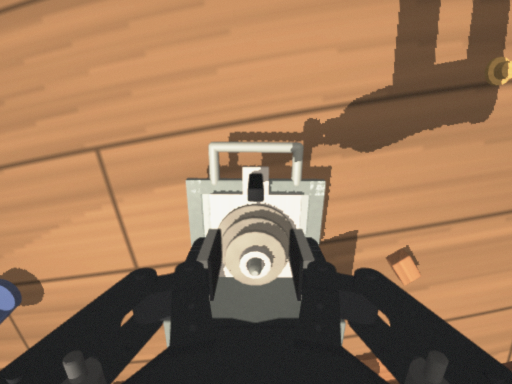

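View pics/side32.png

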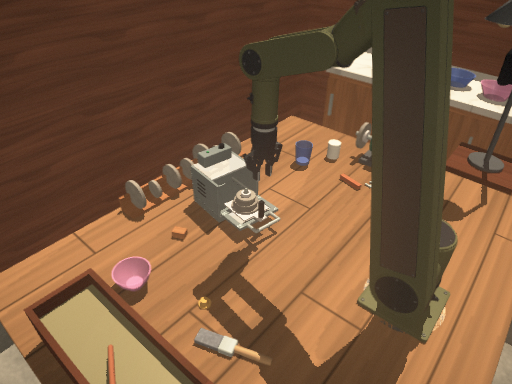

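View pics/top32.png

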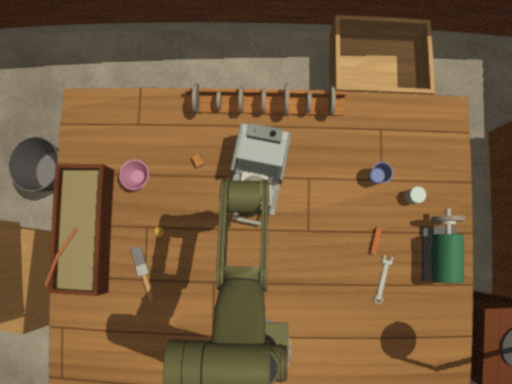

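```bash
python3 - <<'E'
from wm import *
s=optics.snapshot('side'); here()
for z in (132,117,106,98,60): print(z,(np.array(proj(s,(579,30.8,z)))-[210,150])*8)
plan((500.4,44.6,97),2.9775)
w=optics.snapshot('wrist'); a=w['frame'][150:290,180:330]; cv2.imwrite('pics/zw33.png',cv2.cvtColor(cv2.resize(a,None,fx=5,fy=4.2,interpolation=cv2.INTER_CUBIC),cv2.COLOR_RGB2BGR))
E
```

```text
t 40.45 p [500.   44.4 216.5] yaw 2.9775 zax [-0.  0. -1.] w 39.9 F [-0.1  0.5  0.2]
132 [281.52885265 307.1186926 ]
117 [281.4933416  335.81472271]
106 [281.46855744 356.60554764]
98 [281.45118298 371.59350922]
60 [281.37580591 441.29468831]
n 3 total tool shift cm [-0.03  0.03 11.95] rot [ 0. -0.  0.]
([-0.01, 0.01, 3.98], [0.0, -0.0, 0.0])
([-0.01, 0.01, 3.98], [0.0, -0.0, 0.0])
([-0.01, 0.01, 3.98], [0.0, -0.0, 0.0])
```

View pics/zw33.png

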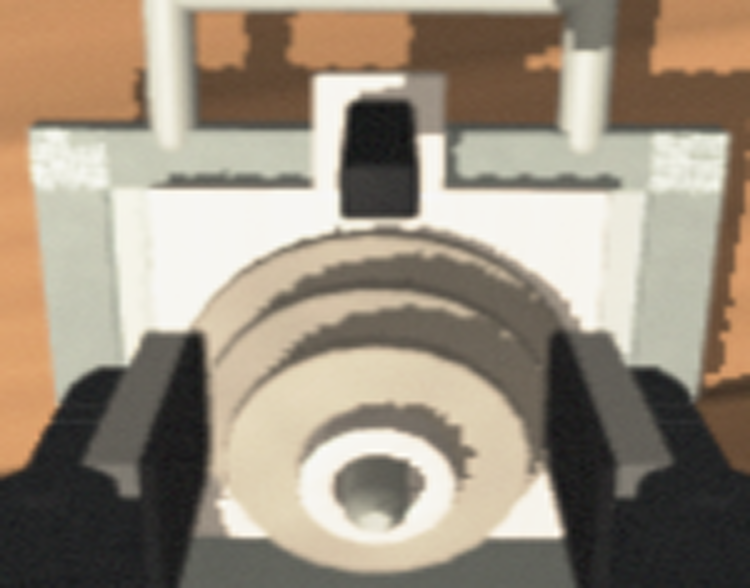

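```bash
python3 - <<'E'
from wm import *
w=optics.snapshot('wrist'); here(); rel(w,380,190,125,y0=150,x0=180,fx=5,fy=4.2)
E
```

```text
t 40.55 p [499.6  44.4 216.4] yaw 2.9776 zax [-4.e-04 -0.e+00 -1.e+00] w 39.9 F [-0.3 -0.1 -0.2]
P [499.8  43.7 125. ] rel [-0.4 -0.6 91.4]
```

Tab is at (500,44), which agrees with before. I'll descend, grip it and push the carriage in.

Emit:
play_rows(commands=[{"dx": 0, "dy": 0, "dz": 4, "ax": 0, "ay": 0, "az": 0, "hand": 4}, {"dx": 0, "dy": 0, "dz": 4, "ax": 0, "ay": 0, "az": 0, "hand": 4}, {"dx": 0, "dy": 0, "dz": 3, "ax": 0, "ay": 0, "az": 0, "hand": 4}, {"dx": 0, "dy": 0, "dz": 1, "ax": 0, "ay": 0, "az": 0, "hand": 4}, {"dx": 0, "dy": 0, "dz": 0, "ax": 0, "ay": 0, "az": 0, "hand": 3}, {"dx": 0, "dy": 0, "dz": 0, "ax": 0, "ay": 0, "az": 0, "hand": 1}, {"dx": 0, "dy": 0, "dz": 0, "ax": 0, "ay": 0, "az": 0, "hand": 0}, {"dx": 0, "dy": 0, "dz": 0, "ax": 0, "ay": 0, "az": 0, "hand": 0}])

```text
t: 41.22
position: [499.4, 44.8, 96.8]
ee_rot: [0.0, 0.082, 0.997, 0.0]
ft_force: [3.2, 2.5, -12.2]
grip_width: 14.5
```

Emit:
play_rows(commands=[{"dx": 0, "dy": 0, "dz": 0, "ax": 0, "ay": 0, "az": 0, "hand": 0}, {"dx": 0, "dy": 0, "dz": 0, "ax": 0, "ay": 0, "az": 0, "hand": 0}])

```text
t: 41.38
position: [499.4, 44.8, 96.8]
ee_rot: [0.0, 0.082, 0.997, 0.0]
ft_force: [3.6, 1.9, -13.5]
grip_width: 15.3
```

Emit:
play_rows(commands=[{"dx": -0.5, "dy": 0, "dz": 0, "ax": 0, "ay": 0, "az": 0, "hand": 0}, {"dx": -0.8, "dy": 0, "dz": 0, "ax": 0, "ay": 0, "az": 0, "hand": 0}, {"dx": -1, "dy": 0, "dz": 0, "ax": 0, "ay": 0, "az": 0, "hand": 0}, {"dx": -1, "dy": 0, "dz": 0, "ax": 0, "ay": 0, "az": 0, "hand": 0}, {"dx": -1, "dy": 0, "dz": 0, "ax": 0, "ay": 0, "az": 0, "hand": 0}, {"dx": -1, "dy": 0, "dz": 0, "ax": 0, "ay": 0, "az": 0, "hand": 0}, {"dx": -1, "dy": 0, "dz": 0, "ax": 0, "ay": 0, "az": 0, "hand": 0}, {"dx": -1, "dy": 0, "dz": 0, "ax": 0, "ay": 0, "az": 0, "hand": 0}])

```text
t: 42.05
position: [572.3, 32.1, 96.8]
ee_rot: [0.0, 0.082, 0.997, -0.0]
ft_force: [-2.6, 1.8, -6.8]
grip_width: 14.6
```

Emit:
play_rows(commands=[{"dx": -1, "dy": 0, "dz": 0, "ax": 0, "ay": 0, "az": 0, "hand": 0}, {"dx": -1, "dy": 0, "dz": 0, "ax": 0, "ay": 0, "az": 0, "hand": 0}, {"dx": -1, "dy": 0, "dz": 0, "ax": 0, "ay": 0, "az": 0, "hand": 0}, {"dx": -1, "dy": 0, "dz": 0, "ax": 0, "ay": 0, "az": 0, "hand": 0}, {"dx": -0.8, "dy": 0, "dz": 0, "ax": 0, "ay": 0, "az": 0, "hand": 0}, {"dx": -0.6, "dy": 0, "dz": 0, "ax": 0, "ay": 0, "az": 0, "hand": 0}, {"dx": 0, "dy": 0, "dz": 0, "ax": 0, "ay": 0, "az": 0, "hand": 0}])

```text
t: 42.63
position: [626.7, 22.7, 96.8]
ee_rot: [0.001, 0.082, 0.997, -0.001]
ft_force: [0.8, -4.3, -7.3]
grip_width: 15.2
```

Emit:
play_rows(commands=[{"dx": -0.4, "dy": 0, "dz": 0, "ax": 0, "ay": 0, "az": 0, "hand": 0}, {"dx": -0.4, "dy": 0, "dz": 0, "ax": 0, "ay": 0, "az": 0, "hand": 0}, {"dx": 0, "dy": 0, "dz": 0, "ax": 0, "ay": 0, "az": 0, "hand": 0}])

```text
t: 42.88
position: [632.9, 21.6, 96.8]
ee_rot: [0.0, 0.082, 0.997, -0.001]
ft_force: [-0.0, -5.9, -6.0]
grip_width: 15.2
```

Emit:
play_rows(commands=[{"dx": -0.4, "dy": 0, "dz": 0, "ax": 0, "ay": 0, "az": 0, "hand": 0}, {"dx": -0.2, "dy": 0, "dz": 0, "ax": 0, "ay": 0, "az": 0, "hand": 0}, {"dx": 0, "dy": 0, "dz": 0, "ax": 0, "ay": 0, "az": 0, "hand": 0}, {"dx": 0, "dy": 0, "dz": 0, "ax": 0, "ay": 0, "az": 0, "hand": 0}])

```text
t: 43.22
position: [637.3, 20.8, 96.8]
ee_rot: [-0.001, 0.082, 0.997, -0.001]
ft_force: [-3.0, -5.4, -4.6]
grip_width: 15.1
```

Emit:
play_rows(commands=[{"dx": -0.4, "dy": 0, "dz": 0, "ax": 0, "ay": 0, "az": 0, "hand": 0}, {"dx": -0.2, "dy": 0, "dz": 0, "ax": 0, "ay": 0, "az": 0, "hand": 0}, {"dx": 0, "dy": 0, "dz": 0, "ax": 0, "ay": 0, "az": 0, "hand": 0}, {"dx": 0, "dy": 0, "dz": 0, "ax": 0, "ay": 0, "az": 0, "hand": 0}])

```text
t: 43.55
position: [637.2, 20.9, 96.8]
ee_rot: [-0.006, 0.082, 0.997, -0.0]
ft_force: [-14.2, -2.8, 5.3]
grip_width: 15.1
```

The carriage is at its stop: the position is fixed at 637 while the force grows. I'll relax, release and lift.

Emit:
play_rows(commands=[{"dx": 0.5, "dy": 0, "dz": 0, "ax": 0, "ay": 0, "az": 0, "hand": 0}, {"dx": 0, "dy": 0, "dz": 0, "ax": 0, "ay": 0, "az": 0, "hand": 0}, {"dx": 0, "dy": 0, "dz": 0, "ax": 0, "ay": 0, "az": 0, "hand": 3.5}, {"dx": 0, "dy": 0, "dz": 0, "ax": 0, "ay": 0, "az": 0, "hand": 4}, {"dx": 0, "dy": 0, "dz": 0, "ax": 0, "ay": 0, "az": 0, "hand": 4}, {"dx": 0, "dy": 0, "dz": -2, "ax": 0, "ay": 0, "az": 0, "hand": 4}, {"dx": 0, "dy": 0, "dz": -4, "ax": 0, "ay": 0, "az": 0, "hand": 4}, {"dx": 0, "dy": 0, "dz": -4, "ax": 0, "ay": 0, "az": 0, "hand": 4}])

```text
t: 44.22
position: [638.7, 22.1, 196.9]
ee_rot: [-0.001, 0.082, 0.997, 0.0]
ft_force: [0.8, -0.8, 0.3]
grip_width: 40.1
```

Emit:
play_rows(commands=[{"dx": 2, "dy": 0, "dz": -3, "ax": 0, "ay": 0, "az": 0, "hand": 4}, {"dx": 4, "dy": 0, "dz": -1, "ax": 0, "ay": 0, "az": 0, "hand": 4}, {"dx": 4, "dy": 0, "dz": 0, "ax": 0, "ay": 0, "az": 0, "hand": 4}, {"dx": 4, "dy": 0, "dz": 0, "ax": 0, "ay": 0, "az": 0, "hand": 4}, {"dx": 3, "dy": 0, "dz": 0, "ax": 0, "ay": 0, "az": 0, "hand": 4}, {"dx": 0, "dy": 0, "dz": 0, "ax": 0, "ay": 0, "az": 0, "hand": 4}, {"dx": 0, "dy": 0, "dz": 0, "ax": 0, "ay": 0, "az": 0, "hand": 4}, {"dx": 0, "dy": 0, "dz": 0, "ax": 0, "ay": 0, "az": 0, "hand": 4}])

```text
t: 44.88
position: [473.1, 49.5, 238.0]
ee_rot: [0.002, 0.082, 0.997, 0.0]
ft_force: [0.8, -0.8, 0.1]
grip_width: 40.1
```

```bash
python3 - <<'E'
from wm import *
here(); w=snap('wrist','wrist34')
s=snap('side','side34'); b=cv2.imread('pics/side34.png'); cv2.imwrite('pics/zs34.png',cv2.resize(b[130:225,180:290],None,fx=6,fy=6,interpolation=cv2.INTER_CUBIC))
t=snap('top','top34'); b=cv2.imread('pics/top34.png'); cv2.imwrite('pics/zt34.png',cv2.resize(b[110:235,205:330],None,fx=4,fy=4))
E
```

```text
t 44.88 p [473.1  49.5 238. ] yaw 2.9782 zax [ 4.4e-03  5.0e-04 -1.0e+00] w 40.1 F [ 0.8 -0.8  0.1]
```

View pics/zs34.png

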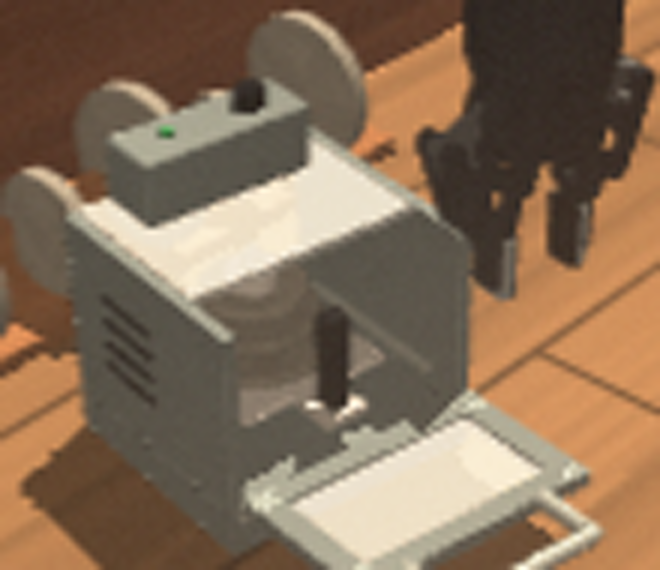

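View pics/wrist34.png

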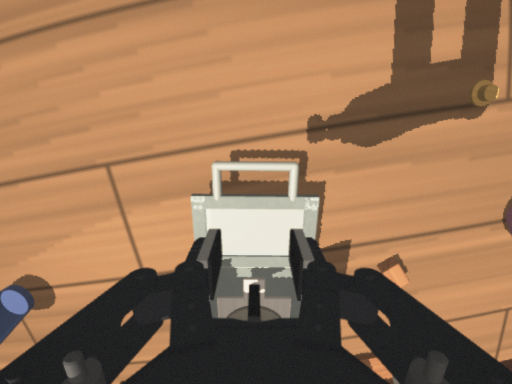

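View pics/zt34.png

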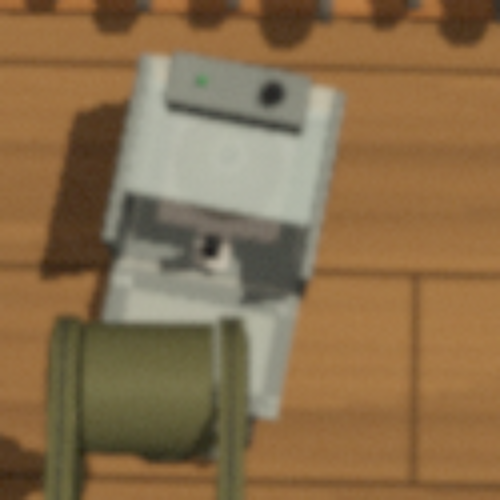

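The stack is under the roof and the tab is back in its original spot. Next I'll turn the jaw back to pinch the door bar.

Emit:
play_rows(commands=[{"dx": 0, "dy": 0, "dz": 0, "ax": 0, "ay": 0, "az": 0.12, "hand": 4}, {"dx": 0, "dy": 0, "dz": 0, "ax": 0, "ay": 0, "az": 0.12, "hand": 4}, {"dx": 0, "dy": 0, "dz": 0, "ax": 0, "ay": 0, "az": 0.12, "hand": 4}, {"dx": 0, "dy": 0, "dz": 0, "ax": 0, "ay": 0, "az": 0.12, "hand": 4}, {"dx": 0, "dy": 0, "dz": 0, "ax": 0, "ay": 0, "az": 0.12, "hand": 4}, {"dx": 0, "dy": 0, "dz": 0, "ax": 0, "ay": 0, "az": 0.12, "hand": 4}, {"dx": 0, "dy": 0, "dz": 0, "ax": 0, "ay": 0, "az": 0.12, "hand": 4}, {"dx": 0, "dy": 0, "dz": 0, "ax": 0, "ay": 0, "az": 0.12, "hand": 4}])

```text
t: 45.7
position: [472.8, 48.9, 236.4]
ee_rot: [-0.0, 0.536, 0.845, 0.0]
ft_force: [1.1, -0.2, 0.2]
grip_width: 40.3
```

Emit:
play_rows(commands=[{"dx": 0, "dy": 0, "dz": 1.5, "ax": 0, "ay": 0, "az": 0.12, "hand": 4}, {"dx": 0, "dy": 0, "dz": 2, "ax": 0, "ay": 0, "az": 0.12, "hand": 4}, {"dx": 0, "dy": 0, "dz": 2, "ax": 0, "ay": 0, "az": 0.12, "hand": 4}, {"dx": 0, "dy": 0, "dz": 2, "ax": 0, "ay": 0, "az": 0.12, "hand": 4}, {"dx": 0, "dy": 0, "dz": 2, "ax": 0, "ay": 0, "az": 0.12, "hand": 4}, {"dx": 0, "dy": 0, "dz": 1.5, "ax": 0, "ay": 0, "az": 0.01, "hand": 4}, {"dx": 0, "dy": 0, "dz": 0, "ax": 0, "ay": 0, "az": 0, "hand": 4}, {"dx": 0, "dy": 0, "dz": 0, "ax": 0, "ay": 0, "az": 0, "hand": 4}])

```text
t: 46.37
position: [471.7, 49.0, 125.8]
ee_rot: [-0.001, 0.762, 0.647, -0.001]
ft_force: [0.2, -0.1, 0.7]
grip_width: 39.5
```

```bash
python3 - <<'E'
from wm import *
here(); w=snap('wrist','wrist35')
E
```

```text
t 46.37 p [471.7  49.  125.8] yaw 1.4082 zax [-2.3e-03  1.0e-04 -1.0e+00] w 39.5 F [ 0.2 -0.1  0.7]
```

View pics/wrist35.png

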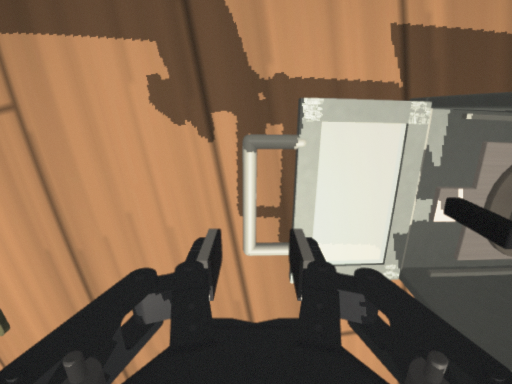

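```bash
python3 - <<'E'
from wm import *
w=optics.snapshot('wrist'); here(); p,R,_=pose()
for q in((249.5,142),(251,249)):
    P=plane(w,*q,40); print(P.round(1),R.inv().apply(P-p).round(1))
E
```

```text
t 46.47 p [472.8  49.  127.3] yaw 1.4081 zax [ 1.4e-03  1.0e-04 -1.0e+00] w 40.4 F [-0.   0.1 -0. ]
[476.3  97.2  40. ] [48.1 -4.5 87.3]
[460.5  -4.1  40. ] [-54.4  -3.6  87.3]
```

Emit:
play_rows(commands=[{"dx": -0.2, "dy": -0.35, "dz": 3, "ax": 0, "ay": 0, "az": 0, "hand": 3}, {"dx": 0, "dy": 0, "dz": 3, "ax": 0, "ay": 0, "az": 0, "hand": 3}, {"dx": 0, "dy": 0, "dz": 3, "ax": 0, "ay": 0, "az": 0, "hand": 3}, {"dx": 0, "dy": 0, "dz": 1.6, "ax": 0, "ay": 0, "az": 0, "hand": 3}, {"dx": 0, "dy": 0, "dz": 0, "ax": 0, "ay": 0, "az": 0, "hand": 3}, {"dx": 0, "dy": 0, "dz": 0, "ax": 0, "ay": 0, "az": 0, "hand": 0}, {"dx": 0, "dy": 0, "dz": 0, "ax": 0, "ay": 0, "az": 0, "hand": 0}, {"dx": 0, "dy": 0, "dz": 0, "ax": 0, "ay": 0, "az": 0, "hand": 0}])

```text
t: 47.13
position: [466.1, 48.0, 21.6]
ee_rot: [-0.001, 0.762, 0.647, -0.001]
ft_force: [-4.0, 1.8, -3.0]
grip_width: 10.2
```

Emit:
play_rows(commands=[{"dx": 0, "dy": 0, "dz": 0, "ax": 0, "ay": 0, "az": 0, "hand": 0}, {"dx": 0, "dy": 0, "dz": 0, "ax": 0, "ay": 0, "az": 0, "hand": 0}, {"dx": 0, "dy": 0, "dz": 0, "ax": 0, "ay": 0, "az": 0, "hand": 0}])

```text
t: 47.38
position: [466.1, 48.0, 21.5]
ee_rot: [-0.001, 0.762, 0.647, -0.001]
ft_force: [-4.7, 1.4, -1.8]
grip_width: 10.1
```

Emit:
play_rows(commands=[{"dx": 0, "dy": 0.04, "dz": -1.1, "ax": 0, "ay": 0, "az": 0, "hand": 0}, {"dx": 0, "dy": 0.19, "dz": -1.54, "ax": 0, "ay": 0, "az": 0, "hand": 0}, {"dx": 0, "dy": 0.34, "dz": -1.51, "ax": 0, "ay": 0, "az": 0, "hand": 0}, {"dx": 0, "dy": 0.49, "dz": -1.47, "ax": 0, "ay": 0, "az": 0, "hand": 0}, {"dx": 0, "dy": 0.63, "dz": -1.41, "ax": 0, "ay": 0, "az": 0, "hand": 0}])

```text
t: 47.8
position: [485.4, 44.7, 92.6]
ee_rot: [0.001, 0.762, 0.647, 0.001]
ft_force: [3.2, -1.4, -10.5]
grip_width: 10.1
```

Emit:
play_rows(commands=[{"dx": 0, "dy": 0.77, "dz": -1.34, "ax": 0, "ay": 0, "az": 0, "hand": 0}, {"dx": 0, "dy": 0.9, "dz": -1.26, "ax": 0, "ay": 0, "az": 0, "hand": 0}, {"dx": 0, "dy": 1.02, "dz": -1.16, "ax": 0, "ay": 0, "az": 0, "hand": 0}, {"dx": 0, "dy": 1.13, "dz": -1.06, "ax": 0, "ay": 0, "az": 0, "hand": 0}, {"dx": 0, "dy": 1.23, "dz": -0.94, "ax": 0, "ay": 0, "az": 0, "hand": 0}])

```text
t: 48.22
position: [535.2, 36.0, 149.5]
ee_rot: [0.001, 0.762, 0.647, 0.001]
ft_force: [5.5, -2.4, -22.3]
grip_width: 9.9
```

```bash
python3 - <<'E'
from wm import *
here(); p=pose()[0]; d=np.hypot(p[0]-619,p[1]-22); print(d,p[2]+19-40,'r',np.hypot(d,p[2]-21),'ang',np.arctan2(d,p[2]-21))
E
```

```text
t 48.22 p [535.2  36.  149.5] yaw 1.408 zax [ 0.0024 -0.0011 -1.    ] w 9.9 F [  5.5  -2.4 -22.3]
85.01138078192221 128.47620984306968 r 154.05541651655565 ang 0.5845490705386203
```

Emit:
play_rows(commands=[{"dx": 0, "dy": 1.32, "dz": -0.75, "ax": 0, "ay": 0, "az": 0, "hand": 0}, {"dx": 0, "dy": 1.4, "dz": -0.6, "ax": 0, "ay": 0, "az": 0, "hand": 0}, {"dx": 0, "dy": 1.46, "dz": -0.5, "ax": 0, "ay": 0, "az": 0, "hand": 0}, {"dx": 0, "dy": 1.5, "dz": -0.38, "ax": 0, "ay": 0, "az": 0, "hand": 0}, {"dx": 0, "dy": 1.5, "dz": -0.2, "ax": 0, "ay": 0, "az": 0, "hand": 0}])

```text
t: 48.63
position: [603.4, 24.2, 175.4]
ee_rot: [-0.0, 0.762, 0.647, -0.001]
ft_force: [-7.5, 0.0, 2.7]
grip_width: 10.1
```

Emit:
play_rows(commands=[{"dx": 0, "dy": 1, "dz": -0.05, "ax": 0, "ay": 0, "az": 0, "hand": 0}, {"dx": 0, "dy": 0.5, "dz": 0, "ax": 0, "ay": 0, "az": 0, "hand": 0}, {"dx": 0, "dy": 0, "dz": 0, "ax": 0, "ay": 0, "az": 0, "hand": 0}, {"dx": 0, "dy": 0, "dz": 0, "ax": 0, "ay": 0, "az": 0, "hand": 0}])

```text
t: 48.97
position: [618.8, 21.6, 176.9]
ee_rot: [0.001, 0.762, 0.647, -0.0]
ft_force: [-7.3, -2.7, 10.1]
grip_width: 10.0
```

Emit:
play_rows(commands=[{"dx": 0, "dy": 0.4, "dz": 0, "ax": 0, "ay": 0, "az": 0, "hand": 0}, {"dx": 0, "dy": 0.3, "dz": 0, "ax": 0, "ay": 0, "az": 0, "hand": 0}, {"dx": 0, "dy": 0, "dz": 0, "ax": 0, "ay": 0, "az": 0, "hand": 0}, {"dx": 0, "dy": 0, "dz": 0, "ax": 0, "ay": 0, "az": 0, "hand": 0}])

```text
t: 49.3
position: [618.8, 21.6, 176.8]
ee_rot: [-0.004, 0.762, 0.647, -0.005]
ft_force: [-22.8, 0.0, 20.6]
grip_width: 9.7
```

At its stop (no movement, force rises to 23 N). I'll relax the push, release and back away.

Emit:
play_rows(commands=[{"dx": 0, "dy": -0.4, "dz": 0, "ax": 0, "ay": 0, "az": 0, "hand": 0}, {"dx": 0, "dy": -0.2, "dz": 0, "ax": 0, "ay": 0, "az": 0, "hand": 0}, {"dx": 0, "dy": 0, "dz": 0, "ax": 0, "ay": 0, "az": 0, "hand": 0}, {"dx": 0, "dy": 0, "dz": 0, "ax": 0, "ay": 0, "az": 0, "hand": 3}, {"dx": 0, "dy": 0, "dz": 0, "ax": 0, "ay": 0, "az": 0, "hand": 4}, {"dx": 0, "dy": 0, "dz": 0, "ax": 0, "ay": 0, "az": 0, "hand": 4}, {"dx": 0, "dy": 0, "dz": -3, "ax": 0, "ay": 0, "az": 0, "hand": 4}, {"dx": 0, "dy": 0, "dz": -4, "ax": 0, "ay": 0, "az": 0, "hand": 4}])

```text
t: 49.97
position: [618.7, 22.6, 240.5]
ee_rot: [-0.003, 0.762, 0.647, -0.003]
ft_force: [1.4, -0.4, -0.1]
grip_width: 40.2
```

Emit:
play_rows(commands=[{"dx": 0, "dy": 0, "dz": -4, "ax": 0, "ay": 0, "az": 0, "hand": 4}, {"dx": 0, "dy": -3, "dz": -3, "ax": 0, "ay": 0, "az": 0, "hand": 4}, {"dx": 0, "dy": -4, "dz": 0, "ax": 0, "ay": 0, "az": 0, "hand": 4}, {"dx": 0, "dy": -3, "dz": 0, "ax": 0, "ay": 0, "az": 0, "hand": 4}, {"dx": 0, "dy": 0, "dz": 0, "ax": 0, "ay": 0, "az": 0, "hand": 4}, {"dx": 0, "dy": 0, "dz": 0, "ax": 0, "ay": 0, "az": 0, "hand": 4}, {"dx": 0, "dy": 0, "dz": 0, "ax": 0, "ay": 0, "az": 0, "hand": 4}, {"dx": 0, "dy": 0, "dz": 0, "ax": 0, "ay": 0, "az": 0, "hand": 4}])

```text
t: 50.63
position: [524.2, 38.5, 313.0]
ee_rot: [0.001, 0.762, 0.647, 0.001]
ft_force: [0.1, 1.2, 0.2]
grip_width: 39.9
```

```bash
python3 - <<'E'
from wm import *
here(); w=snap('wrist','wrist36')
s=snap('side','side36'); b=cv2.imread('pics/side36.png'); cv2.imwrite('pics/zs36.png',cv2.resize(b[130:225,180:275],None,fx=6,fy=6,interpolation=cv2.INTER_CUBIC))
t=snap('top','top36')
E
```

```text
t 50.63 p [524.2  38.5 313. ] yaw 1.4077 zax [ 1.6e-03 -1.0e-04 -1.0e+00] w 39.9 F [0.1 1.2 0.2]
```

View pics/zs36.png

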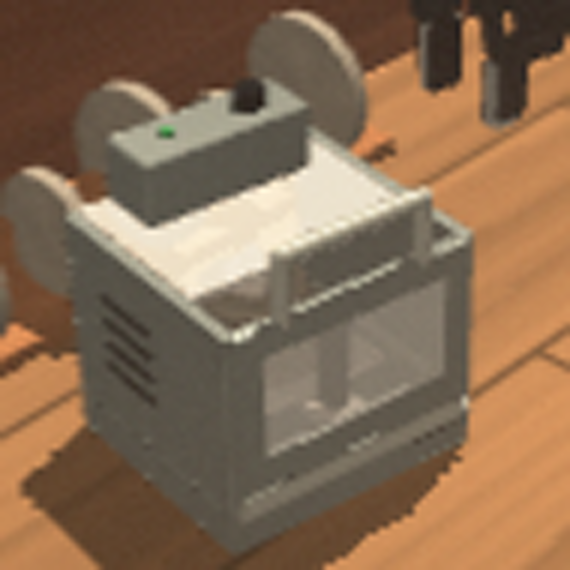

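View pics/wrist36.png

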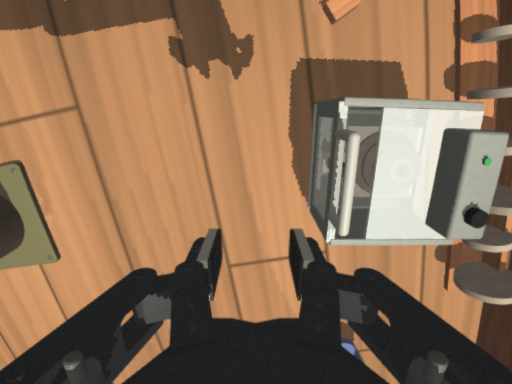

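View pics/side36.png

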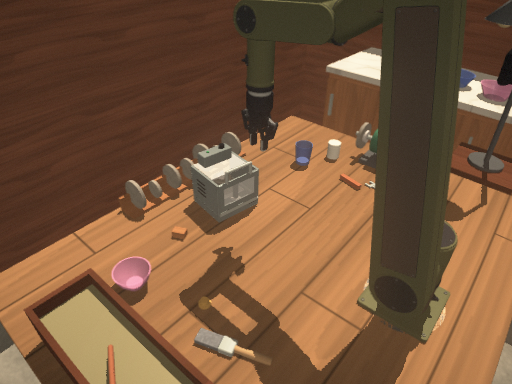

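The door is shut: the bar travelled 154.9 mm horizontally and 155 mm up from level, which matches the 155 mm radius. The stack is visible through the clear roof, the bowl and tumbler haven't moved, and the arm is clear. I'll do a last check, then hand in.

```bash
python3 - <<'E'
from wm import *
a=cv2.imread('pics/side0.png').astype(int); b=cv2.imread('pics/side36.png').astype(int)
for n,(x0,y0,x1,y1) in dict(bowl=(108,252,155,295),tumbler=(292,138,315,168)).items():
    print(n,np.abs(a-b)[y0:y1,x0:x1].mean().round(2))
here(); print(workorder.finish_job())
E
```

```text
bowl 7.06
tumbler 5.74
t 50.78 p [523.7  38.4 312.4] yaw 1.4075 zax [-3.e-04 -0.e+00 -1.e+00] w 39.8 F [ 0.  -0.4  0.1]
the job is handed in; nothing more can be done
None
```

The wheels are in the dryer and the job is handed in. It took about 51 s of the 210 s allowed. No verdict was returned, so the results below rest on my own measurements.

I pulled the door down open and drew the carriage out to its stop. I then threaded the three wheels I found (100, 84 and 68 mm) hub up onto the post, largest first. After that I pushed the carriage back in to its stop and closed the door. I saw no 52 mm wheel on the bench in any view.

**What the last checks showed:**
- **Stack:** before the carriage went in, the wheels were level and centred. The top hub measured about z 116 mm against 117 expected. After closing, the stack was visible under the clear roof.
- **Carriage:** it stopped moving while the force rose, after about 140 mm of travel from fully out. It ended roughly 3 mm further in than where I first gripped it.
- **Door:** it stopped against its end while the force rose. The bar travelled 154.9 mm horizontally and about 155 mm vertically, which matches the 155 mm radius for level to shut.
- **Bowl and tumbler:** they look unmoved in the side view. The before/after pixel difference was small (about 6–7 grey levels, from noise or lighting) and not zero.
- **Arm:** it was clear of everything at hand-in.

**What disagreed or failed:**
- The wrist camera read sideways positions about 1 mm off from the gripped positions, and I corrected for that.
- The first three move calls were refused because the rows lacked some keys; nothing moved.

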